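# Gang-clamp table-leg blanks in a ratchet-lever vice

## Robot

A 7-joint arm with a two-finger parallel gripper is mounted at the origin on the work surface. World frame = base frame: x ahead of the robot, y to its left, z up, the work surface at z = 0. Lengths are in m, angles in rad, forces in N, time in s.
With the tool pointing down it reaches from about 0.425 to 0.875 m from the base axis. Payload 4.7 kg.
Tool frame: the origin (TCP) lies midway between the tips of the shut fingers; the grasp point (between the pads) lies ctrl.grasp_offset behind it (ctrl.grasp_offset is the distance from the TCP to the grasp point, in m); z points along the fingers, y is the line along which they close (so a half turn about z gives the same grasp; the last joint's range is limited). The gripper opens to 87 mm and grips with 3 to 60 N. Pads are 19 mm wide; open, the fingers measure 117 mm over their backs; the gripper's body (75 mm by 190 mm) begins 51 mm behind the grasp point.
Start: joints at [0.014, 0.321, -0.07, 1.45, 0.023, 1.371, -0.057], TCP at [0.65, -0, 0.223] pointing down, gripper open.
Joint ranges: [-2.86, 2.86], [-0.3, 2.09], [-1.38, 1.24], [0.06, 2.45], [-1.56, 4.7], [0.09, 2.05], [-2.69, 2.69]. Speed limits (rad/s): [2.57, 2.57, 3.14, 3.14, 3.14, 3.14, 3.14].

## Interface

Orientations are given as a rotation vector (axis times angle).
In Python, from bench import ctrl gives the robot as it stands. The module is installed in compiled form; this text tells all that it offers.
- The arm moves only by the tool jog_arm, never from a script. Its argument "moves" is one flat list of numbers, 7 for each row, row after row: the shift along the tool's x, y, z in units of 30 cm (1.0 is 30 cm), then the turn, a rotation vector about the tool's x, y, z in units of 60 degrees (1.0 is 60 degrees), then the gripper's target within -1 to 1 (fully open at 1, half-way at 0, shut at -1). In form: [x, y, z, wx, wy, wz, fingers, x, y, z, wx, wy, wz, fingers, ...]. A call has exactly 8 rows; each row is the pose to reach, as a shift and turn from the pose commanded when the call began, along the tool's axes at that moment; what a row does not reach only later rows make up. A row lasts 1/8 s, in which the tool goes at most 62.5 mm and 10.7 degrees, less where a joint would pass 70% of its speed; a pose out of reach is approached as far as the arm can. A call with a number of a shift or a turn outside -1 to 1 is refused whole. A call with a gripper value outside its range is refused whole. The fingers move at their own pace and stop on an object; "newtons" is the grip in N (left out, the last holds). Time passes only in rows, so rows that repeat a pose let the fingers close, or fill a call up. It gives the time, the measured TCP pose, the force, the opening and the grip force at its end, in the units of the state.
- ctrl.get_state(): the state, without advancing time (a new reading comes with each control period).
- ctrl.get_image(name): name is "scene" or "side" or "wrist"; returns a dict with "pixels" (420x560x3 uint8, red, green, blue), "fx", "fy", "cx", "cy" (pixels), "xyz" and "rotation" of the camera in the world; the wrist camera has in their place "tool_from_camera" (4x4, takes a point from camera to tool coordinates, whose origin is the TCP and whose axes are the flange's). Camera axes: x right, y up, looking along -z (the intrinsics and any distortion apply to the point x, -y, -z); pixel columns grow to the right and rows downward; lengths in m; the calibration is good to about 2 mm. A picture is of the moment at which its call begins: read the wrist's pose just before it. There is no depth.
- ctrl.close_job(): hands the job in; it is judged then, once.
The state is a dict: "time": time; "joint_positions": joint angles; "qd": joint speeds; "joint_torque": joint torques, N m; "position": TCP position; "tool_rot": TCP orientation; "ft_force": force on the tool from outside, world axes, zero at the start; "torque": the same for the moment, N m; "grip_width": opening from 0.0 (shut) to 1.0 (fully open); "grip_force": force on a finger pad.
Only numpy, scipy, OpenCV 4.12 (cv2) and the standard library are available. Lean on these libraries where they do the work, as an engineer would, in place of code of your own. Each camera call takes 0.05 s, during which the arm holds its last target. There are 200 camera calls.

## Task

Lay every leg blank that is out on the bench flat in the vice bay, side by side and square between the fixed fence and the open jaw, slotted ends towards the sliding end stop. Then free the stop's clamp knob, slide the stop up to the red mark so that it brings all the slotted ends flush against it, and lock the knob again. Then close the jaw with its ratchet lever, lifting the lever off its serrations to swing it back for each new stroke, until the blanks are gripped tight together, and leave the lever down; do not push the jaw by hand and leave the other things on the bench where they are.

Things in the scene. Friction and masses are not known exactly. Their poses are not given: they have to be found in the camera images.
- vise: gang vice on a plywood base (280 x 400 mm, 12 mm thick, fixed to the table). Origin on the table under the bay; x points away from the robot along the blanks, y to the left. Blanks lie along x on the base (12 mm above the table) between the wooden fence (right) and the jaw (left). The end stop's rail runs along x at y=-0.150; the green gear housing with the lever stands at y=+0.135
- fence_face (a point): top edge of the fixed fence's face, at x=0, y=-0.095 of the vice, 28 mm above the table. The fence is 100 mm long in x. A blank in the bay stands up to 48 mm above the table, so fingers that hold only its upper 13 mm pass over fence and jaw. The open bay is 155 mm wide: three blanks with 24 mm finger gaps. Axes as the vice
- jaw: moving jaw, green with wooden face, 90 mm long in x, 25 mm thick, top 28 mm above the table. Origin on its front face at table level, x=0 of the vice. Starts open at y=0.060 of the vice; the spindle moves it to -y, up to 105 mm, 30 mm per rad. It gathers the blanks, then grips; 20 N or more on the lever grip makes it tight, and it stays so
- spindle_top (a point): on the vertical axis of lever and spindle, at x=0, y=0.135 of the vice, 56 mm above the table. The spindle under the lever has 16 upright teeth (pitch 0.393 rad). It is stiff (1.3 N m, about 13 N at the lever grip) and stays where it is left. Axes as the vice
- lever (a joint): swing of the black lever about the spindle, rad: 0 to 1.3, growing clockwise seen from above; its arm points 0.65 rad left of the vice's +x at 0 and 0.65 rad right of it at 1.3. Down, its keys sit between the teeth (play 0.05 rad each way) and it turns the spindle: clockwise closes the jaw, anticlockwise opens it. Lifted, it swings free. Starts engaged near 0.39
- lift (a joint): height of the lever above its seat, m: 0 down (keys engaged 7 mm deep), 0.018 at most; clear of the teeth above 0.008. A spring (5 N down, 8 N fully up, plus 2 N weight) presses it down; let down on top of a tooth it rests near 0.007 and drops in as it is swung
- lever_grip (a point): middle of the upright red grip of the lever: cylinder 24 mm diameter, 105 mm from the spindle axis, from 69 to 125 mm above the table; the point is 107 mm above the table with the lever down. The black arm under it reaches up to 82 mm; the grip turns with the lever
- stop_face (a point): front face (towards the robot) of the crossbar of the aluminium end stop, which slides on the rail; 30 mm above the table, over the bay. The bar is 20 mm thick, 224 mm long in y, top 50 mm above the table, and spans the blanks' far ends. Starts 125 to 140 mm beyond the vice's origin; slides 85 mm towards the robot. Locked it holds 30 N, freed it slides with 1 N. Axes as the vice
- stopknob (a joint): black clamp knob on top of the stop, rad: 0 to 0.1 locked, freed above 0.6, 1.2 at most; grows anticlockwise seen from above; 0.25 N m stiff
- stopknob_grip (a point): on the knob's vertical axis at grip height, 78 mm above the table: a bar 44 mm long, 13 mm wide, from 62 to 88 mm above the table, along the vice's x when the knob reads 0. It lies 8 mm nearer the robot than the stop's face. Turning, sliding and turning back can be done in one grasp
- mark_line (a point): set mark: thin upright red flag (24 mm wide, 14 mm high) beside the rail; the stop's front face must come level with it along the vice's x. It stands 70 to 95 mm beyond the vice's origin. Axes as the vice
- leg1: pale square-sawn wooden leg blank, 170 mm long (own x), 30 mm wide (y), 36 mm tall (z), about 0.16 kg, with an open slot (10 mm wide, 45 mm long) in its +x end and a dark line round it at the slot's foot. Origin: centre of its underside. It starts lying on the table. Two or three of the three blanks are present
- leg2: pale square-sawn wooden leg blank, 170 mm long (own x), 30 mm wide (y), 36 mm tall (z), about 0.16 kg, with an open slot (10 mm wide, 45 mm long) in its +x end and a dark line round it at the slot's foot. Origin: centre of its underside. It starts lying on the table. Two or three of the three blanks are present
- leg3: pale square-sawn wooden leg blank, 170 mm long (own x), 30 mm wide (y), 36 mm tall (z), about 0.16 kg, with an open slot (10 mm wide, 45 mm long) in its +x end and a dark line round it at the slot's foot. Origin: centre of its underside. It starts lying on the table. Two or three of the three blanks are present
- leg1_end (a point): middle of the slotted end face of leg1, 85 mm along its +x from its origin, 18 mm above its underside
- leg2_end (a point): middle of the slotted end face of leg2, 85 mm along its +x from its origin, 18 mm above its underside
- leg3_end (a point): middle of the slotted end face of leg3, 85 mm along its +x from its origin, 18 mm above its underside
- mallet: turned wooden mallet, 230 mm tall, standing; to be left alone
- chisel: orange-handled chisel lying, 220 mm; to be left alone
- offcut: wooden offcut 120 x 60 x 40 mm; to be left alone
- glue: yellow glue bottle, 160 mm tall; to be left alone
- square: try square lying, dark stock and steel blade; to be left alone
- pot: blue pot, 100 mm tall; to be left alone
- handclamp: orange hand clamp lying; to be left alone
There are look-alikes about, which are no part of the job. What is shaped like the leg2 but pink is not meant.

How it is judged:
By the outcome, as a careful person would: the job done as asked, in the order asked, and still so for the second after the job is handed in, with the robot touching nothing.
Of leg1, leg2, leg3 only 2 to 3 are there at a start; the rules pass over those that are not, and their reading is None.
At some moment in a run one of leg1, leg2, leg3 may be knocked a few centimetres aside while the robot is not near it.
Once in a run the grip may slacken for a moment while it holds something.
It also fails if it takes over 210 s, if anything falls off the work surface, if the arm or the gripper's body presses on something with over 40 N, if the wrist force passes 120 N, or if a joint passes its speed limit or range.

## Working session

There is one attempt and no reset: what is moved stays moved. The work goes in short steps, Python scripts to look and compute and a tool call to move; the robot and the scene stay as the last step left them, time stands still between calls to the robot, and variables do not carry over. Pictures are saved under pics/ and viewed, at most 14 in all, crops included, and the job is handed in when it is done.

Besides the shell and the picture viewer there is one more tool, called after ">>>" in YAML: its name, and indented under it one key for each argument. jog_arm: Moves the arm, as the interface text tells. Its arguments: {"type":"object","properties":{"moves":{"type":"array"},"newtons":{"type":"number"}},"required":["moves"]}

```bash
mkdir -p pics; cat > h.py <<'E'
import numpy as np, cv2
from scipy.spatial.transform import Rotation as R
from bench import ctrl
def cap(name):
    s=ctrl.get_state(); im=ctrl.get_image(name)
    if name=='wrist':
        T=np.eye(4);T[:3,:3]=R.from_rotvec(s['tool_rot']).as_matrix();T[:3,3]=s['position']
        C=T@np.array(im['tool_from_camera'])
        im['xyz']=C[:3,3]; im['rotation']=C[:3,:3]
    else:
        r=np.array(im['rotation']); im['rotation']=r if r.shape==(3,3) else R.from_rotvec(r).as_matrix()
    im['xyz']=np.array(im['xyz']); return im
def ray(im,u,v):
    d=im['rotation']@np.array([(u-im['cx'])/im['fx'],-(v-im['cy'])/im['fy'],-1.]); return im['xyz'],d
def plane(im,u,v,z):
    o,d=ray(im,u,v); return o+d*(z-o[2])/d[2]
def proj(im,p):
    q=im['rotation'].T@(np.array(p)-im['xyz']); return im['cx']+im['fx']*q[0]/-q[2], im['cy']-im['fy']*q[1]/-q[2]
def tri(a,b):
    (o1,d1),(o2,d2)=a,b; A=np.array([d1,-d2]).T; t=np.linalg.lstsq(A,o2-o1,rcond=None)[0]
    p,q=o1+d1*t[0],o2+d2*t[1]; return (p+q)/2,np.linalg.norm(p-q)
def save(im,n,crop=None,s=1):
    p=im['pixels'][:,:,::-1]
    if crop: p=p[crop[1]:crop[3],crop[0]:crop[2]]
    cv2.imwrite('pics/'+n,cv2.resize(p,None,fx=s,fy=s,interpolation=cv2.INTER_CUBIC))
E
python3 - <<'E'
from h import *
for n in('scene','side','wrist'):
    im=cap(n); save(im,n+'0.png',s=1.4); print(n,[k for k in im],im['fx'],im['cx'],im['cy'],im['xyz'].round(3),im['rotation'].round(3).tolist())
print(ctrl.get_state(),ctrl.grasp_offset)
E
```

```text
scene ['pixels', 'fx', 'fy', 'cx', 'cy', 'xyz', 'rotation'] 488.67019577362777 285.1574781337465 210.60706601372806 [ 1.498 -0.108  1.06 ] [[0.033, -0.699, 0.714], [0.999, 0.015, -0.031], [0.011, 0.715, 0.699]]
side ['pixels', 'fx', 'fy', 'cx', 'cy', 'xyz', 'rotation'] 481.6700105312555 282.7543672475128 213.5080014642785 [-0.067  0.791  1.012] [[-0.822, 0.384, -0.42], [-0.569, -0.561, 0.602], [-0.005, 0.734, 0.679]]
wrist ['pixels', 'fx', 'fy', 'cx', 'cy', 'tool_from_camera', 'xyz', 'rotation'] 362.93712538348154 279.25353549443537 210.9229247973028 [0.65  0.064 0.385] [[1.0, -0.0, 0.001], [0.0, 0.971, 0.241], [-0.001, -0.241, 0.971]]
{'time': 0.15, 'joint_positions': array([ 0.01408261,  0.32167144, -0.07006724,  1.45137554,  0.02260301,
        1.37080248, -0.05692556]), 'qd': array([-0.0012324 , -0.00027326, -0.0006835 , -0.00374459, -0.00163639,
        0.00117405, -0.00060171]), 'joint_torque': array([ 2.16972071e-04, -4.91794288e+01, -4.04079035e-01, -3.12878716e+01,
       -6.39387709e-02,  4.04033612e-02,  9.90178205e-05]), 'position': array([ 6.49588806e-01, -4.69863700e-05,  2.21710127e-01]), 'tool_rot': array([-2.22075447e+00, -2.22075392e+00,  1.73381606e-03]), 'ft_force': array([-0.05888165,  0.31209145,  0.15204448]), 'torque': array([ 0.02488666,  0.00095152, -0.01351301]), 'grip_force': 0.0, 'grip_width': 1.0012163313767133} 0.0187
```

View pics/scene0.png

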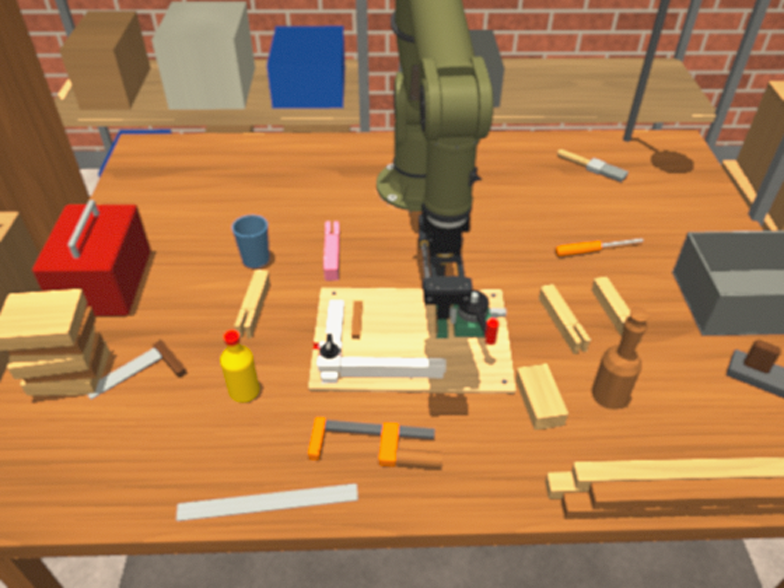

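View pics/side0.png

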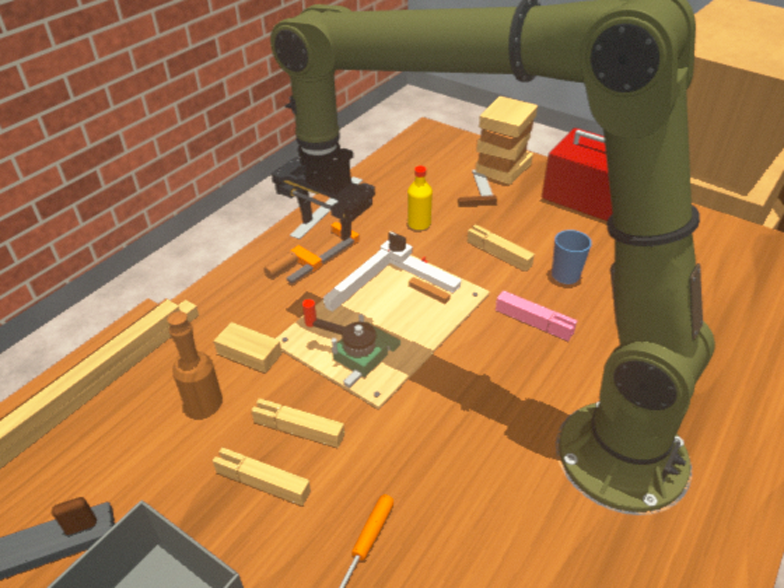

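View pics/wrist0.png

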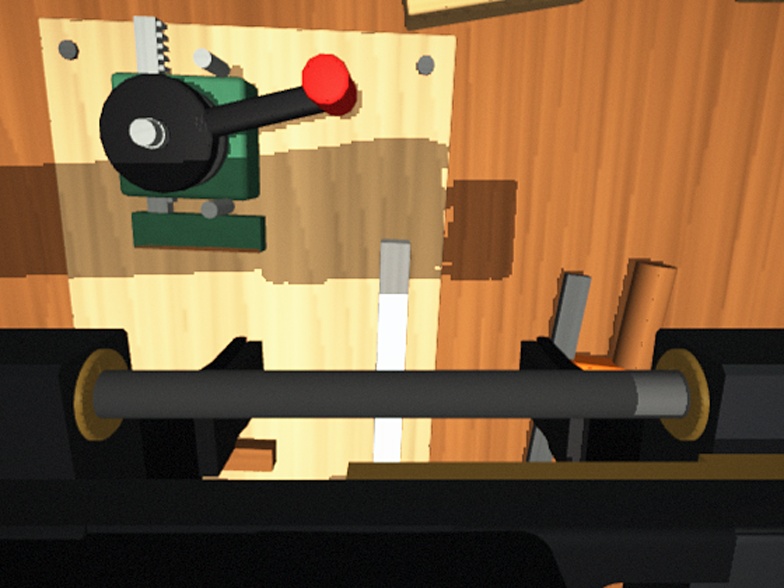

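Scene view: the pale slotted blanks are at (252,302), (565,318) and (612,302), at 1.4x scale. The look-alikes are the pink one at (331,250), the offcut at (540,395), the plank stack at (50,345) and the long planks at (680,470). I choose the three pale slotted ones. The vice base spans (318,290)-(515,388), with the knob at (329,345), the red grip at (491,331) and the red mark at (317,345). Side view: the blanks are at (298,422), (262,475) and (500,247). The wrist view shows the lever with its red grip at (326,80), the jaw at (200,230) and the stop bar at (392,350).

```bash
cat > m.py <<'E'
from h import *
S=cap('scene');D=cap('side')
k=1/1.4
def show(n,ps,pd=None,z=.036):
    a=plane(S,ps[0]*k,ps[1]*k,z) if ps else None; b=plane(D,pd[0]*k,pd[1]*k,z) if pd else None
    t=tri(ray(S,ps[0]*k,ps[1]*k),ray(D,pd[0]*k,pd[1]*k)) if ps and pd else None
    print(n,a if a is None else a.round(3),b if b is None else b.round(3),t and (t[0].round(3),round(t[1],4)))
show('A slot',(240,328),(470,230)); show('A tail',(262,275),(530,252))
show('B slot',(582,342),(255,405)); show('B tail',(548,288),(340,432))
show('C slot',None,(216,455)); show('C tail',(600,281),(308,485))
show('grip',(491,322),(309,302),.125)
show('knob',(329,338),(397,238),.088)
show('mark',(317,345),(424,260),.02)
for i,(p,q) in enumerate([((318,290),(380,404)),((505,290),(0,0)),((515,388),(0,0)),((310,388),(0,0))]): show('c%d'%i,p,None,.012)
for n,im,bx in(('s',S,(150,185,470,300)),('d',D,(130,120,430,370))): save(im,n+'c.png',bx,2.2 if n=='s' else 2.0)
E
python3 m.py
```

```text
A slot [ 0.541 -0.389  0.036] [ 0.528 -0.374  0.036] (array([ 0.534, -0.389,  0.026]), np.float64(0.0055))
A tail [ 0.382 -0.362  0.036] [ 0.372 -0.379  0.036] (array([ 0.374, -0.368,  0.036]), np.float64(0.0156))
B slot [0.595 0.301 0.036] [0.587 0.306 0.036] (array([0.59 , 0.303, 0.031]), np.float64(0.0004))
B tail [0.437 0.262 0.036] [0.422 0.265 0.036] (array([0.427, 0.263, 0.028]), np.float64(0.0048))
C slot None [0.567 0.422 0.036] None
C tail [0.417 0.381 0.036] [0.4   0.378 0.036] (array([0.406, 0.38 , 0.028]), np.float64(0.0111))
grip [0.619 0.104 0.125] [0.615 0.107 0.125] (array([0.617, 0.105, 0.123]), np.float64(0.0001))
knob [ 0.619 -0.202  0.088] [ 0.616 -0.194  0.088] (array([ 0.619, -0.2  ,  0.085]), np.float64(0.0049))
mark [ 0.576 -0.232  0.02 ] [ 0.568 -0.234  0.02 ] (array([ 0.571, -0.234,  0.016]), np.float64(0.0046))
c0 [ 0.408 -0.239  0.012] None None
c1 [0.416 0.174 0.012] None None
c2 [0.688 0.154 0.012] None None
c3 [ 0.679 -0.241  0.012] None None
```

View pics/dc.png

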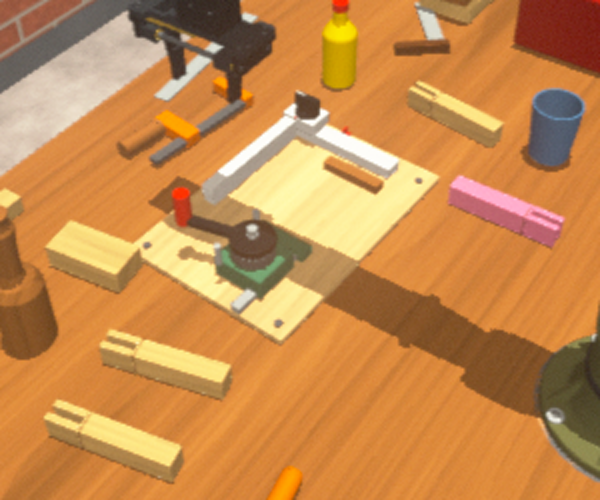

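View pics/sc.png

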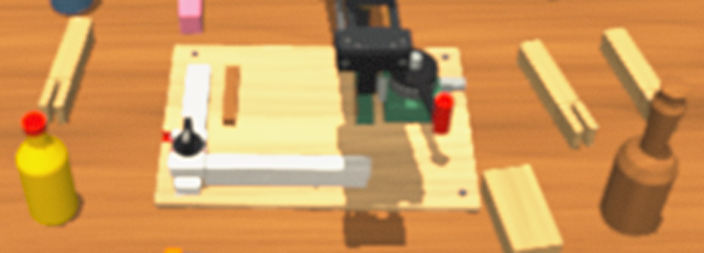

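The crops confirm all three: pale, with slots facing away from the robot, at (165,362), (115,440) and (455,112) in the side crop. Next I turn the tool 90° and look down on the vice.

>>> jog_arm:
  moves: [-0.05,-0.2,-0.1,0,0,0.17,1,-0.133,-0.4,-0.267,0,0,0.34,1,-0.133,-0.567,-0.267,0,0,0.51,1,-0.133,-0.567,-0.267,0,0,0.68,1,-0.133,-0.567,-0.267,0,0,0.85,1,-0.133,-0.567,-0.267,0,0,1,1,-0.133,-0.567,-0.267,0,0,1,1,-0.133,-0.567,-0.267,0,0,1,1]

```text
time: 1.25
position: [0.4799, -0.0399, 0.3026]
tool_rot: [3.033, 0.817, -0.0]
ft_force: [-0.1, -0.4, 0.6]
grip_width: 1.005
grip_force: 0.0
```

>>> jog_arm:
  moves: [0,0,0,0,0,0.17,1,0,0,0,0,0,0.34,1,0,0,0,0,0,0.5,1,0,0,0,0,0,0.5,1,0,0,0,0,0,0.5,1,0,0,0,0,0,0.5,1,0,0,0,0,0,0.5,1,0,0,0,0,0,0.5,1]

```text
time: 2.25
position: [0.4799, -0.0399, 0.3027]
tool_rot: [3.142, 0.001, 0.0]
ft_force: [-1.1, 0.2, 0.2]
grip_width: 0.998
grip_force: 0.0
```

```bash
cat > w.py <<'E'
import sys
from h import *
im=cap('wrist'); save(im,sys.argv[1]+'.png',s=1.4)
np.savez(sys.argv[1]+'.npz',**{k:im[k] for k in('pixels','fx','fy','cx','cy','xyz','rotation')})
s=ctrl.get_state(); print(s['time'],s['position'].round(4),R.from_rotvec(s['tool_rot']).as_matrix().round(3).tolist(),s['joint_positions'].round(2),im['xyz'].round(3))
E
python3 w.py w1
```

```text
2.3 [ 0.4799 -0.0399  0.3027] [[1.0, 0.0, 0.0], [0.0, -1.0, -0.0], [0.0, 0.0, -1.0]] [ 0.07 -0.06 -0.04  1.72 -0.    1.48 -1.54] [ 0.546 -0.041  0.466]
```

View pics/w1.png

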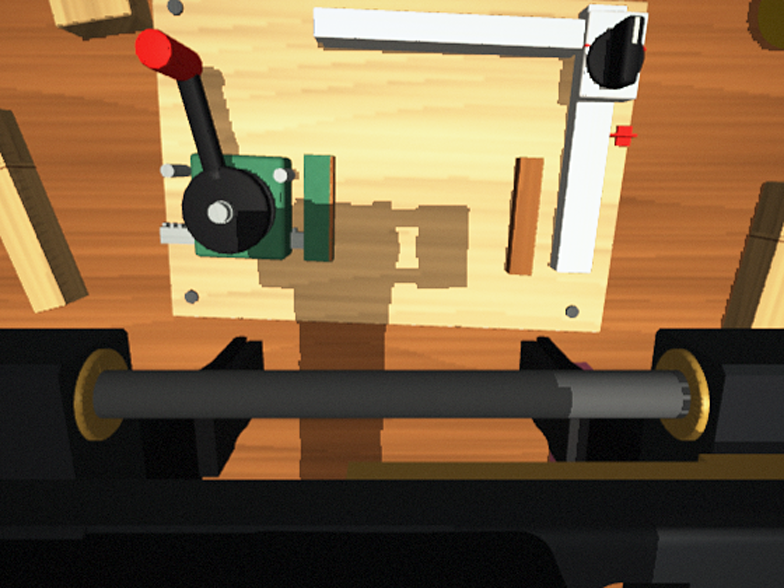

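The view shows the fence top at (507-544,157-275), the jaw top at (304-335,155-262), the stop bar's front top edge from (315,38) to (580,48), the knob at (615,52), the flag at (624,136), the spindle at (218,211) and the red grip at (155,48).

```bash
cat > m2.py <<'E'
from h import *
W=dict(np.load('w1.npz')); k=1/1.4
P=lambda u,v,z: plane(W,u*k,v*k,z)[:2]
def pr(n,p): print(n,np.round(p,4))
pts=dict(base_nl=(173,316,.012),base_nr=(601,331,.012),screwL=(191,296,.012),screwR=(572,311,.012),fence_f=(518,157,.028),fence_n=(507,273,.028),fence_fr=(544,158,.028),jaw_f=(333,155,.028),jaw_n=(333,261,.028),bar_l=(315,38,.05),bar_r=(580,48,.05),
 spind=(217,211,.085),grip=(153,48,.125),mark=(624,136,.02),knob=(612,52,.085))
Q={n:P(*v) for n,v in pts.items()}
for n,v in Q.items(): pr(n,v)
for a,b in(('base_nl','base_nr'),('screwL','screwR'),('bar_l','bar_r')):
    d=Q[b]-Q[a]; print(a,b,np.linalg.norm(d).round(3),'yaw',np.arctan2(d[0],-d[1]).round(4))
for a,b in(('fence_n','fence_f'),('jaw_n','jaw_f')):
    d=Q[b]-Q[a]; print(a,np.linalg.norm(d).round(3),'yaw',np.arctan2(d[1],d[0]).round(4))
# refined mask of reds
hsv=cv2.cvtColor(W['pixels'],cv2.COLOR_RGB2HSV)
m=((hsv[...,0]<6)|(hsv[...,0]>174))&(hsv[...,1]>180)&(hsv[...,2]>100)
n,l,st,c=cv2.connectedComponentsWithStats(m.astype(np.uint8))
for i in range(1,n):
    if st[i,4]>15: print(st[i],c[i],c[i]*1.4)
E
python3 m2.py
```

```text
base_nl [0.4136 0.1614]
base_nr [ 0.3991 -0.2378]
screwL [0.4327 0.1429]
screwR [ 0.4185 -0.209 ]
fence_f [ 0.5559 -0.1467]
fence_n [ 0.4576 -0.143 ]
fence_fr [ 0.5551 -0.1684]
jaw_f [0.5575 0.0071]
jaw_n [0.4682 0.0095]
bar_l [0.6414 0.0159]
bar_r [ 0.6346 -0.1833]
spind [0.5158 0.0879]
grip [0.6184 0.1057]
mark [ 0.5732 -0.2365]
knob [ 0.6246 -0.1936]
base_nl base_nr 0.399 yaw -0.0362
screwL screwR 0.352 yaw -0.0403
bar_l bar_r 0.199 yaw -0.034
fence_n 0.098 yaw -0.0377
jaw_n 0.089 yaw -0.0269
[ 97  20  26  30 601] [109.40599002  34.37437604] [153.16838602  48.12412646]
[436  90  19  14 172] [445.06395349  96.48255814] [623.08953488 135.0755814 ]
```

>>> jog_arm:
  moves: [-0.1,0.2,0.05,0,0,0,1,-0.2,0.4,0.11,0,0,0,1,-0.2,0.6,0.11,0,0,0,1,-0.2,0.8,0.11,0,0,0,1,-0.2,1,0.11,0,0,0,1,-0.2,1,0.11,0,0,0,1,-0.2,1,0.11,0,0,0,1,-0.2,1,0.11,0,0,0,1]

```text
time: 3.3
position: [0.4206, -0.3382, 0.2697]
tool_rot: [-3.141, -0.004, -0.001]
ft_force: [0.1, 0.4, 0.4]
grip_width: 1.001
grip_force: 0.0
```

>>> jog_arm:
  moves: [0,0.12,0,0,0,0,1,0,0.12,0,0,0,0,1,0,0.12,0,0,0,0,1,0,0.12,0,0,0,0,1,0,0.12,0,0,0,0,1,0,0.12,0,0,0,0,1,0,0.12,0,0,0,0,1,0,0.12,0,0,0,0,1]

```text
time: 4.3
position: [0.4199, -0.3759, 0.2697]
tool_rot: [3.142, -0.0, 0.0]
ft_force: [-0.4, -0.0, -0.4]
grip_width: 0.997
grip_force: 0.0
```

```bash
python3 w.py w2
```

```text
4.35 [ 0.4199 -0.3759  0.2697] [[1.0, -0.0, -0.0], [-0.0, -1.0, -0.0], [-0.0, 0.0, -1.0]] [ 0.37  0.12  0.34  1.61 -0.04  1.42 -0.85] [ 0.486 -0.377  0.433]
```

View pics/w2.png

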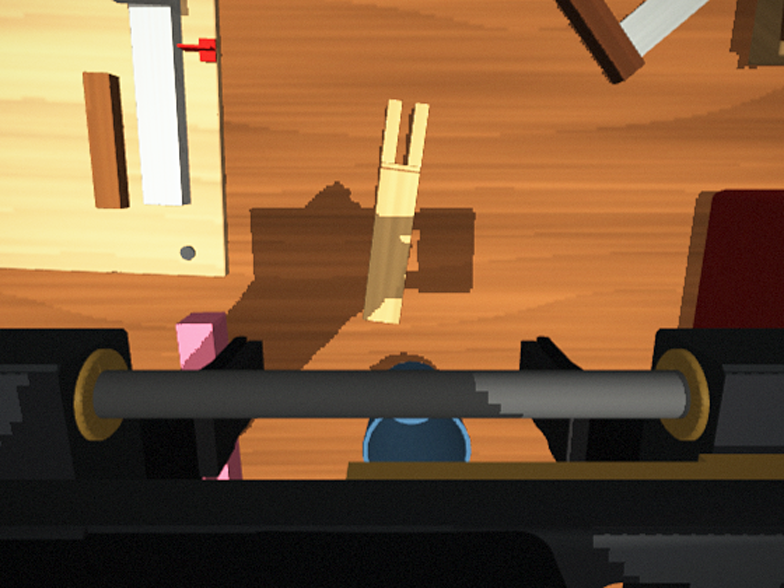

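The blank is centred with corners at about (389,99), (429,104), (400,323) and (365,318). The pot is at (415,430). The flag line is at (195,47).

```bash
cat > leg.py <<'E'
import sys
from h import *
# usage: leg.py npz u1 v1 ... four corners (slotL slotR tailR tailL) in 1.4x pixels
W=dict(np.load(sys.argv[1]+'.npz')); c=np.array(sys.argv[2:10],float).reshape(4,2)/1.4
g=cv2.cvtColor(W['pixels'],cv2.COLOR_RGB2GRAY)
c=cv2.cornerSubPix(g,c.astype(np.float32).reshape(-1,1,2),(3,3),(-1,-1),(3,30,.01)).reshape(4,2) if len(sys.argv)>10 else c
p=np.array([plane(W,u,v,float(0.036))[:2] for u,v in c])
e,t=p[:2].mean(0),p[2:].mean(0); d=e-t; yaw=np.arctan2(d[1],d[0])
print('corners',p.round(4).tolist(),'centre',((e+t)/2).round(4),'len',np.linalg.norm(d).round(4),'w',np.linalg.norm(p[0]-p[1]).round(4),np.linalg.norm(p[2]-p[3]).round(4),'yaw',yaw.round(4))
s=ctrl.get_state(); M=R.from_rotvec(s['tool_rot']).as_matrix(); cur=np.arctan2(M[1,0],M[0,0])
dl=M.T@np.array([*((e+t)/2-s['position'][:2]),0]); print('tool shift units',(dl/.3).round(4),'wz units',(-(yaw-cur)/1.0472).round(3), 'z now',s['position'][2])
E
python3 leg.py w2 389 99 429 104 400 323 365 318
python3 - <<'E'
from h import *
W=dict(np.load('w2.npz'))
O=np.array([.5105,-.051]);ex=np.array([np.cos(-.036),np.sin(-.036)])
for n,u,v,z in(('flagtop',195,47,.026),('flag',195,47,.02),('fence_f',83,72,.028),('fence_n',95,207,.028),('screwR',188,253,.012)):
    p=plane(W,u/1.4,v/1.4,z)[:2]; print(n,p.round(4),'vice x',((p-O)@ex).round(4))
W1=dict(np.load('w1.npz'))
for a,b in(((388.5*1.4,0),(0,0)),): pass
for n,q1,q2 in(('flag',(624,135),(205,48)),('screwR',(572,311),(188,253)),('fence_n',(507,273),(95.5,208)),('fence_f',(518,157),(84,72))):
    t=tri(ray(W1,q1[0]/1.4,q1[1]/1.4),ray(W,q2[0]/1.4,q2[1]/1.4)); print(n,t[0].round(4),t[1].round(4),((t[0][:2]-O)@ex).round(4))
save({'pixels':W['pixels']},'flag.png',(110,20,170,60),8)
E
```

```text
corners [[0.536, -0.3757], [0.5325, -0.4051], [0.3643, -0.3845], [0.3685, -0.356]] centre [ 0.4503 -0.3803] len 0.1691 w 0.0296 0.0288 yaw -0.1195
tool shift units [ 0.1014  0.0145 -0.    ] wz units 0.114 z now 0.2696518579069451
flagtop [ 0.5732 -0.2329] vice x 0.0692
flag [ 0.5745 -0.2308] vice x 0.0705
fence_f [ 0.5558 -0.1492] vice x 0.0488
fence_n [ 0.4571 -0.1443] vice x -0.05
screwR [ 0.418  -0.2075] vice x -0.0868
flag [ 0.5742 -0.2375  0.0178] 0.0002 0.0704
screwR [ 0.4187 -0.2083  0.0138] 0.0007 -0.0861
fence_n [ 0.4567 -0.1434  0.0258] 0.001 -0.0505
fence_f [ 0.5562 -0.1477  0.0241] 0.0005 0.0492
```

View pics/flag.png

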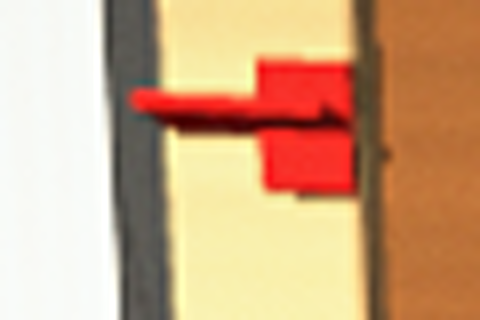

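>>> jog_arm:
  moves: [0.101,0.0145,0.1,0,0,0.114,1,0.101,0.0145,0.25,0,0,0.114,1,0.101,0.0145,0.4,0,0,0.114,1,0.101,0.0145,0.55,0,0,0.114,1,0.101,0.0145,0.66,0,0,0.114,1,0.101,0.0145,0.76,0,0,0.114,1,0.101,0.0145,0.825,0,0,0.114,1,0.101,0.0145,0.825,0,0,0.114,1]
  newtons: 30

```text
time: 5.35
position: [0.4494, -0.3796, 0.0208]
tool_rot: [-3.135, 0.187, 0.004]
ft_force: [-0.3, 0.6, 1.1]
grip_width: 1.0
grip_force: 0.0
```

>>> jog_arm:
  moves: [0,0,0,0,0,0,-1,0,0,0,0,0,0,-1,0,0,0,0,0,0,-1,0,0,0,0,0,0,-1,0,0,0,0,0,0,-1,0,0,0,0,0,0,-1,0,0,-0.05,0,0,0,-1,0,0,-0.1,0,0,0,-1]
  newtons: 30

```text
time: 6.35
position: [0.4502, -0.3803, 0.0531]
tool_rot: [3.136, -0.188, -0.0]
ft_force: [0.5, -0.2, -0.7]
grip_width: 0.342
grip_force: 29.9
```

```bash
cat > goal.py <<'E'
# goal.py vx vy z vyaw(rel vice): tool units to a pose given in vice x,y (world z)
import sys
from h import *
O=np.array([.5105,-.051]);Y=-.036
vx,vy,z=map(float,sys.argv[1:4]); yaw=Y+(float(sys.argv[4]) if len(sys.argv)>4 else 0)
g=np.array([*(O+np.array([[np.cos(Y),-np.sin(Y)],[np.sin(Y),np.cos(Y)]])@[vx,vy]),z])
s=ctrl.get_state(); M=R.from_rotvec(s['tool_rot']).as_matrix(); cur=np.arctan2(M[1,0],M[0,0])
d=(yaw-cur+np.pi)%(2*np.pi)-np.pi
print('t',s['time'],'pos',s['position'].round(4),'goal',g.round(4),'units',(M.T@(g-s['position'])/.3).round(4),'wz',(-d/1.0472).round(4),'tilt',M[:,2].round(3),'q',s['joint_positions'].round(2),'grip',s['grip_width'],s['grip_force'],s['ft_force'].round(1))
E
python3 goal.py -0.004 -0.077 0.13
```

```text
t 6.35 pos [ 0.4502 -0.3803  0.0531] goal [ 0.5037 -0.1278  0.13  ] units [ 0.077  -0.8569 -0.2564] wz -0.0797 tilt [-0. -0. -1.] q [ 0.39  0.34  0.32  1.8  -0.12  1.02 -0.94] grip 0.3422662816388916 29.949208796024323 [ 0.5 -0.2 -0.7]
```

>>> jog_arm:
  moves: [0,0,-0.15,0,0,0,-1,0,0,-0.32,0,0,0,-1,0.02,-0.2,-0.32,0,0,-0.04,-1,0.04,-0.4,-0.32,0,0,-0.08,-1,0.06,-0.58,-0.32,0,0,-0.08,-1,0.077,-0.74,-0.32,0,0,-0.08,-1,0.077,-0.857,-0.32,0,0,-0.08,-1,0.077,-0.857,-0.32,0,0,-0.08,-1]

```text
time: 7.35
position: [0.5046, -0.1241, 0.1493]
tool_rot: [-3.14, 0.046, -0.002]
ft_force: [0.5, -1.0, -1.3]
grip_width: 0.343
grip_force: 29.9
```

>>> jog_arm:
  moves: [0,0,0,0,0,0,-1,0,0,0.08,0,0,0,-1,0,0,0.16,0,0,0,-1,0,0,0.24,0,0,0,-1,0,0,0.3,0,0,0,-1,0,0,0.34,0,0,0,-1,0,0,0.35,0,0,0,-1,0,0,0.35,0,0,0,-1]

```text
time: 8.35
position: [0.5042, -0.128, 0.0436]
tool_rot: [3.141, -0.056, 0.001]
ft_force: [0.4, 0.4, -1.4]
grip_width: 0.339
grip_force: 29.9
```

```bash
python3 goal.py -0.004 -0.077 0.034; python3 w.py w3
```

```text
t 8.35 pos [ 0.5042 -0.128   0.0436] goal [ 0.5037 -0.1278  0.034 ] units [-0.0016 -0.0005  0.0319] wz 0.0003 tilt [ 0.001 -0.    -1.   ] q [ 0.07  0.21  0.14  1.97 -0.04  0.96 -1.38] grip 0.33887048569276423 29.94949221611023 [ 0.4  0.4 -1.4]
8.4 [ 0.5044 -0.1279  0.0439] [[0.999, -0.036, 0.001], [-0.036, -0.999, -0.0], [0.001, 0.0, -1.0]] [ 0.07  0.21  0.14  1.97 -0.04  0.96 -1.38] [ 0.57  -0.131  0.207]
```

View pics/w3.png

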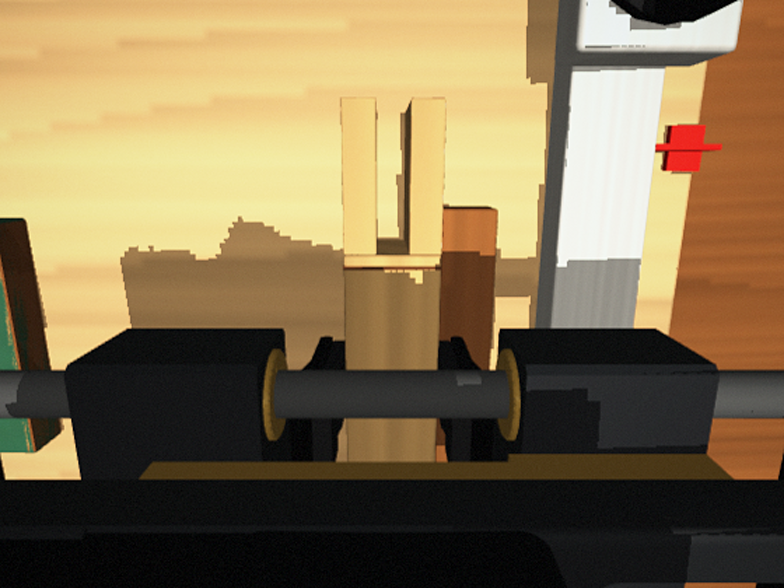

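>>> jog_arm:
  moves: [0,0,0.02,0,0,0,-1,0,0,0.033,0,0,0,-1,0,0,0.033,0,0,0,0,0,0,0.033,0,0,0,0,0,0,0.033,0,0,0,0,0,0,-0.1,0,0,0,0,0,0,-0.28,0,0,0,0.2,0,0,-0.48,0,0,0,0.5]

```text
time: 9.4
position: [0.503, -0.1277, 0.1878]
tool_rot: [-3.141, 0.056, 0.003]
ft_force: [1.3, -0.2, -0.4]
grip_width: 0.63
grip_force: 0.0
```

>>> jog_arm:
  moves: [-0.05,-0.2,-0.15,0,0,0,1,-0.1,-0.4,-0.27,0,0,0,1,-0.16,-0.6,-0.27,0,0,-0.1,1,-0.16,-0.8,-0.27,0,0,-0.2,1,-0.16,-1,-0.27,0,0,-0.25,1,-0.16,-1,-0.27,0,0,-0.25,1,-0.16,-1,-0.27,0,0,-0.25,1,-0.16,-1,-0.27,0,0,-0.25,1]

```text
time: 10.4
position: [0.4669, 0.1715, 0.2679]
tool_rot: [3.121, 0.349, -0.001]
ft_force: [0.2, 0.5, -0.7]
grip_width: 1.0
grip_force: 0.0
```

```bash
python3 - <<'E'
from h import *
W=dict(np.load('w3.npz')); W2=dict(np.load('w2.npz'))
O=np.array([.5105,-.051]);ex=np.array([np.cos(-.036),np.sin(-.036)])
for u,v,z in((688,147,.019),(685,148,.012)):
    print(((plane(W,u/1.4,v/1.4,z)[:2]-O)@ex).round(4))
t=tri(ray(W,720/1.4,147/1.4),ray(W2,215/1.4,48.5/1.4)); print(t,((t[0][:2]-O)@ex))
s=ctrl.get_state();M=R.from_rotvec(s['tool_rot']).as_matrix()
print(s['time'],s['position'],M[:,0],M.T@(np.array([.47,.283,.27])-s['position'])/.3)
E
```

```text
0.0701
0.0701
(array([ 0.57326107, -0.2463946 ,  0.02218137]), np.float64(0.0004605928169744183)) 0.06975309182896881
10.4 [0.46691033 0.1714888  0.26785057] [ 9.75265749e-01  2.21034742e-01 -6.01528669e-04] [ 0.09219936 -0.3602264  -0.00758107]
```

Flag is at vice x ≈ 0.070. Now on to leg B.

>>> jog_arm:
  moves: [0.05,-0.18,0,0,0,0,1,0.092,-0.36,0,0,0,0,1,0.092,-0.36,0,0,0,0,1,0.092,-0.36,0,0,0,0,1,0.092,-0.36,0,0,0,0,1,0.092,-0.36,0,0,0,0,1,0.092,-0.36,0,0,0,0,1,0.092,-0.36,0,0,0,0,1]

```text
time: 11.4
position: [0.4692, 0.285, 0.2683]
tool_rot: [3.122, 0.354, 0.0]
ft_force: [0.1, -0.8, 0.4]
grip_width: 1.002
grip_force: 0.0
```

```bash
python3 w.py w4
```

```text
11.45 [0.4692 0.2851 0.2682] [[0.975, 0.224, 0.0], [0.224, -0.975, -0.0], [0.0, 0.0, -1.0]] [-0.35  0.1  -0.26  1.63  0.03  1.42 -1.96] [0.533 0.299 0.431]
```

View pics/w4.png

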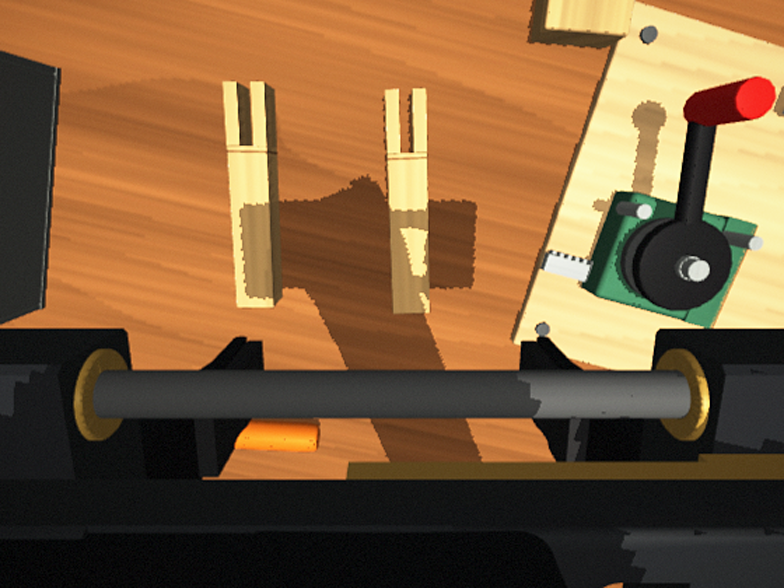

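B is at (385,89)-(430,313) and C is at (222,81)-(273,307); the mallet is well clear.

```bash
python3 leg.py w4 222 81 264 81 271 305 237 307; python3 leg.py w4 385 89 426 88 430 312 393 313
```

```text
corners [[0.5668, 0.4319], [0.5736, 0.4021], [0.4086, 0.3688], [0.4008, 0.3952]] centre [0.4874 0.3995] len 0.1691 w 0.0305 0.0275 yaw 0.2084
tool shift units [ 0.1448 -0.3581  0.    ] wz units 0.017 z now 0.2682486657578036
corners [[0.588, 0.3154], [0.5953, 0.2864], [0.4316, 0.2426], [0.4241, 0.2716]] centre [0.5097 0.279 ] len 0.1696 w 0.0299 0.0299 yaw 0.2613
tool shift units [0.1272 0.0501 0.    ] wz units -0.034 z now 0.2682486657578036
```

>>> jog_arm:
  moves: [0.127,0.05,0.1,0,0,-0.034,1,0.127,0.05,0.25,0,0,-0.034,1,0.127,0.05,0.4,0,0,-0.034,1,0.127,0.05,0.55,0,0,-0.034,1,0.127,0.05,0.66,0,0,-0.034,1,0.127,0.05,0.76,0,0,-0.034,1,0.127,0.05,0.82,0,0,-0.034,1,0.127,0.05,0.82,0,0,-0.034,1]
  newtons: 30

```text
time: 12.45
position: [0.5088, 0.2787, 0.021]
tool_rot: [3.114, 0.41, -0.004]
ft_force: [0.4, -0.1, 0.8]
grip_width: 1.003
grip_force: 0.0
```

>>> jog_arm:
  moves: [0,0,0,0,0,0,-1,0,0,0,0,0,0,-1,0,0,0,0,0,0,-1,0,0,0,0,0,0,-1,0,0,0,0,0,0,-1,0,0,-0.15,0,0,0,-1,0,0,-0.35,0,0,0,-1,0,0,-0.55,0,0,0,-1]
  newtons: 30

```text
time: 13.45
position: [0.5093, 0.279, 0.1887]
tool_rot: [3.115, 0.41, -0.001]
ft_force: [0.4, -0.7, -0.8]
grip_width: 0.175
grip_force: 0.0
```

```bash
python3 goal.py -0.004 -0.018 0.187
```

```text
t 13.45 pos [0.5093 0.279  0.1887] goal [ 0.5059 -0.0688  0.187 ] units [-0.3113  1.1169  0.006 ] wz 0.2845 tilt [-0. -0. -1.] q [-0.33  0.2  -0.25  1.67  0.05  1.28 -1.9 ] grip 0.17505018532877115 0.0 [ 0.4 -0.7 -0.8]
```

The grip width reads below the blank's 30 mm with no force, so the blank slipped. I'll look.

>>> jog_arm:
  moves: [-0.05,0,-0.1,0,0,0,1,-0.1,0,-0.26,0,0,0,1,-0.13,0,-0.26,0,0,0,1,-0.13,0,-0.26,0,0,0,1,-0.13,0,-0.26,0,0,0,1,-0.13,0,-0.26,0,0,0,1,-0.13,0,-0.26,0,0,0,1,-0.13,0,-0.26,0,0,0,1]

```text
time: 14.45
position: [0.472, 0.269, 0.2648]
tool_rot: [3.115, 0.41, -0.001]
ft_force: [0.3, 0.2, -0.4]
grip_width: 0.968
grip_force: 0.0
```

```bash
python3 w.py w5
```

```text
14.5 [0.472  0.269  0.2649] [[0.966, 0.259, -0.0], [0.259, -0.966, -0.0], [-0.0, 0.0, -1.0]] [-0.33  0.09 -0.26  1.65  0.02  1.41 -1.89] [0.536 0.285 0.428]
```

View pics/w5.png

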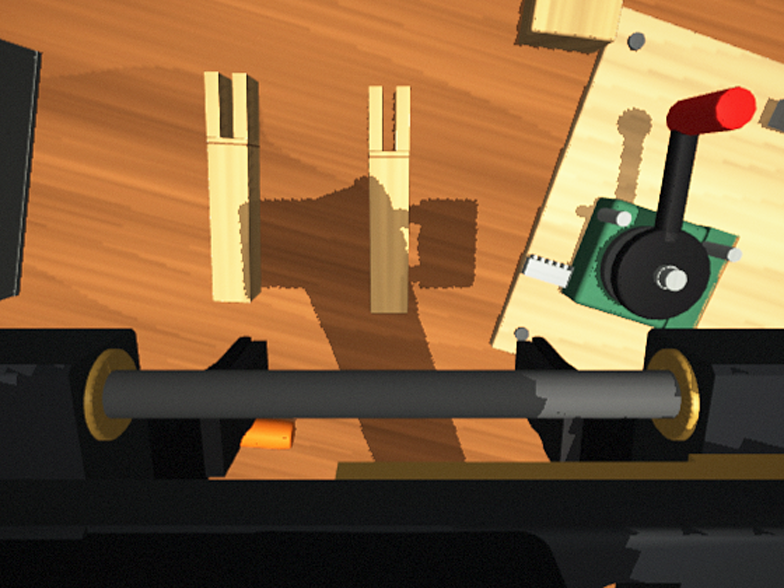

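B is still flat where it was, at (368,86)-(410,313).

```bash
python3 leg.py w5 368 86 410 86 408 312 371 313
```

```text
corners [[0.5877, 0.3158], [0.5955, 0.2865], [0.432, 0.2428], [0.4236, 0.2712]] centre [0.5097 0.2791] len 0.1697 w 0.0303 0.0297 yaw 0.2632
tool shift units [ 1.3e-01  1.0e-04 -0.0e+00] wz units -0.001 z now 0.2649370356246017
```

>>> jog_arm:
  moves: [0.13,0,0.1,0,0,0,1,0.13,0,0.25,0,0,0,1,0.13,0,0.4,0,0,0,1,0.13,0,0.55,0,0,0,1,0.13,0,0.66,0,0,0,1,0.13,0,0.76,0,0,0,1,0.13,0,0.81,0,0,0,1,0.13,0,0.81,0,0,0,1]
  newtons: 30

```text
time: 15.5
position: [0.5091, 0.2788, 0.0214]
tool_rot: [3.114, 0.41, -0.003]
ft_force: [0.7, 0.1, 0.5]
grip_width: 0.997
grip_force: 0.0
```

>>> jog_arm:
  moves: [0,0,0,0,0,0,-1,0,0,0,0,0,0,-1,0,0,0,0,0,0,-1,0,0,0,0,0,0,-1,0,0,0,0,0,0,-1,0,0,0,0,0,0,-1,0,0,-0.05,0,0,0,-1,0,0,-0.1,0,0,0,-1]
  newtons: 30

```text
time: 16.5
position: [0.5096, 0.2791, 0.053]
tool_rot: [3.115, 0.41, -0.0]
ft_force: [0.3, 0.4, -0.9]
grip_width: 0.34
grip_force: 29.8
```

>>> jog_arm:
  moves: [0,0,-0.1,0,0,0,-1,0,0,-0.2,0,0,0,-1,0,0,-0.3,0,0,0,-1,0,0,-0.4,0,0,0,-1,0,0,-0.45,0,0,0,-1,0,0,-0.45,0,0,0,-1,0,0,-0.45,0,0,0,-1,0,0,-0.45,0,0,0,-1]

```text
time: 17.5
position: [0.5089, 0.2787, 0.1856]
tool_rot: [3.114, 0.41, -0.004]
ft_force: [-0.6, -0.0, -2.3]
grip_width: 0.34
grip_force: 29.8
```

```bash
python3 goal.py -0.004 -0.018 0.187
```

```text
t 17.5 pos [0.5089 0.2787 0.1856] goal [ 0.5059 -0.0688  0.187 ] units [-0.3098  1.1162 -0.0031] wz 0.2844 tilt [-0.002 -0.001 -1.   ] q [-0.33  0.21 -0.25  1.67  0.05  1.27 -1.9 ] grip 0.3402450427996108 29.833810329437256 [-0.6 -0.  -2.3]
```

>>> jog_arm:
  moves: [-0.04,0.16,0,0,0,0,-1,-0.1,0.34,0,0,0,0.08,-1,-0.16,0.52,0,0,0,0.16,-1,-0.22,0.7,0,0,0,0.24,-1,-0.28,0.88,0,0,0,0.284,-1,-0.31,1,0,0,0,0.284,-1,-0.31,1,0,0,0,0.284,-1,-0.31,1,0,0,0,0.284,-1]

```text
time: 18.5
position: [0.4972, -0.0338, 0.1866]
tool_rot: [-3.14, 0.055, 0.002]
ft_force: [-0.3, 0.4, -1.4]
grip_width: 0.341
grip_force: 29.8
```

>>> jog_arm:
  moves: [0.034,0.111,0,0,0,0,-1,0.034,0.111,0,0,0,0,-1,0.034,0.111,0.1,0,0,0,-1,0.034,0.111,0.2,0,0,0,-1,0.034,0.111,0.3,0,0,0,-1,0.034,0.111,0.38,0,0,0,-1,0.034,0.111,0.42,0,0,0,-1,0.034,0.111,0.42,0,0,0,-1]

```text
time: 19.5
position: [0.506, -0.0672, 0.0606]
tool_rot: [-3.141, 0.053, 0.003]
ft_force: [0.2, 0.2, -2.2]
grip_width: 0.339
grip_force: 29.8
```

```bash
python3 goal.py -0.004 -0.018 0.034
```

```text
t 19.5 pos [ 0.506  -0.0672  0.0606] goal [ 0.5059 -0.0688  0.034 ] units [-0.0002  0.0056  0.0886] wz 0.0019 tilt [-0.002  0.    -1.   ] q [ 0.04  0.17  0.04  1.98 -0.01  0.99 -1.52] grip 0.3394851798395249 29.83435481786728 [ 0.2  0.2 -2.2]
```

>>> jog_arm:
  moves: [0,0.005,0.05,0,0,0,-1,0,0.005,0.088,0,0,0,-1,0,0.005,0.088,0,0,0,0,0,0.005,0.088,0,0,0,0,0,0.005,0.088,0,0,0,0,0,0.005,-0.05,0,0,0,0,0,0.005,-0.24,0,0,0,0.2,0,0.005,-0.44,0,0,0,0.5]

```text
time: 20.5
position: [0.5059, -0.0699, 0.1944]
tool_rot: [3.141, -0.056, -0.001]
ft_force: [0.8, -0.5, -0.1]
grip_width: 0.637
grip_force: 0.0
```

>>> jog_arm:
  moves: [-0.05,-0.15,-0.1,0,0,0,1,-0.1,-0.33,-0.24,0,0,0,1,-0.15,-0.52,-0.24,0,0,0,1,-0.2,-0.7,-0.24,0,0,0,1,-0.25,-0.88,-0.24,0,0,0,1,-0.25,-0.95,-0.24,0,0,0,1,-0.25,-0.95,-0.24,0,0,0,1,-0.25,-0.95,-0.24,0,0,0,1]

```text
time: 21.5
position: [0.442, 0.216, 0.265]
tool_rot: [3.14, -0.059, -0.0]
ft_force: [0.1, 0.1, -0.4]
grip_width: 0.998
grip_force: 0.0
```

>>> jog_arm:
  moves: [0,-0.19,0,0,0,-0.1,1,0,-0.38,0,0,0,-0.2,1,0,-0.575,0,0,0,-0.233,1,0,-0.575,0,0,0,-0.233,1,0,-0.575,0,0,0,-0.233,1,0,-0.575,0,0,0,-0.233,1,0,-0.575,0,0,0,-0.233,1,0,-0.575,0,0,0,-0.233,1]

```text
time: 22.5
position: [0.4481, 0.3893, 0.2655]
tool_rot: [3.125, 0.325, 0.001]
ft_force: [-0.1, 0.1, 0.0]
grip_width: 0.996
grip_force: 0.0
```

```bash
python3 w.py w6
```

```text
22.55 [0.448  0.3895 0.2655] [[0.979, 0.206, 0.001], [0.206, -0.979, 0.0], [0.001, 0.0, -1.0]] [-0.42  0.21 -0.4   1.52  0.08  1.43 -2.19] [0.512 0.402 0.429]
```

View pics/w6.png

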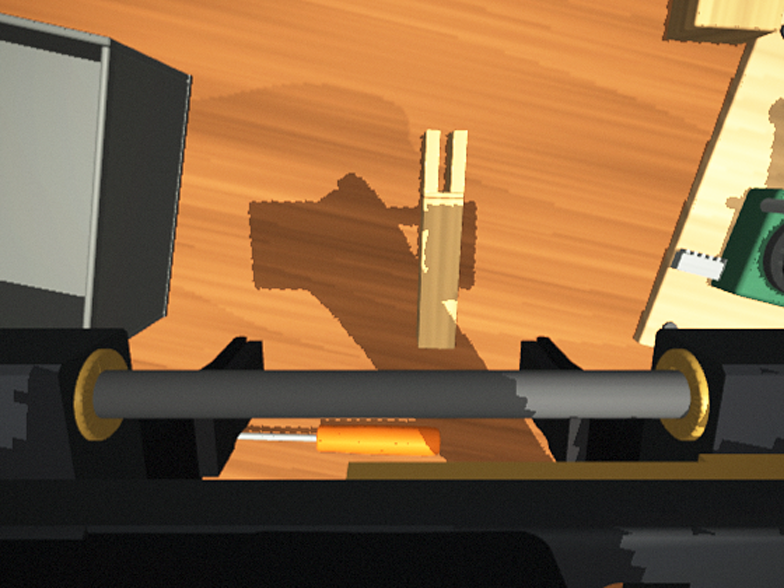

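C has been nudged; its corners are now (427,130), (468,131), (456,347) and (419,346).

```bash
python3 leg.py w6 427 130 468 131 456 347 419 346
```

```text
corners [[0.5458, 0.3813], [0.5514, 0.3516], [0.386, 0.3206], [0.3806, 0.3503]] centre [0.4659 0.3509] len 0.1682 w 0.0302 0.0302 yaw 0.1853
tool shift units [0.0321 0.1382 0.    ] wz units 0.021 z now 0.2654624046320542
```

>>> jog_arm:
  moves: [0.032,0.138,0.1,0,0,0.021,1,0.032,0.138,0.25,0,0,0.021,1,0.032,0.138,0.4,0,0,0.021,1,0.032,0.138,0.55,0,0,0.021,1,0.032,0.138,0.66,0,0,0.021,1,0.032,0.138,0.76,0,0,0.021,1,0.032,0.138,0.812,0,0,0.021,1,0.032,0.138,0.812,0,0,0.021,1]
  newtons: 30

```text
time: 23.55
position: [0.4652, 0.351, 0.0208]
tool_rot: [3.127, 0.292, -0.002]
ft_force: [-0.0, 0.4, -0.3]
grip_width: 0.998
grip_force: 0.0
```

>>> jog_arm:
  moves: [0,0,0,0,0,0,-1,0,0,0,0,0,0,-1,0,0,0,0,0,0,-1,0,0,0,0,0,0,-1,0,0,0,0,0,0,-1,0,0,0,0,0,0,-1,0,0,-0.05,0,0,0,-1,0,0,-0.1,0,0,0,-1]
  newtons: 30

```text
time: 24.55
position: [0.4656, 0.3514, 0.0524]
tool_rot: [3.128, 0.292, -0.0]
ft_force: [0.7, 0.0, -2.1]
grip_width: 0.338
grip_force: 29.8
```

>>> jog_arm:
  moves: [0,0,-0.1,0,0,0,-1,0,0,-0.2,0,0,0,-1,0,0,-0.3,0,0,0,-1,0,0,-0.4,0,0,0,-1,0,0,-0.45,0,0,0,-1,0,0,-0.45,0,0,0,-1,0,0,-0.45,0,0,0,-1,0,0,-0.45,0,0,0,-1]

```text
time: 25.55
position: [0.4651, 0.3509, 0.185]
tool_rot: [3.127, 0.292, -0.004]
ft_force: [0.4, 0.2, -2.1]
grip_width: 0.337
grip_force: 29.8
```

```bash
python3 goal.py -0.004 0.041 0.187
```

```text
t 25.55 pos [0.4651 0.3509 0.185 ] goal [ 0.508  -0.0099  0.187 ] units [-0.0824  1.2084 -0.005 ] wz 0.2124 tilt [-0.002 -0.002 -1.   ] q [-0.37  0.22 -0.37  1.66  0.08  1.27 -2.14] grip 0.33733303541391596 29.81799602508545 [ 0.4  0.2 -2.1]
```

>>> jog_arm:
  moves: [-0.01,0.16,0,0,0,0,-1,-0.02,0.34,0,0,0,0.08,-1,-0.04,0.52,0,0,0,0.16,-1,-0.06,0.7,0,0,0,0.212,-1,-0.082,0.88,0,0,0,0.212,-1,-0.082,1,0,0,0,0.212,-1,-0.082,1,0,0,0,0.212,-1,-0.082,1,0,0,0,0.212,-1]

```text
time: 26.55
position: [0.4967, 0.053, 0.186]
tool_rot: [-3.14, 0.055, 0.002]
ft_force: [-0.1, 1.4, -1.3]
grip_width: 0.342
grip_force: 29.8
```

>>> jog_arm:
  moves: [0.046,0.15,0,0,0,0,-1,0.046,0.203,0,0,0,0,-1,0.046,0.203,0,0,0,0,-1,0.046,0.203,0.1,0,0,0,-1,0.046,0.203,0.2,0,0,0,-1,0.046,0.203,0.3,0,0,0,-1,0.046,0.203,0.4,0,0,0,-1,0.046,0.203,0.42,0,0,0,-1]

```text
time: 27.55
position: [0.5067, -0.0069, 0.0586]
tool_rot: [-3.14, 0.051, 0.007]
ft_force: [0.0, 0.2, -1.4]
grip_width: 0.339
grip_force: 29.8
```

```bash
python3 goal.py -0.004 0.041 0.034
```

```text
t 27.55 pos [ 0.5067 -0.0069  0.0586] goal [ 0.508  -0.0099  0.034 ] units [0.0048 0.01   0.0819] wz 0.0032 tilt [-0.005  0.001 -1.   ] q [ 0.03  0.17 -0.08  1.98  0.01  0.99 -1.65] grip 0.3390761188985379 29.818481504917145 [ 0.   0.2 -1.4]
```

>>> jog_arm:
  moves: [0.002,0.004,0,0,0,0,-1,0.002,0.004,0.04,0,0,0,-1,0.002,0.004,0.08,0,0,0,-1,0.002,0.004,0.08,0,0,0,-1,0.002,0.004,0.08,0,0,0,0,0.002,0.004,0.08,0,0,0,0,0.002,0.004,0.08,0,0,0,0,0.002,0.004,-0.05,0,0,0,0]

```text
time: 28.55
position: [0.5065, -0.0106, 0.0733]
tool_rot: [3.141, -0.056, -0.011]
ft_force: [0.8, 0.9, 0.8]
grip_width: 0.494
grip_force: 0.0
```

>>> jog_arm:
  moves: [0,0,-0.15,0,0,0,0,0,0,-0.3,0,0,0,0,-0.05,0.06,-0.5,0,0,0,0,-0.09,0.12,-0.65,0,0,0,0,-0.09,0.12,-0.75,0,0,0,0,-0.09,0.12,-0.75,0,0,0,0,-0.09,0.12,-0.75,0,0,0,0,-0.09,0.12,-0.75,0,0,0,0]

```text
time: 29.55
position: [0.4804, -0.0453, 0.2989]
tool_rot: [-3.141, 0.055, 0.004]
ft_force: [-0.1, -0.0, -0.7]
grip_width: 0.505
grip_force: 0.0
```

```bash
python3 w.py w7
```

```text
29.6 [ 0.4805 -0.0453  0.2991] [[0.999, -0.035, -0.003], [-0.035, -0.999, 0.0], [-0.003, 0.0, -1.0]] [ 0.08 -0.06 -0.04  1.72 -0.    1.48 -1.57] [ 0.547 -0.049  0.462]
```

View pics/w7.png

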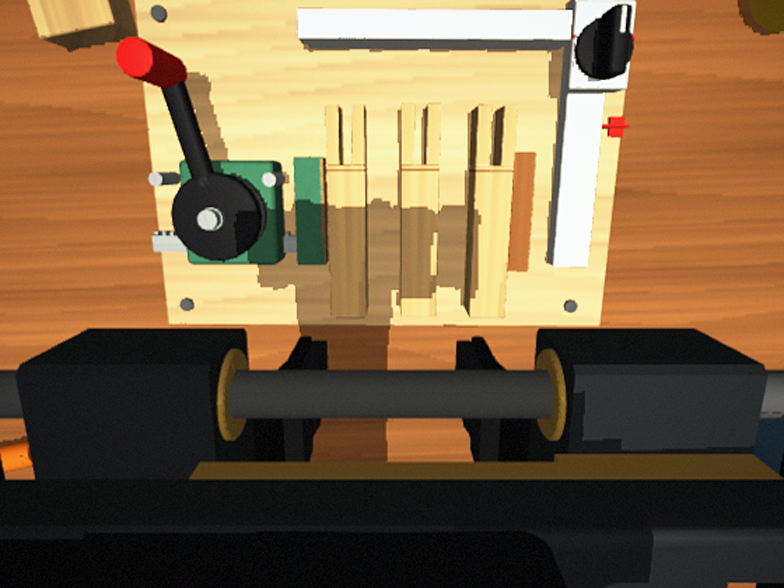

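All three blanks lie parallel in the bay, with slotted ends at row 104. The stop bar edge is at rows 38-48, the flag at (617,127), the knob at (605,40) and the jaw and lever untouched. I hover over the knob and measure it.

>>> jog_arm:
  moves: [0.12,0.12,0.04,0,0,0,0,0.25,0.25,0.08,0,0,0,0,0.38,0.38,0.12,0,0,0,0,0.502,0.515,0.163,0,0,0,0,0.502,0.515,0.163,0,0,0,0,0.502,0.515,0.163,0,0,0,0,0.502,0.515,0.163,0,0,0,0,0.502,0.515,0.163,0,0,0,0]

```text
time: 30.6
position: [0.6261, -0.2041, 0.2529]
tool_rot: [3.141, -0.054, 0.003]
ft_force: [0.0, -0.3, -0.0]
grip_width: 0.502
grip_force: 0.0
```

```bash
cat > knob.py <<'E'
from h import *
O=np.array([.5105,-.051]);Y=-.036; B=np.array([[np.cos(Y),np.sin(Y)],[-np.sin(Y),np.cos(Y)]])
V=lambda p:(B@(np.array(p)[:2]-O)).round(4)
def dark(W,c,r,name):
    g=W['pixels'].astype(int).max(2); m=np.zeros(g.shape,np.uint8); x0,y0=int(c[0]),int(c[1])
    m[max(0,y0-r):y0+r,max(0,x0-r):x0+r]=(g<60)[max(0,y0-r):y0+r,max(0,x0-r):x0+r]
    n,l,st,cc=cv2.connectedComponentsWithStats(m)
    for i in range(1,n):
        if st[i,4]>60:
            ct=max(cv2.findContours((l==i).astype(np.uint8),0,1)[0],key=cv2.contourArea)
            print(name,st[i],cc[i].round(1),'rect',[np.round(a,1) for a in cv2.minAreaRect(ct)],'vice@.088',V(plane(W,*cc[i],.088)),'@.06',V(plane(W,*cc[i],.06)))
if __name__=='__main__':
    import sys; W=cap('wrist'); np.savez('w8.npz',**{k:W[k] for k in('pixels','fx','fy','cx','cy','xyz','rotation')})
    c=proj(W,[.6256,-.2052,.08]); print(c); dark(W,c,60,'hover')
    for f in('w1','w7'):
        Q=dict(np.load(f+'.npz')); dark(Q,proj(Q,[.6256,-.2052,.08]),45,f)
    cv2.imwrite('pics/w8.png',cv2.resize(W['pixels'][:,:,::-1],None,fx=1.4,fy=1.4))
    # coarse text view of the hover brightness
    x0,y0=int(c[0]),int(c[1]); g=W['pixels'].astype(int).max(2)
    for r in range(y0-45,y0+60,5): print(''.join('#' if g[r,x]<60 else '+' if g[r,x]<130 else 'o' if g[r,x]<225 else '.' for x in range(x0-60,x0+61,3)))
E
python3 knob.py
```

```text
(np.float64(279.2328901569551), np.float64(193.87081624658032))
hover [ 260  170   41   48 1322] [279.9 191.9] rect [array([281. , 191.6]), array([44.5, 40.2]), np.float64(53.7)] vice@.088 [ 0.124  -0.1505] @.06 [ 0.1187 -0.1506]
hover [219 241  15  12 150] [225.7 247.4] rect [array([226. , 246.5]), array([11., 14.]), np.float64(90.0)] vice@.088 [ 0.07   -0.0989] @.06 [ 0.0601 -0.0946]
hover [326 241  13  12 123] [332.3 247.7] rect [array([332. , 246.5]), array([11., 12.]), np.float64(90.0)] vice@.088 [ 0.0699 -0.2007] @.06 [ 0.06  -0.205]
w1 [ 419   12   41   52 1469] [439.8  39.8] rect [array([439. ,  37.5]), array([51., 40.]), np.float64(90.0)] vice@.088 [ 0.1162 -0.1401] @.06 [ 0.1222 -0.1513]
w7 [ 411    4   41   53 1514] [431.6  32.6] rect [array([431.,  30.]), array([52., 40.]), np.float64(90.0)] vice@.088 [ 0.1162 -0.1405] @.06 [ 0.1223 -0.1513]
ooooooo..........................oooooooo
oooooooooooooooo.......oooooooo..++++++++
++++++++++++++oooo.....oooooooooo++++++++
ooooooooooooooooooooooooooooooooo++++++++
ooooooooooooooooooooooooooooooo.o++++++++
ooooooooooooooooo########oooooo..++++++++
ooooooooooooooo#####o#####+oooo..++++++++
oooooooooooooo######o######+ooo..++++++++
oooooooooooooo######o#######oo...++++++++
oooooooooooooo#############+ooo.o++++++++
oooooooooooooo#############oooo.+++++++++
oooooooooooooooo##########oooooo+++++++++
oooooooooooooooooo######oooooooo+++++++++
ooooooooooooooooooo####oooooooo.oo+++++oo
o+++ooooooooooooooooo.ooo.......ooooooooo
oo++oooooooooooooooo............ooooooooo
ooo+oooooooooooooooo.....oooooooooooooooo
ooo+oooooooooooooo..............ooooooooo
ooo+oooooooooooooo..............ooooooooo
##+#++++++ooooooo...............oooo+++o#
#####++++++oooooo...............oooo#####
```

>>> jog_arm:
  moves: [-0.002,0.003,0.12,0,0,0,0,-0.002,0.003,0.24,0,0,0,0,-0.002,0.003,0.36,0,0,0,0,-0.002,0.003,0.46,0,0,0,0,-0.002,0.003,0.55,0,0,0,0,-0.002,0.003,0.6,0,0,0,0,-0.002,0.003,0.61,0,0,0,0,-0.002,0.003,0.61,0,0,0,0]
  newtons: 60

```text
time: 31.65
position: [0.6261, -0.2062, 0.0697]
tool_rot: [3.141, -0.056, 0.003]
ft_force: [0.1, -0.2, -0.0]
grip_width: 0.503
grip_force: 0.0
```

>>> jog_arm:
  moves: [0,0,0,0,0,0,-1,0,0,0,0,0,0,-1,0,0,0,0,0,0,-1,0,0,0,0,0,0,-1,0,0,0,0,0,0,-1,0,0,0,0,0,0,-1,0,0,0,0,0,0,-1,0,0,0,0,0,0,-1]
  newtons: 60

```text
time: 32.65
position: [0.6256, -0.2049, 0.0689]
tool_rot: [-3.14, 0.055, -0.0]
ft_force: [-1.4, 5.5, 3.9]
grip_width: 0.147
grip_force: 60.0
```

```bash
python3 goal.py 0.1206 -0.150 0.068; python3 - <<'E'
from knob import *
# fit the bar's front top edge and the legs' slotted ends in w7/w8: bright->darker transitions along columns
for f in('w7','w8'):
    W=dict(np.load(f+'.npz')); g=cv2.GaussianBlur(cv2.cvtColor(W['pixels'],cv2.COLOR_RGB2GRAY),(3,3),0).astype(float)
    out=[]
    for vy in np.arange(-.10,.05,.01):
        w=O+B.T@[.1286,vy]; u,v=proj(W,[*w,.05]); u=int(round(u)); v=int(round(v))
        if not(0<=u<560 and 8<=v<412): continue
        col=g[v-7:v+8,u]; d=np.diff(col); i=d.argmin(); vv=v-7+i+.5
        out.append((round(vy,2),V(plane(W,u,vv,.05))[0],round(d[i])))
    print(f,out)
E
```

```text
t 32.65 pos [ 0.6256 -0.2049  0.0689] goal [ 0.6256 -0.2052  0.068 ] units [0.     0.0013 0.0029] wz 0.0012 tilt [ 0.     0.001 -1.   ] q [ 0.22  0.44  0.08  1.6  -0.04  1.1  -1.3 ] grip 0.14695209184905403 60.00108003616333 [-1.4  5.5  3.9]
w7 [(np.float64(-0.1), np.float64(0.1293), -69), (np.float64(-0.09), np.float64(0.1292), -69), (np.float64(-0.08), np.float64(0.1292), -70), (np.float64(-0.07), np.float64(0.1292), -74), (np.float64(-0.06), np.float64(0.1292), -78), (np.float64(-0.05), np.float64(0.1292), -75), (np.float64(-0.04), np.float64(0.1292), -76), (np.float64(-0.03), np.float64(0.1292), -76), (np.float64(-0.02), np.float64(0.1292), -77), (np.float64(-0.01), np.float64(0.1292), -79), (np.float64(-0.0), np.float64(0.1292), -77), (np.float64(0.01), np.float64(0.1292), -76), (np.float64(0.02), np.float64(0.1292), -73), (np.float64(0.03), np.float64(0.1291), -69), (np.float64(0.04), np.float64(0.1301), -66), (np.float64(0.05), np.float64(0.1291), -71)]
w8 [(np.float64(-0.1), np.float64(0.1295), -21), (np.float64(-0.09), np.float64(0.1295), -19), (np.float64(-0.08), np.float64(0.1294), -13), (np.float64(-0.07), np.float64(0.1294), -13), (np.float64(-0.06), np.float64(0.1294), -13), (np.float64(-0.05), np.float64(0.1294), -14), (np.float64(-0.04), np.float64(0.1314), -4), (np.float64(-0.03), np.float64(0.1293), -9), (np.float64(-0.02), np.float64(0.1293), -9), (np.float64(-0.01), np.float64(0.1303), -14), (np.float64(-0.0), np.float64(0.1293), -9), (np.float64(0.01), np.float64(0.1293), -9), (np.float64(0.02), np.float64(0.1303), -9), (np.float64(0.03), np.float64(0.1302), -9), (np.float64(0.04), np.float64(0.1302), -11), (np.float64(0.05), np.float64(0.1302), -7)]
```

>>> jog_arm:
  moves: [0,0,0,0,0,-0.14,-1,0,0,0,0,0,-0.28,-1,0,0,0,0,0,-0.42,-1,0,0,0,0,0,-0.56,-1,0,0,0,0,0,-0.7,-1,0,0,0,0,0,-0.84,-1,0,0,0,0,0,-0.95,-1,0,0,0,0,0,-0.95,-1]

```text
time: 33.65
position: [0.6258, -0.2044, 0.0688]
tool_rot: [-2.785, -1.451, -0.002]
ft_force: [-1.1, 6.5, 3.3]
grip_width: 0.142
grip_force: 60.0
```

```bash
python3 goal.py 0.0622 -0.150 0.0689 0.959; python3 - <<'E'
from h import *
print(ctrl.get_state()['torque'])
from knob import *
for f in('w7','w8','w3'):
    W=dict(np.load(f+'.npz')); h=cv2.cvtColor(W['pixels'],cv2.COLOR_RGB2HSV)
    c=proj(W,[*(O+B.T@[.07,-.19]),.02]); m=((h[...,0]<6)|(h[...,0]>174))&(h[...,1]>170)&(h[...,2]>60)
    n,l,st,cc=cv2.connectedComponentsWithStats(m.astype(np.uint8))
    for i in range(1,n):
        if st[i,4]>15 and np.hypot(*(cc[i]-c))<40:
            ys,xs=np.nonzero(l==i); left=xs<np.percentile(xs,18) if f!='w8' else xs<np.percentile(xs,18)
            print(f,st[i],'foot/centroid@.012',V(plane(W,*cc[i],.012)),'flag left end @.025',V(plane(W,xs[left].mean(),ys[left].mean(),.025)),'@.018',V(plane(W,xs[left].mean(),ys[left].mean(),.018)))
E
```

```text
t 33.65 pos [ 0.6258 -0.2044  0.0688] goal [ 0.5673 -0.2031  0.0689] units [-0.1084 -0.1624 -0.0005] wz 0.0358 tilt [ 0.001  0.002 -1.   ] q [ 0.35  0.45 -0.1   1.6   0.04  1.1  -0.37] grip 0.14205555814824408 59.99235391616821 [-1.1  6.5  3.3]
[1.30778553 0.24715227 0.05910908]
w7 [430  83  20  15 176] foot/centroid@.012 [ 0.0702 -0.1857] flag left end @.025 [ 0.0689 -0.1734] @.018 [ 0.0694 -0.1763]
w8 [294 220  22  13 179] foot/centroid@.012 [ 0.0689 -0.1822] flag left end @.025 [ 0.0715 -0.1708] @.018 [ 0.0694 -0.1712]
w3 [468  89  48  33 972] foot/centroid@.012 [ 0.0704 -0.1863] flag left end @.025 [ 0.0687 -0.1727] @.018 [ 0.0689 -0.1763]
```

>>> jog_arm:
  moves: [-0.018,-0.028,0,0,0,0,-1,-0.036,-0.056,0,0,0,0,-1,-0.054,-0.083,0,0,0,0,-1,-0.068,-0.105,0,0,0,0,-1,-0.082,-0.126,0,0,0,0,-1,-0.095,-0.147,0,0,0,0,-1,-0.108,-0.166,0,0,0,0,-1,-0.108,-0.166,0,0,0,0,-1]

```text
time: 34.65
position: [0.5671, -0.2021, 0.0688]
tool_rot: [-2.786, -1.451, -0.005]
ft_force: [2.1, 6.4, 1.0]
grip_width: 0.145
grip_force: 60.0
```

>>> jog_arm:
  moves: [0,0,0,0,0,0,-1,0,0,0,0,0,0,-1,0,0,0,0,0,0,-1,0,0,0,0,0,0,-1,0,0,0,0,0,0,-1,0,0,0,0,0,0,-1,0,0,0,0,0,0,-1,0,0,0,0,0,0,-1]

```text
time: 35.65
position: [0.5671, -0.2021, 0.0688]
tool_rot: [-2.785, -1.451, -0.004]
ft_force: [1.0, 6.2, 2.1]
grip_width: 0.144
grip_force: 60.0
```

```bash
python3 goal.py 0.0613 -0.150 0.0689 0.995; cat > face.py <<'E'
from knob import *
import sys
# estimate stop face via the far-side scene camera: bar's far top edge (x_face+20mm), and from the wrist its front edge
x0=float(sys.argv[1])
for n,off in(('wrist',0),('scene',0),('scene',.02),('side',0)):
    W=cap(n); g=cv2.GaussianBlur(W['pixels'].max(2),(3,3),0).astype(float); out=[]
    for vy in np.arange(-.10,.08,.01):
        # sample along vice x at z=.05
        xs=np.arange(x0+off-.012,x0+off+.0121,.0005); q=[]
        for x in xs:
            u,v=proj(W,[*(O+B.T@[x,vy]),.05]); q.append((u,v))
        q=np.array(q,np.float32)
        if q.min()<2 or q[:,0].max()>557 or q[:,1].max()>417: continue
        s=cv2.remap(g.astype(np.float32),q[:,0].reshape(1,-1),q[:,1].reshape(1,-1),1)[0]
        d=np.gradient(s); i=abs(d).argmax(); out.append((round(vy,2),round(float(xs[i]),4),round(float(d[i]))))
    print(n,off,[(a,b,c) for a,b,c in out if abs(c)>2])
E
python3 face.py 0.0697
```

```text
t 35.65 pos [ 0.5671 -0.2021  0.0688] goal [ 0.5664 -0.2031  0.0689] units [-0.0041 -0.     -0.0005] wz 0.0012 tilt [ 0.002  0.002 -1.   ] q [ 0.38  0.34 -0.1   1.75  0.03  1.06 -0.34] grip 0.14353199478344308 59.99253273010254 [1.  6.2 2.1]
wrist 0 [(np.float64(-0.1), 0.0577, 26), (np.float64(-0.09), 0.0712, 10), (np.float64(-0.08), 0.0807, 20), (np.float64(-0.07), 0.0712, 11), (np.float64(-0.06), 0.0712, 7), (np.float64(-0.05), 0.0712, 8), (np.float64(-0.04), 0.0707, 63), (np.float64(-0.03), 0.0712, 11)]
scene 0 [(np.float64(-0.1), 0.0677, 3), (np.float64(0.06), 0.0657, 3), (np.float64(0.07), 0.0697, 7)]
scene 0.02 [(np.float64(-0.08), 0.0937, -3), (np.float64(-0.07), 0.0927, -4), (np.float64(-0.06), 0.0927, -4), (np.float64(-0.05), 0.0932, -4), (np.float64(-0.04), 0.0922, -4), (np.float64(-0.03), 0.0927, -4), (np.float64(-0.02), 0.0927, -4), (np.float64(-0.01), 0.0932, -4), (np.float64(-0.0), 0.0922, -4), (np.float64(0.01), 0.0922, -4), (np.float64(0.02), 0.0927, -4), (np.float64(0.03), 0.0917, -3), (np.float64(0.04), 0.0932, -3), (np.float64(0.05), 0.0912, -3), (np.float64(0.06), 0.0912, -3)]
side 0 [(np.float64(-0.07), 0.0687, 3), (np.float64(-0.05), 0.0682, 6), (np.float64(-0.04), 0.0667, 5), (np.float64(-0.01), 0.0687, 3), (np.float64(-0.0), 0.0702, 3), (np.float64(0.01), 0.0682, 5), (np.float64(0.02), 0.0672, 5), (np.float64(0.04), 0.0682, 3), (np.float64(0.06), 0.0677, 3), (np.float64(0.07), 0.0667, 5)]
```

>>> jog_arm:
  moves: [-0.002,-0.003,0,0,0,0,-1,-0.002,-0.003,0,0,0,0.14,-1,-0.002,-0.003,0,0,0,0.3,-1,-0.002,-0.003,0,0,0,0.46,-1,-0.002,-0.003,0,0,0,0.62,-1,-0.002,-0.003,0,0,0,0.78,-1,-0.002,-0.003,0,0,0,0.92,-1,-0.002,-0.003,0,0,0,0.97,-1]

```text
time: 36.85
position: [0.5671, -0.2025, 0.0689]
tool_rot: [-3.14, 0.089, -0.006]
ft_force: [4.4, 5.5, 0.7]
grip_width: 0.142
grip_force: 60.1
```

>>> jog_arm:
  moves: [0,0,0,0,0,0,-1,0,0,0,0,0,0,-1,0,0,0,0,0,0,-1,0,0,0,0,0,0,-1,0,0,0,0,0,0,-1,0,0,0,0,0,0,-1,0,0,0,0,0,0,-1,0,0,0,0,0,0,-1]

```text
time: 37.85
position: [0.5671, -0.2025, 0.0689]
tool_rot: [-3.14, 0.085, -0.006]
ft_force: [4.0, 5.2, -0.3]
grip_width: 0.143
grip_force: 60.1
```

```bash
python3 goal.py 0.0613 -0.150 0.0689 0; python3 -c "
from h import *
print(ctrl.get_state()['torque'])"
```

```text
t 37.85 pos [ 0.5671 -0.2025  0.0689] goal [ 0.5664 -0.2031  0.0689] units [-0.0023  0.0021  0.    ] wz -0.0176 tilt [ 0.004  0.001 -1.   ] q [ 0.25  0.34  0.06  1.75 -0.02  1.05 -1.31] grip 0.14318094562012113 60.0682532787323 [ 4.   5.2 -0.3]
[ 1.21302654 -0.70777306  0.42814275]
```

>>> jog_arm:
  moves: [0,0,0,0,0,0,0,0,0,0,0,0,0,0,0,0,0,0,0,0,0,0,0,-0.1,0,0,0,0,0,0,-0.25,0,0,0,0,-0.08,-0.13,-0.42,0,0,-0.017,0,-0.2,-0.3,-0.58,0,0,-0.017,0,-0.317,-0.45,-0.7,0,0,-0.017,0]

```text
time: 38.85
position: [0.4895, -0.0821, 0.2652]
tool_rot: [3.14, -0.063, 0.002]
ft_force: [0.6, 0.6, 0.8]
grip_width: 0.498
grip_force: 0.0
```

>>> jog_arm:
  moves: [0,-0.057,-0.067,0,0,0,0,0,-0.057,-0.067,0,0,0,0,0,-0.057,-0.067,0,0,0,0,0,-0.057,-0.067,0,0,0,0,0,-0.057,-0.067,0,0,0,0,0,-0.057,-0.067,0,0,0,0,0,-0.057,-0.067,0,0,0,0,0,-0.057,-0.067,0,0,0,0]

```text
time: 39.85
position: [0.4909, -0.0654, 0.2837]
tool_rot: [3.141, -0.061, 0.0]
ft_force: [-0.6, 0.1, 0.1]
grip_width: 0.497
grip_force: 0.0
```

```bash
cat > chk.py <<'E'
from knob import *
import sys
W=cap('wrist'); f=sys.argv[1]; np.savez(f+'.npz',**{k:W[k] for k in('pixels','fx','fy','cx','cy','xyz','rotation')}); save(W,f+'.png',s=1.4)
s=ctrl.get_state(); print(s['time'],s['position'].round(4))
g=cv2.GaussianBlur(W['pixels'].max(2),(3,3),0).astype(np.float32)
def edge(fn,ts):
    q=np.array([proj(W,fn(t)) for t in ts],np.float32)
    s=cv2.remap(g,q[:,0].reshape(1,-1),q[:,1].reshape(1,-1),1)[0]; d=np.gradient(s); i=abs(d).argmax(); return round(float(ts[i]),4),round(float(d[i]))
w=lambda x,y,z:[*(O+B.T@[x,y]),z]
print('stop',[(round(y,2),)+edge(lambda t:w(t,y,.05),np.arange(.05,.14,.0005)) for y in np.arange(-.1,.12,.02)])
for x in(-.03,0.0): # transverse profile at blank top height
    ys=np.arange(-.13,.09,.0005); q=np.array([proj(W,w(x,y,.048)) for y in ys],np.float32)
    s=cv2.remap(g,q[:,0].reshape(1,-1),q[:,1].reshape(1,-1),1)[0]; d=np.gradient(s)
    pk=[(round(float(ys[i]),4),round(float(d[i]))) for i in range(2,len(d)-2) if abs(d[i])>4 and abs(d[i])==abs(d[i-2:i+3]).max()]; print('x',x,pk)
h=cv2.cvtColor(W['pixels'],cv2.COLOR_RGB2HSV); m=((h[...,0]<6)|(h[...,0]>174))&(h[...,1]>170)&(h[...,2]>60)
n,l,st,cc=cv2.connectedComponentsWithStats(m.astype(np.uint8))
for i in range(1,n):
    if st[i,4]>40: print('red',st[i],cc[i].round(1),V(plane(W,*cc[i],.013)),'grip',V(plane(W,*cc[i],.11)))
c=proj(W,w(.0616,-.15,.08)); dark(W,c,45,'knob')
E
python3 chk.py w9
```

```text
39.9 [ 0.4909 -0.0654  0.2838]
stop [(np.float64(-0.1), 0.0685, -35), (np.float64(-0.08), 0.0705, 36), (np.float64(-0.06), 0.0705, 35), (np.float64(-0.04), 0.071, 29), (np.float64(-0.02), 0.071, 31), (np.float64(0.0), 0.071, 32), (np.float64(0.02), 0.071, 29), (np.float64(0.04), 0.071, 37), (np.float64(0.06), 0.071, 32), (np.float64(0.08), 0.1105, 1), (np.float64(0.1), 0.129, -1)]
x -0.03 [(-0.125, 30), (-0.1105, -8), (-0.095, -5), (-0.0925, 17), (-0.09, -16), (-0.0635, -13), (-0.059, 19), (-0.0535, 18), (-0.045, -14), (-0.0345, -5), (-0.003, 6), (0.0215, -19), (0.025, 17), (0.055, -16), (0.057, 4), (0.0595, -5), (0.0805, 11)]
x 0.0 [(-0.1245, 24), (-0.1105, -8), (-0.0925, 12), (-0.089, -16), (-0.063, -13), (-0.0595, 16), (-0.0515, 15), (-0.045, -14), (-0.0035, 4), (0.022, -16), (0.025, 19), (0.0545, -17), (0.057, 7), (0.059, -6), (0.08, 19), (0.0885, -22)]
red [  51   38   57   36 1364] [77.3 56.6] [0.1172 0.2083] grip [0.1015 0.1581]
knob [ 390   81   41   47 1359] [410.2 105.6] rect [array([410., 104.]), array([46., 40.]), np.float64(90.0)] vice@.088 [ 0.0608 -0.1409] @.06 [ 0.0619 -0.1506]
```

View pics/w9.png

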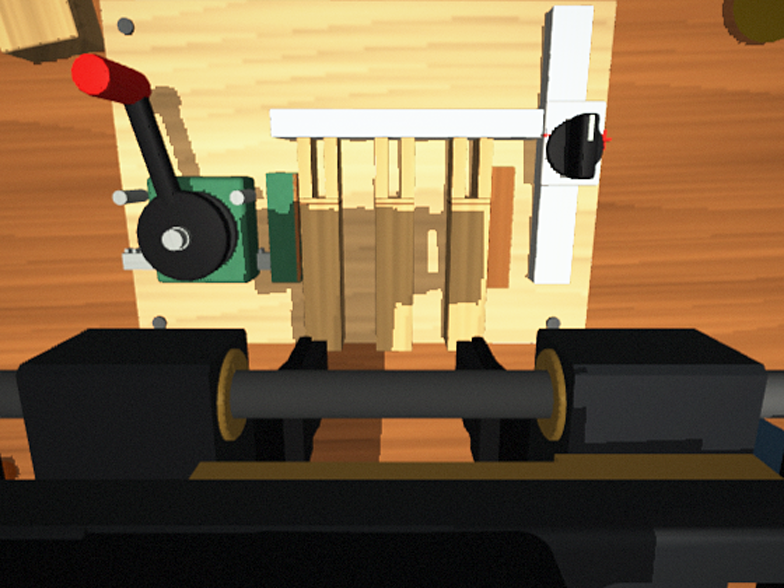

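The stop sits against all the slotted ends, level with the flag within about 1 mm; the bar is at row 137 and the flag at (605,137). The knob is back along the rail and the lever is at (110,75)-(178,238). Now the lever.

```bash
python3 goal.py 0.1022 0.1605 0.2 0.2445
```

```text
t 39.9 pos [ 0.4909 -0.0654  0.2838] goal [0.6184 0.1057 0.2   ] units [ 0.4026 -0.5864  0.2793] wz -0.2361 tilt [ 0. -0. -1.] q [ 0.12 -0.03 -0.04  1.73 -0.    1.44 -1.53] grip 0.5003708714743786 0.0 [-0.2  1.  -0.1]
```

>>> jog_arm:
  moves: [0.1,-0.15,0,0,0,-0.06,1,0.2,-0.3,0.05,0,0,-0.12,1,0.3,-0.45,0.1,0,0,-0.18,1,0.4026,-0.5864,0.2,0,0,-0.236,1,0.4026,-0.5864,0.279,0,0,-0.236,1,0.4026,-0.5864,0.279,0,0,-0.236,1,0.4026,-0.5864,0.279,0,0,-0.236,1,0.4026,-0.5864,0.279,0,0,-0.236,1]

```text
time: 40.9
position: [0.6192, 0.1051, 0.202]
tool_rot: [3.125, 0.325, 0.005]
ft_force: [0.2, 0.3, -0.4]
grip_width: 0.996
grip_force: 0.0
```

```bash
python3 goal.py 0.1022 0.1605 0.089 0.2445; python3 - <<'E'
from knob import *
W=cap('wrist'); h=cv2.cvtColor(W['pixels'],cv2.COLOR_RGB2HSV); m=((h[...,0]<6)|(h[...,0]>174))&(h[...,1]>170)&(h[...,2]>60)
n,l,st,cc=cv2.connectedComponentsWithStats(m.astype(np.uint8))
for i in range(1,n):
    if st[i,4]>40:
        print(st[i],cc[i].round(1),V(plane(W,*cc[i],.125)),V(plane(W,*cc[i],.11)))
        ys,xs=np.nonzero(l==i); v=W['pixels'][ys,xs].max(1); print(np.percentile(v,[5,50,95]))
        t=v>215; print('top',V(plane(W,xs[t].mean(),ys[t].mean(),.125)),t.sum(),xs[t].min(),xs[t].max(),ys[t].min(),ys[t].max())
E
```

```text
t 40.9 pos [0.6192 0.1051 0.202 ] goal [0.6184 0.1057 0.089 ] units [-0.0032 -0.0028  0.3768] wz -0.0013 tilt [ 0.003  0.    -1.   ] q [-0.06  0.29 -0.18  1.54  0.05  1.32 -1.61] grip 0.9958192975898743 0.0 [ 0.2  0.3 -0.4]
[ 259  191   34   46 1208] [275.7 214.1] [0.1067 0.162 ] [0.103  0.1612]
[106. 175. 183.]<stdin>:8: RuntimeWarning: Mean of empty slice.
  ret = ret.dtype.type(ret / rcount)
Traceback (most recent call last):
ValueError: zero-size array to reduction operation minimum which has no identity
```

>>> jog_arm:
  moves: [-0.001,-0.001,0.08,0,0,0,1,-0.001,-0.001,0.16,0,0,0,1,-0.001,-0.001,0.24,0,0,0,1,-0.001,-0.001,0.32,0,0,0,1,-0.001,-0.001,0.37,0,0,0,1,-0.001,-0.001,0.37,0,0,0,1,-0.001,-0.001,0.37,0,0,0,-1,-0.001,-0.001,0.37,0,0,0,-1]
  newtons: 60

```text
time: 41.95
position: [0.6189, 0.1061, 0.0904]
tool_rot: [-3.124, -0.327, -0.003]
ft_force: [0.3, 0.2, 0.0]
grip_width: 0.858
grip_force: 0.0
```

>>> jog_arm:
  moves: [0,0,0,0,0,0,-1,0,0,0,0,0,0,-1,0,0,0,0,0,0,-1,0,0,0,0,0,0,-1,0,0,0,0,0,0,-1,0,0,0,0,0,0,-1,0,0,0,0,0,0,-1,0,0,0,0,0,0,-1]

```text
time: 42.95
position: [0.6181, 0.106, 0.089]
tool_rot: [-3.125, -0.327, -0.0]
ft_force: [0.5, 0.5, 0.1]
grip_width: 0.263
grip_force: 60.0
```

```bash
cat > lev.py <<'E'
from knob import *
s=ctrl.get_state(); p=s['position']; M=R.from_rotvec(s['tool_rot']).as_matrix(); v=B@(p[:2]-O)-[0,.135]
f=B@s['ft_force'][:2]; a=np.arctan2(v[1],v[0]); t=np.array([np.sin(a),-np.cos(a)])
print('t',round(s['time'],2),'theta',(.65-a).round(4),'r',np.linalg.norm(v).round(4),'z',p[2].round(4),'yaw-arm',(np.arctan2(M[1,0],M[0,0])-Y-a).round(3),'F tang(cw)',(f@t).round(1),'rad',(f@[np.cos(a),np.sin(a)]).round(1),'z',s['ft_force'][2].round(1),'grip',(s['grip_width']*87).round(1),s['grip_force'].round(1),'q',s['joint_positions'].round(2))
E
python3 lev.py
```

```text
Traceback (most recent call last):
  File "lev.py", line 4, in <module>
    print('t',round(s['time'],2),'theta',(.65-a).round(4),'r',np.linalg.norm(v).round(4),'z',p[2].round(4),'yaw-arm',(np.arctan2(M[1,0],M[0,0])-Y-a).round(3),'F tang(cw)',(f@t).round(1),'rad',(f@[np.cos(a),np.sin(a)]).round(1),'z',s['ft_force'][2].round(1),'grip',(s['grip_width']*87).round(1),s['grip_force'].round(1),'q',s['joint_positions'].round(2))
                                                                                                                                                                                                                                                                        ^^^^^^^^^^^^^^^^^^^^^^^^^^
AttributeError: 'float' object has no attribute 'round'
```

>>> jog_arm:
  moves: [-0.0025,0.042,0,0,0,0.115,-1,-0.01,0.083,0,0,0,0.229,-1,-0.0225,0.123,0,0,0,0.344,-1,-0.04,0.162,0,0,0,0.458,-1,-0.061,0.198,0,0,0,0.573,-1,-0.087,0.231,0,0,0,0.688,-1,-0.116,0.261,0,0,0,0.802,-1,-0.116,0.261,0,0,0,0.802,-1]

```text
time: 43.95
position: [0.6009, 0.0243, 0.0894]
tool_rot: [-2.985, 0.971, -0.002]
ft_force: [2.6, 3.7, -1.5]
grip_width: 0.267
grip_force: 60.0
```

```bash
sed -i "s/s\['grip_force'\].round(1)/round(s['grip_force'],1)/" lev.py; sed -i "s/(s\['grip_width'\]\*87).round(1)/round(s['grip_width']*87,1)/" lev.py; python3 lev.py
```

```text
t 43.95 theta 1.2231 r 0.1043 z 0.0894 yaw-arm -0.02 F tang(cw) -4.5 rad 0.0 z -1.5 grip 23.2 60.0 q [-0.07  0.31 -0.02  1.73  0.    1.09 -2.29]
```

>>> jog_arm:
  moves: [0,0,-0.025,0,0,0,-1,0,0,-0.047,0,0,0,-1,-0.003,-0.049,-0.047,0,0,-0.134,-1,-0.014,-0.097,-0.047,0,0,-0.267,-1,-0.03,-0.143,-0.047,0,0,-0.401,-1,-0.053,-0.186,-0.047,0,0,-0.535,-1,-0.082,-0.2255,-0.047,0,0,-0.668,-1,-0.116,-0.261,-0.047,0,0,-0.802,-1]

```text
time: 44.95
position: [0.6174, 0.1054, 0.1019]
tool_rot: [3.123, 0.333, -0.005]
ft_force: [0.5, 1.0, -8.0]
grip_width: 0.265
grip_force: 60.0
```

```bash
python3 lev.py; python3 - <<'E'
from knob import *
W=cap('scene'); S=W
w=lambda x,y,z:[*(O+B.T@[x,y]),z]
# jaw top front edge from scene camera: green/dark -> wood profile along y at several x
for x in(.0,-.03):
    ys=np.arange(-.12,.1,.002); q=np.array([proj(W,w(x,y,.028)) for y in ys]); 
    h=cv2.cvtColor(W['pixels'],cv2.COLOR_RGB2HSV); print(x,''.join('G' if 40<h[int(v),int(u),0]<100 and h[int(v),int(u),1]>60 else 'w' if h[int(v),int(u),2]>170 else '.' for u,v in q))
E
```

```text
t 44.95 theta 0.4065 r 0.1043 z 0.1019 yaw-arm 0.005 F tang(cw) -0.9 rad 0.7 z -8.0 grip 23.0 60.0 q [-0.07  0.36 -0.17  1.65  0.07  1.14 -1.62]
0.0 wwwwwwwwwwwwwwwwwwwwwwwwwwwwwwwwwwwwwwwwwwwwwwwwwwwwwwwwwwwwwwwwwwwwwwwwwwwwwwwwwwwwwGGGGGGGGwwwwwwwwwwwwwww..
-0.03 wwwwwwwwwwwwwwwwwwwwwwwwwwwwwwwwwwwwwwwwwwwwwwwwwwwwwwwwwwwwwwwwwwwwwwwwwwwwwwwwwwwGGGGGGGGGGGwwwwwwwwwwwww...
```

>>> jog_arm:
  moves: [0,-0.003,0,0,0,0,-1,0,-0.003,0.015,0,0,0,-1,0,-0.003,0.03,0,0,0,-1,0,-0.003,0.047,0,0,0,-1,0,-0.003,0.047,0,0,0,-1,0,-0.003,0.047,0,0,0,-1,0,-0.003,0.047,0,0,0,-1,0,-0.003,0.047,0,0,0,-1]

```text
time: 46.0
position: [0.6177, 0.1072, 0.0892]
tool_rot: [-3.124, -0.327, 0.001]
ft_force: [-5.2, 2.0, -0.8]
grip_width: 0.261
grip_force: 60.0
```

```bash
python3 lev.py
```

```text
t 46.0 theta 0.3904 r 0.1049 z 0.0892 yaw-arm -0.015 F tang(cw) -3.1 rad -4.6 z -0.8 grip 22.7 60.0 q [-0.07  0.37 -0.17  1.66  0.07  1.11 -1.63]
```

>>> jog_arm:
  moves: [-0.0025,0.042,0,0,0,0.115,-1,-0.01,0.083,0,0,0,0.229,-1,-0.0225,0.123,0,0,0,0.344,-1,-0.04,0.162,0,0,0,0.458,-1,-0.061,0.198,0,0,0,0.573,-1,-0.087,0.231,0,0,0,0.688,-1,-0.116,0.261,0,0,0,0.802,-1,-0.117,0.263,0,0,0,0.802,-1]

```text
time: 47.0
position: [0.601, 0.0247, 0.0895]
tool_rot: [-2.983, 0.973, -0.003]
ft_force: [-0.4, 7.1, -3.8]
grip_width: 0.258
grip_force: 60.0
```

```bash
python3 lev.py
```

```text
t 47.0 theta 1.2187 r 0.1041 z 0.0895 yaw-arm -0.026 F tang(cw) -5.6 rad -4.4 z -3.8 grip 22.4 60.0 q [-0.07  0.31 -0.01  1.74  0.    1.09 -2.29]
```

>>> jog_arm:
  moves: [0,0,-0.025,0,0,0,-1,0,0,-0.047,0,0,0,-1,-0.003,-0.049,-0.047,0,0,-0.134,-1,-0.014,-0.097,-0.047,0,0,-0.267,-1,-0.03,-0.143,-0.047,0,0,-0.401,-1,-0.053,-0.186,-0.047,0,0,-0.535,-1,-0.082,-0.2255,-0.047,0,0,-0.668,-1,-0.117,-0.263,-0.047,0,0,-0.802,-1]

```text
time: 48.0
position: [0.6175, 0.1054, 0.1022]
tool_rot: [3.123, 0.33, -0.004]
ft_force: [-5.6, -0.4, -8.8]
grip_width: 0.263
grip_force: 60.0
```

```bash
python3 lev.py
```

```text
t 48.0 theta 0.4063 r 0.1044 z 0.1022 yaw-arm 0.003 F tang(cw) -0.8 rad -5.6 z -8.8 grip 22.9 60.0 q [-0.08  0.36 -0.17  1.65  0.07  1.14 -1.62]
```

>>> jog_arm:
  moves: [-0.002,-0.003,0,0,0,0,-1,-0.002,-0.003,0.015,0,0,0,-1,-0.002,-0.003,0.03,0,0,0,-1,-0.002,-0.003,0.047,0,0,0,-1,-0.002,-0.003,0.047,0,0,0,-1,-0.002,-0.003,0.047,0,0,0,-1,-0.002,-0.003,0.047,0,0,0,-1,-0.002,-0.003,0.047,0,0,0,-1]

```text
time: 49.0
position: [0.6176, 0.1077, 0.09]
tool_rot: [-3.124, -0.326, -0.0]
ft_force: [-5.9, 0.0, -2.0]
grip_width: 0.264
grip_force: 60.0
```

```bash
python3 lev.py
```

```text
t 49.0 theta 0.385 r 0.105 z 0.09 yaw-arm -0.021 F tang(cw) -1.3 rad -5.7 z -2.0 grip 23.0 60.0 q [-0.08  0.37 -0.17  1.66  0.07  1.11 -1.63]
```

>>> jog_arm:
  moves: [-0.0006,0.021,0,0,0,0.057,-1,-0.0025,0.042,0,0,0,0.115,-1,-0.0056,0.0626,0,0,0,0.172,-1,-0.01,0.083,0,0,0,0.229,-1,-0.0156,0.1034,0,0,0,0.286,-1,-0.0225,0.123,0,0,0,0.344,-1,-0.0304,0.1427,0,0,0,0.401,-1,-0.0304,0.1427,0,0,0,0.401,-1]

```text
time: 50.0
position: [0.6184, 0.0662, 0.0906]
tool_rot: [-3.121, 0.329, -0.004]
ft_force: [-4.2, 4.3, -3.0]
grip_width: 0.262
grip_force: 60.0
```

```bash
python3 lev.py
```

```text
t 50.0 theta 0.7846 r 0.1046 z 0.0906 yaw-arm -0.039 F tang(cw) -3.5 rad -4.9 z -3.0 grip 22.8 60.0 q [-0.08  0.35 -0.09  1.68  0.03  1.11 -1.95]
```

>>> jog_arm:
  moves: [-0.0001,0.007,0,0,0,0.019,-1,-0.0003,0.014,0,0,0,0.038,-1,-0.0006,0.021,0,0,0,0.057,-1,-0.0011,0.028,0,0,0,0.076,-1,-0.0018,0.035,0,0,0,0.095,-1,-0.0025,0.042,0,0,0,0.115,-1,-0.0034,0.049,0,0,0,0.134,-1,-0.0034,0.049,0,0,0,0.134,-1]

```text
time: 51.0
position: [0.6151, 0.0526, 0.091]
tool_rot: [-3.09, 0.545, -0.006]
ft_force: [-3.8, 4.3, -1.0]
grip_width: 0.26
grip_force: 60.0
```

```bash
python3 lev.py
```

```text
t 51.0 theta 0.9181 r 0.1045 z 0.091 yaw-arm -0.045 F tang(cw) -2.9 rad -4.9 z -1.0 grip 22.7 60.0 q [-0.08  0.34 -0.06  1.69  0.02  1.1  -2.06]
```

>>> jog_arm:
  moves: [-0.0001,0.006,0,0,0,0.016,-1,-0.0002,0.011,0,0,0,0.03,-1,-0.0003,0.014,0,0,0,0.038,-1,-0.0005,0.018,0,0,0,0.05,-1,-0.0008,0.023,0,0,0,0.064,-1,-0.0011,0.028,0,0,0,0.076,-1,-0.0011,0.028,0,0,0,0.076,-1,-0.0011,0.028,0,0,0,0.076,-1]

```text
time: 52.0
position: [0.6097, 0.0396, 0.0901]
tool_rot: [3.066, -0.678, -0.001]
ft_force: [-8.8, -2.8, 0.4]
grip_width: 0.263
grip_force: 60.0
```

```bash
python3 lev.py
```

```text
t 52.0 theta 1.0529 r 0.1042 z 0.0901 yaw-arm 0.004 F tang(cw) 6.3 rad -6.8 z 0.4 grip 22.9 60.0 q [-0.07  0.34 -0.04  1.71  0.02  1.1  -2.13]
```

>>> jog_arm:
  moves: [-0.0001,0.006,0,0,0,0.016,-1,-0.0002,0.011,0,0,0,0.03,-1,-0.0003,0.014,0,0,0,0.038,-1,-0.0003,0.014,0,0,0,0.038,-1,-0.0003,0.014,0,0,0,0.038,-1,-0.0003,0.014,0,0,0,0.038,-1,-0.0003,0.014,0,0,0,0.038,-1,-0.0003,0.014,0,0,0,0.038,-1]

```text
time: 53.0
position: [0.6083, 0.0369, 0.0902]
tool_rot: [3.053, -0.737, 0.0]
ft_force: [-7.2, -1.7, -0.3]
grip_width: 0.261
grip_force: 60.0
```

```bash
python3 lev.py
```

```text
t 53.0 theta 1.0822 r 0.1042 z 0.0902 yaw-arm -0.005 F tang(cw) 4.8 rad -5.7 z -0.3 grip 22.7 60.0 q [-0.07  0.33 -0.04  1.71  0.01  1.1  -2.16]
```

>>> jog_arm:
  moves: [-0.0001,0.006,0,0,0,0.016,-1,-0.0002,0.011,0,0,0,0.03,-1,-0.0003,0.014,0,0,0,0.038,-1,-0.0003,0.014,0,0,0,0.038,-1,-0.0003,0.014,0,0,0,0.038,-1,-0.0003,0.014,0,0,0,0.038,-1,-0.0003,0.014,0,0,0,0.038,-1,-0.0003,0.014,0,0,0,0.038,-1]

```text
time: 54.0
position: [0.6068, 0.034, 0.0903]
tool_rot: [-3.039, 0.796, -0.002]
ft_force: [-5.9, 0.7, -1.0]
grip_width: 0.263
grip_force: 60.0
```

```bash
python3 lev.py; python3 - <<'E'
from knob import *
W=cap('scene'); h=cv2.cvtColor(W['pixels'],cv2.COLOR_RGB2HSV); D=cap('side'); hd=cv2.cvtColor(D['pixels'],cv2.COLOR_RGB2HSV)
w=lambda x,y,z:[*(O+B.T@[x,y]),z]
for im,hh,z,x in((W,h,.028,-.02),(W,h,.028,-.04),(W,h,.048,-.02),(W,h,.048,-.06),(D,hd,.048,-.06),(D,hd,.028,-.03)):
    ys=np.arange(-.12,.12,.002); q=[proj(im,w(x,y,z)) for y in ys]
    px=[hh[int(v),int(u)] for u,v in q]; print(z,x,''.join('G' if 40<p[0]<100 and p[1]>60 else '#' if p[2]<90 else '+' if p[2]<180 else 'w' for p in px))
E
```

```text
t 54.0 theta 1.1133 r 0.1042 z 0.0903 yaw-arm -0.013 F tang(cw) 2.2 rad -5.5 z -1.0 grip 22.8 60.0 q [-0.08  0.33 -0.03  1.72  0.01  1.1  -2.19]
0.028 -0.02 wwwwwwwwwwwwwwwwwwwwwwwwwwwwwwwwwwwwwwwwwwwwwwwwwwwwwwwwwwwwwwww++GGGGGGGGwwwwwwwwwwww+++++#############################
0.028 -0.04 wwwwwwwwwwwwwwwwwwwwwwwwwwwwwwwwwwwwwwwwwwwwwwwwwwwwwwwwwwwwwww+++GGGGGGGGGwwwwwww++##############++######++++++++++++++
0.048 -0.02 wwwwwwwwwwwwwwwwwwwwwwwwwwwwwwwwwwwwwwwwwwwwwwwwwwwwwwwwwwwwww++GGGGGGGGGGwwwwwww++###############+######+++++++++++++++
0.048 -0.06 wwwwwwwwwwwwwwwwwwwwwwwwwwwwwwwwwwwwwwwwwwwwwwwwwwwwwwwwww++############+wwwwwww+++#####################################
0.048 -0.06 wwwwwwwwwwwwwwwwwwwwwwwwwwwwwwwwwwwwwwwwwwwwwwwwwwwwwwwwwwwwwwwwwwwww+++G+GG+G+GGGG++++++wwwwwwwwwwwwwwwwwwwwwwwwwww+ww+
0.028 -0.03 wwwwwwwwwwwwwwwwwwwwwwwwwwwwwwwwwwwwwwwwwwwwwwwwwwwwwwwwwwwwww++GGGGGGGGGGG++wwwwwwwwwwwwwwwww++++++++++++++++++++++++++
```

>>> jog_arm:
  moves: [0,0,-0.025,0,0,0,-1,0,0,-0.047,0,0,0,-1,-0.005,-0.046,-0.047,0,0,-0.127,-1,-0.015,-0.092,-0.047,0,0,-0.255,-1,-0.03,-0.136,-0.047,0,0,-0.382,-1,-0.05,-0.178,-0.047,0,0,-0.509,-1,-0.077,-0.2165,-0.047,0,0,-0.637,-1,-0.108,-0.251,-0.047,0,0,-0.764,-1]

```text
time: 55.1
position: [0.6151, 0.1148, 0.1029]
tool_rot: [3.107, 0.456, -0.0]
ft_force: [-3.5, -2.1, -8.8]
grip_width: 0.26
grip_force: 60.0
```

```bash
python3 lev.py
```

```text
t 55.1 theta 0.3139 r 0.1045 z 0.1029 yaw-arm -0.008 F tang(cw) 1.0 rad -3.9 z -8.8 grip 22.6 60.0 q [-0.08  0.36 -0.18  1.65  0.07  1.14 -1.56]
```

>>> jog_arm:
  moves: [0,-0.008,0,0,0,0,-1,0,-0.008,0.015,0,0,0,-1,0,-0.008,0.03,0,0,0,-1,0,-0.008,0.047,0,0,0,-1,0,-0.008,0.047,0,0,0,-1,0,-0.008,0.047,0,0,0,-1,0,-0.008,0.047,0,0,0,-1,0,-0.008,0.047,0,0,0,-1]

```text
time: 56.1
position: [0.6155, 0.1152, 0.0904]
tool_rot: [3.107, 0.445, 0.002]
ft_force: [-4.8, -5.0, -2.9]
grip_width: 0.263
grip_force: 60.0
```

```bash
python3 lev.py
```

```text
t 56.1 theta 0.3116 r 0.1049 z 0.0904 yaw-arm -0.018 F tang(cw) 3.4 rad -6.0 z -2.9 grip 22.9 60.0 q [-0.08  0.37 -0.18  1.66  0.08  1.11 -1.57]
```

>>> jog_arm:
  moves: [-0.0002,0.0125,0,0,0,0.034,-1,-0.0009,0.025,0,0,0,0.068,-1,-0.002,0.0375,0,0,0,0.102,-1,-0.0036,0.05,0,0,0,0.137,-1,-0.0056,0.062,0,0,0,0.171,-1,-0.008,0.074,0,0,0,0.204,-1,-0.011,0.0866,0,0,0,0.239,-1,-0.011,0.0866,0,0,0,0.239,-1]

```text
time: 57.1
position: [0.6192, 0.0948, 0.0903]
tool_rot: [-3.138, -0.061, -0.004]
ft_force: [-3.8, 3.9, -0.0]
grip_width: 0.262
grip_force: 60.0
```

```bash
python3 lev.py
```

```text
t 57.1 theta 0.5095 r 0.1044 z 0.0903 yaw-arm -0.065 F tang(cw) -4.2 rad -3.3 z -0.0 grip 22.8 60.0 q [-0.08  0.37 -0.13  1.67  0.05  1.11 -1.76]
```

>>> jog_arm:
  moves: [-0.0001,0.006,0,0,0,0.016,-1,-0.0002,0.011,0,0,0,0.03,-1,-0.0004,0.017,0,0,0,0.047,-1,-0.0007,0.022,0,0,0,0.06,-1,-0.0007,0.022,0,0,0,0.06,-1,-0.0007,0.022,0,0,0,0.06,-1,-0.0007,0.022,0,0,0,0.06,-1,-0.0007,0.022,0,0,0,0.06,-1]

```text
time: 58.1
position: [0.6197, 0.0888, 0.0904]
tool_rot: [-3.138, 0.035, -0.005]
ft_force: [-2.7, 3.1, 1.3]
grip_width: 0.262
grip_force: 60.0
```

```bash
python3 lev.py
```

```text
t 58.1 theta 0.5671 r 0.1044 z 0.0904 yaw-arm -0.069 F tang(cw) -3.2 rad -2.6 z 1.3 grip 22.8 60.0 q [-0.08  0.36 -0.12  1.67  0.05  1.11 -1.81]
```

>>> jog_arm:
  moves: [-0.0001,0.006,0,0,0,0.01,-1,-0.0002,0.011,0,0,0,0.02,-1,-0.0004,0.017,0,0,0,0.03,-1,-0.0007,0.022,0,0,0,0.04,-1,-0.0011,0.028,0,0,0,0.05,-1,-0.0011,0.028,0,0,0,0.05,-1,-0.0011,0.028,0,0,0,0.05,-1,-0.0011,0.028,0,0,0,0.05,-1]

```text
time: 59.1
position: [0.6196, 0.0821, 0.0907]
tool_rot: [-3.134, 0.117, -0.007]
ft_force: [-2.3, 6.4, 1.2]
grip_width: 0.262
grip_force: 60.0
```

```bash
python3 lev.py
```

```text
t 59.1 theta 0.631 r 0.1043 z 0.0907 yaw-arm -0.058 F tang(cw) -6.4 rad -2.4 z 1.2 grip 22.8 60.0 q [-0.08  0.36 -0.11  1.67  0.04  1.11 -1.85]
```

>>> jog_arm:
  moves: [-0.0001,0.006,0,0,0,0.01,-1,-0.0002,0.011,0,0,0,0.02,-1,-0.0004,0.017,0,0,0,0.03,-1,-0.0004,0.017,0,0,0,0.03,-1,-0.0004,0.017,0,0,0,0.03,-1,-0.0004,0.017,0,0,0,0.03,-1,-0.0004,0.017,0,0,0,0.03,-1,-0.0004,0.017,0,0,0,0.03,-1]

```text
time: 60.1
position: [0.6195, 0.0782, 0.0909]
tool_rot: [-3.13, 0.166, -0.008]
ft_force: [-1.8, 9.0, 0.3]
grip_width: 0.258
grip_force: 60.0
```

```bash
python3 lev.py
```

```text
t 60.1 theta 0.6693 r 0.1043 z 0.0909 yaw-arm -0.051 F tang(cw) -8.9 rad -2.2 z 0.3 grip 22.4 60.0 q [-0.08  0.36 -0.1   1.68  0.03  1.1  -1.87]
```

>>> jog_arm:
  moves: [0,0.004,0,0,0,0.008,-1,0,0.008,0,0,0,0.015,-1,0,0.012,0,0,0,0.02,-1,0,0.017,0,0,0,0.03,-1,0,0.017,0,0,0,0.03,-1,0,0.017,0,0,0,0.03,-1,0,0.017,0,0,0,0.03,-1,0,0.017,0,0,0,0.03,-1]

```text
time: 61.1
position: [0.6192, 0.0741, 0.0911]
tool_rot: [-3.125, 0.215, -0.008]
ft_force: [-1.7, 10.1, 1.3]
grip_width: 0.261
grip_force: 60.0
```

```bash
python3 lev.py
```

```text
t 61.1 theta 0.7079 r 0.1043 z 0.0911 yaw-arm -0.043 F tang(cw) -9.8 rad -2.6 z 1.3 grip 22.7 60.0 q [-0.08  0.36 -0.1   1.68  0.03  1.1  -1.89]
```

>>> jog_arm:
  moves: [0,0.004,0,0,0,0.008,-1,0,0.008,0,0,0,0.015,-1,0,0.012,0,0,0,0.02,-1,0,0.017,0,0,0,0.03,-1,0,0.017,0,0,0,0.03,-1,0,0.017,0,0,0,0.03,-1,0,0.017,0,0,0,0.03,-1,0,0.017,0,0,0,0.03,-1]

```text
time: 62.1
position: [0.6187, 0.0701, 0.0913]
tool_rot: [-3.12, 0.264, -0.009]
ft_force: [-1.8, 11.0, 1.2]
grip_width: 0.26
grip_force: 60.0
```

```bash
python3 lev.py
```

```text
t 62.1 theta 0.7472 r 0.1043 z 0.0913 yaw-arm -0.035 F tang(cw) -10.7 rad -3.2 z 1.2 grip 22.6 60.0 q [-0.07  0.35 -0.09  1.68  0.03  1.1  -1.91]
```

>>> jog_arm:
  moves: [0,0.006,0,0,0,0.015,-1,-0.0002,0.012,0,0,0,0.03,-1,-0.0004,0.018,0,0,0,0.045,-1,-0.0008,0.025,0,0,0,0.06,-1,-0.0008,0.025,0,0,0,0.06,-1,-0.0008,0.025,0,0,0,0.06,-1,-0.0008,0.025,0,0,0,0.06,-1,-0.0008,0.025,0,0,0,0.06,-1]

```text
time: 63.1
position: [0.6159, 0.0549, 0.0895]
tool_rot: [-3.12, 0.366, -0.004]
ft_force: [-0.5, 2.8, 0.5]
grip_width: 0.261
grip_force: 60.0
```

```bash
cat > jaw.py <<'E'
from knob import *
w=lambda x,y,z:[*(O+B.T@[x,y]),z]
for n in('scene','side'):
    im=cap(n); hh=cv2.cvtColor(im['pixels'],cv2.COLOR_RGB2HSV)
    for z,x in((.028,-.02),(.028,-.035),(.048,-.06),(.048,-.075)):
        ys=np.arange(-.12,.08,.002); px=[hh[int(v),int(u)] for u,v in(proj(im,w(x,y,z)) for y in ys)]
        print(n,z,x,''.join('G' if 40<p[0]<100 and p[1]>60 else '#' if p[2]<90 else '+' if p[2]<180 else 'w' if p[2]<220 else '.' for p in px))
E
python3 lev.py; python3 jaw.py
```

```text
t 63.1 theta 0.8947 r 0.1046 z 0.0895 yaw-arm 0.047 F tang(cw) -2.6 rad -1.3 z 0.5 grip 22.7 60.0 q [-0.07  0.35 -0.07  1.69  0.03  1.1  -1.96]
scene 0.028 -0.02 ........wwww................................................wGGGGGGGGGG+++#####+++++++++++++++++++++
scene 0.028 -0.035 ........wwwwww..............................................wGGGGGGGGGGG+######++w................ww
scene 0.048 -0.06 ........................................................................w+##############+ww...++++++
scene 0.048 -0.075 ........................................................................w++##################+++++++
side 0.028 -0.02 www.................................................wwwwww+++GGGGGGGGGGGG+++++......................
side 0.028 -0.035 www.................................................wwwwwww+w++GGGGGGGGGG+w.........................
side 0.048 -0.06 ..wwwwwwww...................................................wwwwwww++++G+GG+G++++++++..............
side 0.048 -0.075 ............................................................wwwwwwww++wwwww.........................
```

>>> jog_arm:
  moves: [-0.0001,0.007,0,0,0,0.02,-1,-0.0003,0.014,0,0,0,0.04,-1,-0.0006,0.021,0,0,0,0.06,-1,-0.0011,0.028,0,0,0,0.075,-1,-0.0018,0.035,0,0,0,0.09,-1,-0.0018,0.035,0,0,0,0.09,-1,-0.0018,0.035,0,0,0,0.09,-1,-0.0018,0.035,0,0,0,0.09,-1]

```text
time: 64.2
position: [0.6124, 0.0451, 0.0894]
tool_rot: [-3.098, 0.513, -0.002]
ft_force: [3.2, 5.0, 0.8]
grip_width: 0.263
grip_force: 60.0
```

```bash
python3 lev.py; python3 jaw.py
```

```text
t 64.2 theta 0.9946 r 0.1046 z 0.0894 yaw-arm 0.052 F tang(cw) -5.9 rad 1.1 z 0.8 grip 22.8 60.0 q [-0.07  0.34 -0.06  1.7   0.02  1.1  -2.03]
scene 0.028 -0.02 ........wwww................................................wGGGGGGGGG+++w.........wwwwww+++########
scene 0.028 -0.035 ........wwwwww..............................................wGGGGGGGG###+++++++++++++www...w++######
scene 0.048 -0.06 ................................................................ww+###############+++......w++++++++
scene 0.048 -0.075 ................................................................ww++++###############+++++++++++++++
side 0.028 -0.02 www.................................................wwwwww+++GGGGGGGGGGGG+++++......................
side 0.028 -0.035 www.................................................wwwwwww+w++GGGGGGGGGG+w......................w++
side 0.048 -0.06 ..wwwwwwww...................................................wwwwwww++++G+GG+G+GG+++++..............
side 0.048 -0.075 ............................................................wwwwwwww++wwwww.........................
```

```bash
cat > red.py <<'E'
from knob import *
s=ctrl.get_state()['position']; R_=[]
for n in('scene','side'):
    im=cap(n); h=cv2.cvtColor(im['pixels'],cv2.COLOR_RGB2HSV); m=((h[...,0]<7)|(h[...,0]>172))&(h[...,1]>150)&(h[...,2]>50)
    c=proj(im,[s[0],s[1],.1]); k,l,st,cc=cv2.connectedComponentsWithStats(m.astype(np.uint8))
    L=sorted([(np.hypot(*(cc[i]-c)),i) for i in range(1,k) if st[i,4]>5])[:3]
    print(n,'expected',np.round(c,1),[(st[i].tolist(),cc[i].round(1).tolist(),V(plane(im,*cc[i],.1))) for _,i in L])
W=cap('wrist'); h=cv2.cvtColor(W['pixels'],cv2.COLOR_RGB2HSV); m=((h[...,0]<7)|(h[...,0]>172))&(h[...,1]>150)&(h[...,2]>50)
c=proj(W,[s[0],s[1],.125]); k,l,st,cc=cv2.connectedComponentsWithStats(m.astype(np.uint8))
print('wrist expected',np.round(c,1),[(st[i].tolist(),cc[i].round(1).tolist()) for i in range(1,k) if st[i,4]>20])
# dark lever disc / arm in the wrist view : mean angle is printed from a coarse map
g=W['pixels'].astype(int); 
np.savez('w10.npz',**{k:W[k] for k in('pixels','fx','fy','cx','cy','xyz','rotation')})
for a in np.arange(-.6,.7,.1):
    px=[]
    for r in(.05,.06,.07,.08):
        v=np.array([r*np.cos(a),.135+r*np.sin(a)]); u,w_=proj(W,[*(O+B.T@v),.078]); px.append(int(g[int(w_),int(u)].max()) if 0<=u<560 and 0<=w_<420 else -1)
    print('phi',a.round(2),'theta',(.65-a).round(2),px)
E
python3 red.py
```

```text
scene expected [327.4 235. ] [([323, 226, 11, 19, 159], [327.7, 234.7], array([0.0974, 0.1006])), ([224, 245, 4, 4, 15], [225.6, 246.6], array([ 0.1433, -0.1687])), ([160, 236, 11, 10, 77], [165.2, 241.0], array([ 0.1257, -0.3293]))]
side expected [236.4 210.2] [([234, 203, 7, 17, 90], [237.1, 210.4], array([0.0962, 0.0995])), ([297, 119, 7, 7, 38], [299.9, 121.7], array([ 0.2207, -0.3826])), ([388, 92, 45, 65, 1922], [410.8, 125.6], array([-0.1033, -0.5897]))]
wrist expected [276.7 298. ] [([255, 229, 49, 36, 1387], [279.0, 248.4]), ([250, 298, 59, 26, 1068], [279.0, 308.5])]
phi -0.6 theta 1.25 [20, 95, 73, 25]
phi -0.5 theta 1.15 [17, 93, 168, 180]
phi -0.4 theta 1.05 [22, 94, 179, 160]
phi -0.3 theta 0.95 [19, 96, 179, 85]
phi -0.2 theta 0.85 [19, 94, 51, 83]
phi -0.1 theta 0.75 [16, 92, 22, 22]
phi -0.0 theta 0.65 [17, 96, 13, 8]
phi 0.1 theta 0.55 [21, 91, 11, 117]
phi 0.2 theta 0.45 [20, 26, 32, 31]
phi 0.3 theta 0.35 [20, 15, 93, 30]
phi 0.4 theta 0.25 [20, 18, 60, 44]
phi 0.5 theta 0.15 [24, 19, 17, 92]
phi 0.6 theta 0.05 [25, 14, 20, 20]
```

```bash
python3 - <<'E'
from knob import *
s=ctrl.get_state(); p=s['position']; print('torque',s['torque'].round(2),s['ft_force'].round(1))
for n,old in(('scene','pics/scene0.png'),('side','pics/side0.png')):
    im=cap(n)
    o=cv2.cvtColor(cv2.resize(cv2.imread(old),(560,420),interpolation=cv2.INTER_AREA),cv2.COLOR_BGR2RGB)
    for nm,px,c in(('now',im['pixels'],p[:2]),('start',o,[.6184,.1057])):
        h=cv2.cvtColor(px,cv2.COLOR_RGB2HSV); m=((h[...,0]<7)|(h[...,0]>172))&(h[...,1]>150)&(h[...,2]>50)
        u,v=proj(im,[*c,.1]); u,v=int(u),int(v); sub=m[v-25:v+25,u-14:u+14]; r=np.nonzero(sub.any(1))[0]+v-25
        print(n,nm,'red rows',r.min(),r.max(),'row of z=.125',round(proj(im,[*c,.125])[1],1),'z=.132',round(proj(im,[*c,.132])[1],1),'z=.082',round(proj(im,[*c,.082])[1],1))
E
sed -n 1,3p /dev/null; python3 jaw.py | head -2
```

```text
torque [ 1.29 -0.34 -0.59] [3.6 5.  0.2]
scene now red rows 226 244 row of z=.125 228.5 z=.132 226.7 z=.082 239.5
scene start red rows 227 245 row of z=.125 229.8 z=.132 228.0 z=.082 240.8
side now red rows 203 219 row of z=.125 203.5 z=.132 201.6 z=.082 214.9
side start red rows 214 232 row of z=.125 215.0 z=.132 213.1 z=.082 226.3
scene 0.028 -0.02 ........wwww................................................wGGGGGGGGG+++w.........wwwwww+++########
scene 0.028 -0.035 ........wwwwww..............................................wGGGGGGGG###+++++++++++++www...w++######
```

>>> jog_arm:
  moves: [-0.0001,0.007,0,0,0,0.02,-1,-0.0003,0.014,0,0,0,0.04,-1,-0.0006,0.021,0,0,0,0.06,-1,-0.0011,0.028,0,0,0,0.075,-1,-0.0018,0.035,0,0,0,0.09,-1,-0.0018,0.035,0,0,0,0.09,-1,-0.0018,0.035,0,0,0,0.09,-1,-0.0018,0.035,0,0,0,0.09,-1]

```text
time: 65.65
position: [0.6088, 0.0372, 0.0895]
tool_rot: [-3.069, 0.655, -0.003]
ft_force: [3.7, 7.7, -0.4]
grip_width: 0.261
grip_force: 60.0
```

```bash
python3 lev.py; python3 jaw.py
```

```text
t 65.65 theta 1.0773 r 0.1045 z 0.0895 yaw-arm 0.042 F tang(cw) -8.6 rad -0.1 z -0.4 grip 22.7 60.0 q [-0.07  0.33 -0.04  1.71  0.01  1.1  -2.1 ]
scene 0.028 -0.02 ........wwww................................................wGGGGGGGGGGwww.........ww+##############
scene 0.028 -0.035 ........wwwwww..............................................wGGGGGGGGGGG............++##############
scene 0.048 -0.06 ............................................................+#########################++++++++######
scene 0.048 -0.075 ............................................................+++################+++ww...w++++++++####
side 0.028 -0.02 www.................................................wwwwww+++GGGGGGGGGGGG+++++......................
side 0.028 -0.035 www.................................................wwwwwww+w++GGGGGGGGGG+w....................+++++
side 0.048 -0.06 ..wwwwwwww...................................................wwwwwww++++G+GG+G+GG+++++..............
side 0.048 -0.075 ............................................................wwwwwwww++wwwww.........................
```

>>> jog_arm:
  moves: [-0.0001,0.007,0,0,0,0.02,-1,-0.0003,0.014,0,0,0,0.04,-1,-0.0006,0.021,0,0,0,0.06,-1,-0.0011,0.028,0,0,0,0.075,-1,-0.0018,0.035,0,0,0,0.09,-1,-0.0018,0.035,0,0,0,0.09,-1,-0.0018,0.035,0,0,0,0.09,-1,-0.0018,0.035,0,0,0,0.09,-1]

```text
time: 66.75
position: [0.6055, 0.031, 0.0901]
tool_rot: [-3.033, 0.793, -0.006]
ft_force: [6.1, 12.1, 0.2]
grip_width: 0.264
grip_force: 60.0
```

```bash
python3 lev.py; python3 jaw.py | tail -4
```

```text
t 66.75 theta 1.145 r 0.1045 z 0.0901 yaw-arm 0.02 F tang(cw) -13.5 rad -0.9 z 0.2 grip 23.0 60.0 q [-0.07  0.32 -0.03  1.72  0.    1.09 -2.18]
side 0.028 -0.02 www................................................wwwwwww++GGGGGGGGGGGGG+++++....................ww
side 0.028 -0.035 www.................................................wwwww++++GGGGGGGGGGGG+w................ww+++++++
side 0.048 -0.06 ..wwwwwwww...................................................wwwwww++GG+G+GG+G+GG+++++..............
side 0.048 -0.075 ............................................................wwwwwwww+++++ww.........................
```

>>> jog_arm:
  moves: [-0.0011,-0.028,0,0,0,-0.076,-1,-0.0011,-0.028,-0.025,0,0,-0.076,-1,-0.0011,-0.028,-0.047,0,0,-0.076,-1,-0.011,-0.0866,-0.047,0,0,-0.239,-1,-0.03,-0.1427,-0.047,0,0,-0.401,-1,-0.059,-0.195,-0.047,0,0,-0.563,-1,-0.096,-0.241,-0.047,0,0,-0.726,-1,-0.1366,-0.277,-0.047,0,0,-0.874,-1]

```text
time: 67.85
position: [0.6137, 0.1187, 0.1034]
tool_rot: [3.077, 0.63, 0.018]
ft_force: [14.6, 5.8, -7.6]
grip_width: 0.259
grip_force: 60.0
```

```bash
python3 lev.py; python3 jaw.py
```

```text
t 67.85 theta 0.2744 r 0.1043 z 0.1034 yaw-arm 0.065 F tang(cw) -0.6 rad 15.7 z -7.6 grip 22.5 60.0 q [-0.07  0.35 -0.2   1.66  0.08  1.12 -1.46]
scene 0.028 -0.02 ........wwww................................................wGGGGGGGGGGwww..........................
scene 0.028 -0.035 ........wwwwww..............................................wGGGGGGGGGGG............................
scene 0.048 -0.06 ....................................................................................................
scene 0.048 -0.075 ....................................................................................................
side 0.028 -0.02 www.................................................wwwwww+++GGGGGGGGGGGG+++++......................
side 0.028 -0.035 www.................................................wwwwwww++++GGGGGGGGGG+w.........................
side 0.048 -0.06 ..wwwwwwww...................................................wwwwwww+GG+G+GG+G++++++++..............
side 0.048 -0.075 ............................................................wwwwwwwwwwwwwww.........................
```

>>> jog_arm:
  moves: [0.008,0.006,0,0,0,0.025,-1,0.015,0.012,0,0,0,0.05,-1,0.015,0.012,0,0,0,0.05,-1,0.015,0.012,0,0,0,0.05,-1,0.015,0.012,0,0,0,0.05,-1,0.015,0.012,0,0,0,0.05,-1,0.015,0.012,0,0,0,0.05,-1,0.015,0.012,0,0,0,0.05,-1]

```text
time: 68.95
position: [0.6155, 0.114, 0.1016]
tool_rot: [3.091, 0.541, 0.003]
ft_force: [7.0, 1.5, -7.7]
grip_width: 0.262
grip_force: 60.0
```

```bash
python3 lev.py; cat > jaw2.py <<'E'
from knob import *
w=lambda x,y,z:[*(O+B.T@[x,y]),z]
def gr(im,px,x):
    f=px.astype(np.float32); G=f[...,1]-f[...,0]   # green minus red: jaw positive, wood negative
    G=cv2.GaussianBlur(G,(3,3),0); ys=np.arange(-.09,.1,.0005); q=np.array([proj(im,w(x,y,.028)) for y in ys],np.float32)
    s=cv2.remap(G,q[:,0].reshape(1,-1),q[:,1].reshape(1,-1),1)[0]; k=np.nonzero(s>-15)[0]
    if not len(k): return None
    runs=np.split(k,np.nonzero(np.diff(k)>3)[0]+1); return [(round(float(ys[r[0]]),4),round(float(ys[r[-1]]),4)) for r in runs if len(r)>12]
for n in('scene','side'):
    im=cap(n); o=cv2.cvtColor(cv2.resize(cv2.imread(f'pics/{n}0.png'),(560,420),interpolation=cv2.INTER_AREA),cv2.COLOR_BGR2RGB)
    for x in(-.04,-.03,-.02,0,.02,.03): print(n,x,'start',gr(im,o,x),'now',gr(im,im['pixels'],x))
E
python3 jaw2.py
```

```text
t 68.95 theta 0.3219 r 0.1045 z 0.1016 yaw-arm 0.054 F tang(cw) 0.6 rad 7.1 z -7.7 grip 22.8 60.0 q [-0.08  0.36 -0.18  1.65  0.07  1.13 -1.51]
scene -0.04 start [(-0.086, 0.032), (0.061, 0.0995)] now [(-0.0675, -0.055), (-0.0005, 0.0885)]
scene -0.03 start [(-0.086, 0.0335), (0.0635, 0.0995)] now [(-0.064, -0.0545), (-0.002, 0.094)]
scene -0.02 start [(-0.0845, 0.035), (0.0645, 0.0995)] now [(-0.002, 0.0995)]
scene 0 start [(-0.0865, 0.0345), (0.065, 0.0995)] now [(-0.002, 0.0235)]
scene 0.02 start [(0.063, 0.0875)] now [(-0.002, 0.022)]
scene 0.03 start [(0.0635, 0.087)] now [(-0.002, 0.022), (0.028, 0.091)]
side -0.04 start [(0.066, 0.0995)] now [(-0.0025, 0.0995)]
side -0.03 start [(0.066, 0.0995)] now [(-0.0015, 0.0995)]
side -0.02 start [(-0.045, -0.0295), (-0.024, 0.046), (0.0665, 0.0995)] now [(-0.002, 0.033), (0.043, 0.079), (0.081, 0.0995)]
side 0 start [(0.066, 0.082)] now [(-0.003, 0.031), (0.0405, 0.075)]
side 0.02 start [(-0.07, -0.04), (-0.0235, 0.052)] now [(-0.002, 0.0305), (0.038, 0.0595)]
side 0.03 start [(-0.0735, 0.0495)] now [(-0.003, 0.03), (0.038, 0.055)]
```

>>> jog_arm:
  moves: [0.005,0,0,0,0,0.02,-1,0.01,0,0,0,0,0.04,-1,0.01,0,0.02,0,0,0.04,-1,0.01,0,0.04,0,0,0.04,-1,0.01,0,0.043,0,0,0.04,-1,0.01,0,0.043,0,0,0.04,-1,0.01,0,0.043,0,0,0.04,-1,0.01,0,0.043,0,0,0.04,-1]

```text
time: 70.05
position: [0.6157, 0.1168, 0.0899]
tool_rot: [3.104, 0.478, -0.004]
ft_force: [-3.9, -3.3, 1.3]
grip_width: 0.259
grip_force: 60.0
```

```bash
python3 lev.py
```

```text
t 70.05 theta 0.2972 r 0.1056 z 0.0899 yaw-arm -0.011 F tang(cw) 1.9 rad -4.7 z 1.3 grip 22.6 60.0 q [-0.09  0.37 -0.18  1.66  0.07  1.12 -1.55]
```

>>> jog_arm:
  moves: [-0.0001,0.007,0,0,0,0.02,-1,-0.0003,0.014,0,0,0,0.04,-1,-0.0006,0.021,0,0,0,0.06,-1,-0.0011,0.028,0,0,0,0.075,-1,-0.0018,0.035,0,0,0,0.09,-1,-0.0018,0.035,0,0,0,0.09,-1,-0.0018,0.035,0,0,0,0.09,-1,-0.0018,0.035,0,0,0,0.09,-1]

```text
time: 71.05
position: [0.6179, 0.1109, 0.0902]
tool_rot: [-3.12, -0.334, 0.004]
ft_force: [-6.2, 3.4, 2.5]
grip_width: 0.26
grip_force: 60.0
```

```bash
python3 lev.py
```

```text
t 71.05 theta 0.3562 r 0.106 z 0.0902 yaw-arm -0.045 F tang(cw) -4.9 rad -5.1 z 2.5 grip 22.6 60.0 q [-0.09  0.37 -0.16  1.66  0.06  1.12 -1.62]
```

>>> jog_arm:
  moves: [0,0.007,0,0,0,0,-1,0,0.014,0,0,0,0,-1,0,0.021,0,0,0,0,-1,0,0.028,0,0,0,0,-1,0,0.035,0,0,0,0,-1,0,0.035,0,0,0,0,-1,0,0.035,0,0,0,0,-1,0,0.035,0,0,0,0,-1]

```text
time: 72.05
position: [0.6197, 0.1028, 0.0904]
tool_rot: [-3.116, -0.326, 0.004]
ft_force: [-7.3, 5.2, 3.3]
grip_width: 0.265
grip_force: 60.1
```

```bash
python3 lev.py
```

```text
t 72.05 theta 0.4351 r 0.106 z 0.0904 yaw-arm 0.03 F tang(cw) -6.4 rad -6.3 z 3.3 grip 23.0 60.1 q [-0.07  0.37 -0.16  1.66  0.05  1.12 -1.61]
```

>>> jog_arm:
  moves: [0,0.007,0,0,0,0,-1,0,0.014,0,0,0,0,-1,0,0.021,0,0,0,0,-1,0,0.028,0,0,0,0,-1,0,0.035,0,0,0,0,-1,0,0.035,0,0,0,0,-1,0,0.035,0,0,0,0,-1,0,0.035,0,0,0,0,-1]

```text
time: 73.05
position: [0.6219, 0.0921, 0.0895]
tool_rot: [-3.117, -0.327, 0.004]
ft_force: [-5.6, 6.1, -1.0]
grip_width: 0.263
grip_force: 60.0
```

```bash
python3 lev.py; python3 jaw2.py | grep -E " 0 | 0.02 "
```

```text
t 73.05 theta 0.5372 r 0.1069 z 0.0895 yaw-arm 0.132 F tang(cw) -6.5 rad -5.1 z -1.0 grip 22.8 60.0 q [-0.06  0.38 -0.15  1.65  0.05  1.12 -1.59]
scene 0 start [(-0.0865, 0.0345), (0.065, 0.0995)] now [(-0.0015, 0.0235), (0.081, 0.0995)]
scene 0.02 start [(0.063, 0.0875)] now [(-0.0015, 0.022), (0.086, 0.0995)]
side 0 start [(0.066, 0.082)] now [(-0.003, 0.0315), (0.0405, 0.0735)]
side 0.02 start [(-0.07, -0.04), (-0.0235, 0.052)] now [(-0.0035, 0.031), (0.038, 0.063)]
```

```bash
cat > top.py <<'E'
from knob import *
def sub(im,c):
    f=im['pixels'].astype(np.float32); r=f[...,0]-np.maximum(f[...,1],f[...,2])
    for n in range(1):
        u0,v0=proj(im,[*c,.125]); out=[]
        k=r[int(v0)-12:int(v0)+30,int(u0)-10:int(u0)+11]; m=k>60
        cols=np.nonzero(m.sum(0)>4)[0]; mid=int(round(cols.mean()))
        prof=k[:,mid-2:mid+3].mean(1); i=np.nonzero(prof>60)[0][0]; t=i-1+(60-prof[i-1])/(prof[i]-prof[i-1])
        return round(int(v0)-12+t,2),round(v0,2),int(u0)-10+mid,round(u0,1)
s=ctrl.get_state()['position']
for n in('scene','side'):
    im=cap(n); a=sub(im,s[:2]); print(n,'top row',a[0],'row z.125 at tcp',a[1],'diff',round(a[0]-a[1],2),'px per mm',round((proj(im,[*s[:2],.135])[1]-a[1])/10,3),'cols',a[2:])
E
python3 top.py
```

```text
scene top row 230.15 row z.125 at tcp 230.86 diff -0.71 px per mm -0.262 cols (346, np.float64(346.2))
side top row 215.05 row z.125 at tcp 211.66 diff 3.39 px per mm -0.272 cols (228, np.float64(222.3))
```

>>> jog_arm:
  moves: [0,0,0,0,0,0,0,0,0,0,0,0,0,0,0,0,0,0,0,0,0,0,0,0,0,0,0,0,0,0,0,0,0,0,0,0,0,0,0,0,0,0,0,0,0,0,0,0,0,0,0,0,0,0,0,0]

```text
time: 74.25
position: [0.6239, 0.0868, 0.0903]
tool_rot: [3.124, 0.33, 0.0]
ft_force: [0.4, -0.8, -0.4]
grip_width: 0.496
grip_force: 0.0
```

```bash
python3 lev.py; python3 top.py; python3 red.py | head -3
```

```text
t 74.25 theta 0.5878 r 0.1086 z 0.0903 yaw-arm 0.184 F tang(cw) 0.8 rad 0.4 z -0.4 grip 43.1 0.0 q [-0.06  0.38 -0.15  1.65  0.06  1.12 -1.59]
scene top row 228.59 row z.125 at tcp 231.45 diff -2.86 px per mm -0.262 cols (344, np.float64(344.3))
side top row 214.22 row z.125 at tcp 210.29 diff 3.93 px per mm -0.271 cols (226, np.float64(222.9))
scene expected [343.4 237.9] [([341, 229, 10, 18, 146], [344.9, 236.8], array([0.1045, 0.146 ])), ([224, 245, 4, 4, 16], [225.5, 246.5], array([ 0.143, -0.169])), ([160, 237, 11, 9, 79], [165.1, 241.1], array([ 0.1262, -0.3294]))]
side expected [223.8 217. ] [([223, 214, 6, 15, 59], [225.2, 221.3], array([0.0935, 0.1523])), ([297, 119, 7, 7, 42], [299.8, 122.0], array([ 0.2197, -0.3807])), ([388, 92, 41, 64, 1601], [407.9, 125.6], array([-0.0952, -0.5834]))]
wrist expected [276.2 295.7] [([247, 234, 48, 31, 1133], [271.3, 250.6]), ([240, 298, 59, 31, 1397], [268.9, 311.2])]
```

```bash
cat > top2.py <<'E'
from knob import *
def top(px,im,c):
    f=px.astype(np.float32); r=f[...,0]-np.maximum(f[...,1],f[...,2]); u0,v0=map(int,proj(im,[*c,.12])); y0,x0=v0-16,u0-16
    k=(r[y0:y0+40,x0:x0+33]>60).astype(np.uint8); n,l,st,cc=cv2.connectedComponentsWithStats(k); i=1+st[1:,4].argmax(); m=l==i
    rk=r[y0:y0+40,x0:x0+33]; ys=np.nonzero(m.any(1))[0]; rows=ys[:5]  # top five rows: cap
    uu=[(rk[a].clip(0)*m[a]*np.arange(33)).sum()/(rk[a]*m[a]).clip(1e-6).sum() for a in rows]
    a=ys[0]; col=int(round(np.mean(uu))); p=rk[:,col-1:col+2].mean(1); t=a-1+np.clip((60-p[a-1])/(p[a]-p[a-1]+1e-6),0,1)
    return x0+np.mean(uu),y0+t
S,D=cap('scene'),cap('side')
O0=[cv2.cvtColor(cv2.resize(cv2.imread(f'pics/{n}0.png'),(560,420),interpolation=cv2.INTER_AREA),cv2.COLOR_BGR2RGB) for n in('scene','side')]
import sys
c=ctrl.get_state()['position'][:2]
for nm,(a,b),q in(('start',O0,[.6184,.1057]),('now',(S['pixels'],D['pixels']),c)):
    pa,pb=top(a,S,q),top(b,D,q); t=tri(ray(S,*pa),ray(D,*pb)); v=V(t[0]); r=v-[0,.135]
    print(nm,np.round(pa,1),np.round(pb,1),'vice',v,'z',t[0][2].round(4),'miss',t[1].round(4),'theta',(.65-np.arctan2(r[1],r[0])).round(3),'r',np.linalg.norm(r).round(4))
E
python3 top2.py
```

```text
start [351.6 226. ] [222.5 199.7] vice [0.113  0.1479] z 0.1588 miss 0.0212 theta 0.536 r 0.1137
now [345.6 228.3] [226.4 213. ] vice [0.0947 0.1451] z 0.1239 miss 0.003 theta 0.544 r 0.0952
```

```bash
python3 goal.py 0.1042 0.1476 0.0895 0.12
```

```text
t 74.6 pos [0.6239 0.0867 0.0902] goal [0.6199 0.0928 0.0895] units [-0.0088 -0.0223  0.0024] wz 0.1208 tilt [ 0. -0. -1.] q [-0.06  0.38 -0.15  1.65  0.06  1.12 -1.59] grip 0.4979166298166934 0.0 [ 0.3 -0.6 -1. ]
```

>>> jog_arm:
  moves: [-0.009,-0.022,0,0,0,0.06,0,-0.009,-0.022,0,0,0,0.12,0,-0.009,-0.022,0,0,0,0.12,-1,-0.009,-0.022,0,0,0,0.12,-1,-0.009,-0.022,0,0,0,0.12,-1,-0.009,-0.022,0,0,0,0.12,-1,-0.009,-0.022,0,0,0,0.12,-1,-0.009,-0.022,0,0,0,0.12,-1]
  newtons: 60

```text
time: 75.6
position: [0.62, 0.0923, 0.0903]
tool_rot: [3.138, 0.133, 0.0]
ft_force: [0.6, -0.9, 0.6]
grip_width: 0.264
grip_force: 60.0
```

```bash
python3 lev.py
```

```text
t 75.6 theta 0.5337 r 0.105 z 0.0903 yaw-arm 0.004 F tang(cw) 0.9 rad 0.6 z 0.6 grip 22.9 60.0 q [-0.08  0.37 -0.13  1.66  0.05  1.11 -1.72]
```

>>> jog_arm:
  moves: [-0.0003,0.015,0,0,0,0.041,-1,-0.0013,0.03,0,0,0,0.082,-1,-0.0029,0.045,0,0,0,0.123,-1,-0.005,0.06,0,0,0,0.163,-1,-0.008,0.074,0,0,0,0.204,-1,-0.0115,0.089,0,0,0,0.245,-1,-0.0156,0.1034,0,0,0,0.286,-1,-0.0156,0.1034,0,0,0,0.286,-1]

```text
time: 76.6
position: [0.6185, 0.0678, 0.0906]
tool_rot: [-3.117, 0.329, -0.003]
ft_force: [2.3, 10.2, -2.7]
grip_width: 0.262
grip_force: 60.0
```

```bash
python3 lev.py; python3 jaw2.py | grep -E " 0 | 0.02 "
```

```text
t 76.6 theta 0.7689 r 0.1044 z 0.0906 yaw-arm -0.055 F tang(cw) -10.4 rad 0.7 z -2.7 grip 22.8 60.0 q [-0.08  0.35 -0.08  1.68  0.02  1.11 -1.95]
scene 0 start [(-0.0865, 0.0345), (0.065, 0.0995)] now [(-0.0015, 0.0235)]
scene 0.02 start [(0.063, 0.0875)] now [(-0.0015, 0.0225)]
side 0 start [(0.066, 0.082)] now [(-0.001, 0.031), (0.0405, 0.073)]
side 0.02 start [(-0.07, -0.04), (-0.0235, 0.052)] now [(-0.001, 0.031), (0.038, 0.0625)]
```

>>> jog_arm:
  moves: [-0.0003,0.015,0,0,0,0.041,-1,-0.0013,0.03,0,0,0,0.082,-1,-0.0029,0.045,0,0,0,0.123,-1,-0.005,0.06,0,0,0,0.163,-1,-0.008,0.074,0,0,0,0.204,-1,-0.008,0.074,0,0,0,0.204,-1,-0.008,0.074,0,0,0,0.204,-1,-0.008,0.074,0,0,0,0.204,-1]

```text
time: 77.7
position: [0.6102, 0.0405, 0.0901]
tool_rot: [-3.069, 0.67, 0.002]
ft_force: [-1.6, 4.9, 1.0]
grip_width: 0.262
grip_force: 60.0
```

```bash
python3 lev.py; python3 jaw2.py | grep -E " 0 | 0.02 "; python3 top2.py | tail -1
```

```text
t 77.7 theta 1.0435 r 0.1043 z 0.0901 yaw-arm -0.0 F tang(cw) -3.7 rad -3.5 z 1.0 grip 22.8 60.0 q [-0.08  0.34 -0.03  1.7   0.01  1.1  -2.12]
scene 0 start [(-0.0865, 0.0345), (0.065, 0.0995)] now [(-0.002, 0.0235), (0.0825, 0.09)]
scene 0.02 start [(0.063, 0.0875)] now [(-0.002, 0.022)]
side 0 start [(0.066, 0.082)] now [(-0.0005, 0.031), (0.042, 0.0715)]
side 0.02 start [(-0.07, -0.04), (-0.0235, 0.052)] now [(-0.001, 0.0315)]
now [325.8 225.1] [238.6 199. ] vice [0.0958 0.0918] z 0.1365 miss 0.0033 theta 1.074 r 0.1051
```

>>> jog_arm:
  moves: [0,0,0,0,0,0,0,0,0,0,0,0,0,0,0,0,0,0,0,0,0,0,0,0,0,0,0,0,0,0,0,0,0,0,0,0,0,0,0,0,0,0,0,0,0,0,0,0,0,0,0,0,0,0,0,0]

```text
time: 78.9
position: [0.6108, 0.0402, 0.0902]
tool_rot: [3.07, -0.668, 0.0]
ft_force: [-0.4, 0.9, 0.1]
grip_width: 0.501
grip_force: 0.0
```

```bash
python3 lev.py; python3 top2.py | tail -1; python3 jaw2.py | grep -E " 0 | 0.02 "; python3 top.py
python3 - <<'E'
from knob import *
# gaps between the blanks: wood profile at z=.048 behind the jaw (x=-.07), from side and scene
w=lambda x,y,z:[*(O+B.T@[x,y]),z]
for n in('scene','side'):
    im=cap(n); g=cv2.cvtColor(im['pixels'],cv2.COLOR_RGB2GRAY).astype(np.float32)
    for x in(-.09,-.07,.055):
        ys=np.arange(-.12,.04,.002); q=np.array([proj(im,w(x,y,.048)) for y in ys],np.float32); s=cv2.remap(g,q[:,0].reshape(1,-1),q[:,1].reshape(1,-1),1)[0]
        print(n,x,' '.join(str(int(a)) for a in s))
E
```

```text
t 78.9 theta 1.0437 r 0.105 z 0.0902 yaw-arm 0.001 F tang(cw) -0.6 rad -0.7 z 0.1 grip 43.6 0.0 q [-0.08  0.34 -0.03  1.7   0.01  1.1  -2.12]
now [326.7 225.1] [239.1 198. ] vice [0.0959 0.092 ] z 0.1386 miss 0.0077 theta 1.072 r 0.1051
scene 0 start [(-0.0865, 0.0345), (0.065, 0.0995)] now [(-0.002, 0.0235), (0.0745, 0.0855)]
scene 0.02 start [(0.063, 0.0875)] now [(-0.002, 0.0225), (0.0755, 0.0825)]
side 0 start [(0.066, 0.082)] now [(-0.0005, 0.0315), (0.0415, 0.0715)]
side 0.02 start [(-0.07, -0.04), (-0.0235, 0.052)] now [(-0.001, 0.031)]
scene top row 225.21 row z.125 at tcp 228.11 diff -2.9 px per mm -0.262 cols (326, np.float64(326.2))
side top row 192.05 row z.125 at tcp 202.77 diff -10.72 px per mm -0.271 cols (237, np.float64(237.4))
scene -0.09 157 157 157 157 156 157 158 158 158 158 157 158 163 180 198 214 221 224 225 226 226 225 225 225 225 224 223 218 216 215 217 220 223 225 225 226 226 225 225 225 224 222 218 213 209 215 219 223 224 225 226 225 225 225 225 225 224 216 203 183 166 151 138 122 106 94 85 78 73 71 70 71 71 71 71 71 71 70 70 69
scene -0.07 184 180 177 175 
[... 910 characters left out ...]
43 144 148 163 186 212 230 236 236 236
side -0.07 229 231 231 234 236 236 238 236 235 237 235 235 235 230 228 228 228 230 231 231 230 231 231 231 231 231 230 228 224 221 223 228 230 233 232 231 229 230 232 232 230 229 226 218 215 222 227 230 231 232 231 231 231 231 231 230 230 226 211 188 166 151 147 148 148 147 146 143 142 142 141 143 150 173 202 221 230 231 231 231
side 0.055 174 173 172 170 169 168 166 164 163 161 163 166 171 186 205 222 226 222 211 188 166 152 159 183 209 221 226 229 228 228 228 226 223 210 184 162 152 158 179 206 222 227 227 226 226 226 226 225 205 178 154 154 158 180 206 225 226 223 210 184 160 147 143 141 142 146 151 154 159 164 164 165 164 163 161 162 163 164 164 164
```

>>> jog_arm:
  moves: [0,0,0,0,0,0,-1,0,0,0,0,0,0,-1,0,0,0,0,0,0,-1,0,0,0,0,0,0,-1,0,0,0,0,0,0,-1,0,0,0,0,0,0,-1,0,0,0,0,0,0,-1,0,0,0,0,0,0,-1]

```text
time: 80.3
position: [0.6108, 0.0402, 0.0902]
tool_rot: [3.07, -0.668, 0.0]
ft_force: [0.8, 0.4, -0.6]
grip_width: 0.262
grip_force: 60.0
```

```bash
python3 lev.py
```

```text
t 80.3 theta 1.0439 r 0.105 z 0.0902 yaw-arm 0.002 F tang(cw) -0.7 rad 0.6 z -0.6 grip 22.8 60.0 q [-0.08  0.34 -0.03  1.7   0.01  1.1  -2.12]
```

>>> jog_arm:
  moves: [0,0.01,0,0,0,0.02,-1,0,0.02,0,0,0,0.04,-1,0,0.03,0,0,0,0.06,-1,0,0.035,0,0,0,0.08,-1,0,0.035,0,0,0,0.08,-1,0,0.035,0,0,0,0.08,-1,0,0.035,0,0,0,0.08,-1,0,0.035,0,0,0,0.08,-1]

```text
time: 81.3
position: [0.6074, 0.0337, 0.0906]
tool_rot: [-3.036, 0.792, -0.003]
ft_force: [3.5, 5.2, -1.8]
grip_width: 0.261
grip_force: 60.0
```

```bash
python3 lev.py
```

```text
t 81.3 theta 1.1134 r 0.1049 z 0.0906 yaw-arm -0.011 F tang(cw) -6.2 rad 0.5 z -1.8 grip 22.7 60.0 q [-0.08  0.33 -0.02  1.72  0.    1.1  -2.18]
```

>>> jog_arm:
  moves: [0,0.01,0,0,0,0.02,-1,0,0.02,0,0,0,0.04,-1,0,0.03,0,0,0,0.06,-1,0,0.035,0,0,0,0.08,-1,0,0.035,0,0,0,0.08,-1,0,0.035,0,0,0,0.08,-1,0,0.035,0,0,0,0.08,-1,0,0.035,0,0,0,0.08,-1]

```text
time: 82.3
position: [0.5997, 0.0218, 0.0889]
tool_rot: [3.003, -0.924, -0.006]
ft_force: [-1.6, 5.1, -5.0]
grip_width: 0.264
grip_force: 60.0
```

```bash
python3 lev.py; python3 jaw2.py | grep -E " 0 | 0.02 "
```

```text
t 82.3 theta 1.2484 r 0.1047 z 0.0889 yaw-arm 0.038 F tang(cw) -3.1 rad -4.3 z -5.0 grip 23.0 60.0 q [-0.08  0.32 -0.    1.73 -0.    1.1  -2.25]
scene 0 start [(-0.0865, 0.0345), (0.065, 0.0995)] now [(-0.0015, 0.0235)]
scene 0.02 start [(0.063, 0.0875)] now [(-0.0015, 0.02)]
side 0 start [(0.066, 0.082)] now [(-0.002, 0.0315)]
side 0.02 start [(-0.07, -0.04), (-0.0235, 0.052)] now [(-0.0025, 0.0315)]
```

>>> jog_arm:
  moves: [0,0,-0.03,0,0,0,-1,0,0,-0.05,0,0,0,-1,-0.004,-0.052,-0.05,0,0,-0.143,-1,-0.0156,-0.1034,-0.05,0,0,-0.286,-1,-0.035,-0.152,-0.05,0,0,-0.43,-1,-0.061,-0.1976,-0.05,0,0,-0.573,-1,-0.094,-0.2386,-0.05,0,0,-0.716,-1,-0.094,-0.2386,-0.05,0,0,-0.716,-1]

```text
time: 83.4
position: [0.62, 0.0959, 0.1059]
tool_rot: [3.13, 0.243, 0.007]
ft_force: [3.4, 0.6, -9.2]
grip_width: 0.261
grip_force: 60.0
```

```bash
python3 lev.py
```

```text
t 83.4 theta 0.5004 r 0.1053 z 0.1059 yaw-arm 0.041 F tang(cw) -0.2 rad 3.5 z -9.2 grip 22.7 60.0 q [-0.08  0.35 -0.14  1.65  0.06  1.14 -1.65]
```

>>> jog_arm:
  moves: [0,0,0.02,0,0,0,-1,0,0,0.04,0,0,0,-1,0,0,0.055,0,0,0,-1,0,0,0.06,0,0,0,-1,0,0,0.065,0,0,0,-1,0,0,0.07,0,0,0,-1,0,0,0.07,0,0,0,-1,0,0,0.07,0,0,0,-1]

```text
time: 84.4
position: [0.6211, 0.0949, 0.088]
tool_rot: [3.131, 0.238, 0.01]
ft_force: [3.5, -2.9, 9.6]
grip_width: 0.26
grip_force: 60.0
```

```bash
python3 lev.py
```

```text
t 84.4 theta 0.5105 r 0.1064 z 0.088 yaw-arm 0.048 F tang(cw) 3.3 rad 3.2 z 9.6 grip 22.6 60.0 q [-0.08  0.37 -0.14  1.67  0.06  1.1  -1.66]
```

>>> jog_arm:
  moves: [0,0.01,0.01,0,0,0.02,-1,0,0.02,0.02,0,0,0.04,-1,0,0.03,0.02,0,0,0.06,-1,0,0.035,0.02,0,0,0.08,-1,0,0.035,0.02,0,0,0.08,-1,0,0.035,0.02,0,0,0.08,-1,0,0.035,0.02,0,0,0.08,-1,0,0.035,0.02,0,0,0.08,-1]

```text
time: 85.4
position: [0.6223, 0.0865, 0.0837]
tool_rot: [-3.139, -0.109, -0.01]
ft_force: [-0.8, -0.7, 18.9]
grip_width: 0.262
grip_force: 60.0
```

```bash
python3 lev.py
```

```text
t 85.4 theta 0.5896 r 0.107 z 0.0837 yaw-arm 0.045 F tang(cw) 0.7 rad -0.8 z 18.9 grip 22.8 60.0 q [-0.08  0.37 -0.12  1.67  0.05  1.09 -1.72]
```

>>> jog_arm:
  moves: [0,0.01,0,0,0,0.01,-1,0,0.02,0,0,0,0.02,-1,0,0.03,0,0,0,0.03,-1,0,0.035,0,0,0,0.03,-1,0,0.035,0,0,0,0.03,-1,0,0.035,0,0,0,0.03,-1,0,0.035,0,0,0,0.03,-1,0,0.035,0,0,0,0.03,-1]

```text
time: 86.4
position: [0.6222, 0.08, 0.0837]
tool_rot: [-3.135, -0.06, -0.008]
ft_force: [-1.8, 5.9, 16.9]
grip_width: 0.257
grip_force: 60.0
```

```bash
python3 lev.py; python3 jaw2.py | grep -E " 0 | 0.02 "
```

```text
t 86.4 theta 0.6505 r 0.1069 z 0.0837 yaw-arm 0.075 F tang(cw) -5.9 rad -2.0 z 16.9 grip 22.3 60.0 q [-0.07  0.37 -0.12  1.67  0.04  1.09 -1.73]
scene 0 start [(-0.0865, 0.0345), (0.065, 0.0995)] now [(-0.002, 0.0235), (0.062, 0.07)]
scene 0.02 start [(0.063, 0.0875)] now [(-0.002, 0.022)]
side 0 start [(0.066, 0.082)] now [(-0.003, 0.031), (0.04, 0.075)]
side 0.02 start [(-0.07, -0.04), (-0.0235, 0.052)] now [(-0.0025, 0.031), (0.038, 0.063)]
```

>>> jog_arm:
  moves: [0,0.01,0,0,0,0.01,-1,0,0.02,0,0,0,0.02,-1,0,0.03,0,0,0,0.03,-1,0,0.035,0,0,0,0.03,-1,0,0.035,0,0,0,0.03,-1,0,0.035,0,0,0,0.03,-1,0,0.035,0,0,0,0.03,-1,0,0.035,0,0,0,0.03,-1]

```text
time: 87.5
position: [0.622, 0.0743, 0.0835]
tool_rot: [-3.13, -0.014, -0.007]
ft_force: [-2.8, 11.3, 16.8]
grip_width: 0.261
grip_force: 60.0
```

```bash
python3 lev.py
```

```text
t 87.5 theta 0.7042 r 0.1071 z 0.0835 yaw-arm 0.099 F tang(cw) -11.0 rad -3.8 z 16.8 grip 22.7 60.0 q [-0.07  0.37 -0.11  1.68  0.03  1.09 -1.74]
```

>>> jog_arm:
  moves: [0,0.01,0,0,0,0.01,-1,0,0.02,0,0,0,0.02,-1,0,0.03,0,0,0,0.03,-1,0,0.035,0,0,0,0.03,-1,0,0.035,0,0,0,0.03,-1,0,0.035,0,0,0,0.03,-1,0,0.035,0,0,0,0.03,-1,0,0.035,0,0,0,0.03,-1]

```text
time: 88.5
position: [0.6189, 0.0589, 0.0816]
tool_rot: [-3.136, 0.039, 0.006]
ft_force: [-8.2, 5.9, 16.1]
grip_width: 0.264
grip_force: 60.0
```

```bash
python3 lev.py; python3 jaw2.py | grep -E " 0 | 0.02 "
```

```text
t 88.5 theta 0.8513 r 0.1065 z 0.0816 yaw-arm 0.213 F tang(cw) -3.8 rad -9.4 z 16.1 grip 23.0 60.0 q [-0.05  0.37 -0.1   1.68  0.03  1.1  -1.76]
scene 0 start [(-0.0865, 0.0345), (0.065, 0.0995)] now [(-0.0015, 0.023), (0.038, 0.045), (0.0665, 0.0825), (0.087, 0.0995)]
scene 0.02 start [(0.063, 0.0875)] now [(-0.0015, 0.022)]
side 0 start [(0.066, 0.082)] now [(-0.0025, 0.0315), (0.0415, 0.0725)]
side 0.02 start [(-0.07, -0.04), (-0.0235, 0.052)] now [(-0.002, 0.0315), (0.038, 0.063)]
```

>>> jog_arm:
  moves: [0,0,0,0,0,0,-0.2,0,0,0,0,0,0,-0.2,0,0,0,0,0,0,-0.2,0,0,0,0,0,0,-0.2,0,0,0,0,0,0,-0.2,0,0,0,0,0,0,-0.2,0,0,0,0,0,0,-0.2,0,0,0,0,0,0,-0.2]

```text
time: 89.6
position: [0.621, 0.0547, 0.0782]
tool_rot: [3.141, -0.038, 0.0]
ft_force: [-0.2, -0.2, -0.8]
grip_width: 0.401
grip_force: 0.0
```

```bash
python3 lev.py; python3 top.py; python3 - <<'E'
# pose aligned with the arm at the given lever angle
import subprocess,math
th=.85; a=.65-th
print(subprocess.run(['python3','goal.py',str(.105*math.cos(a)),str(.135+.105*math.sin(a)),'0.089',str(a)],capture_output=True,text=True).stdout)
E
```

```text
t 89.6 theta 0.8842 r 0.1096 z 0.0782 yaw-arm 0.246 F tang(cw) 0.3 rad -0.1 z -0.8 grip 34.9 0.0 q [-0.05  0.37 -0.09  1.68  0.04  1.09 -1.75]
scene top row 230.27 row z.125 at tcp 230.82 diff -0.55 px per mm -0.262 cols (330, np.float64(332.0))
side top row 207.25 row z.125 at tcp 204.25 diff 3.0 px per mm -0.27 cols (234, np.float64(231.2))
t 89.7 pos [0.621  0.0547 0.0783] goal [0.6174 0.0594 0.089 ] units [-0.012  -0.0153 -0.0358] wz 0.2024 tilt [ 0. -0. -1.] q [-0.05  0.37 -0.09  1.68  0.04  1.09 -1.75] grip 0.4029161099136292 0.0 [ 1.2 -0.7 -0.5]
```

>>> jog_arm:
  moves: [-0.006,-0.008,-0.02,0,0,0.1,-0.2,-0.012,-0.015,-0.036,0,0,0.2,-0.2,-0.012,-0.015,-0.036,0,0,0.2,-0.2,-0.012,-0.015,-0.036,0,0,0.2,-0.2,-0.012,-0.015,-0.036,0,0,0.2,-0.2,-0.012,-0.015,-0.036,0,0,0.2,-0.2,-0.012,-0.015,-0.036,0,0,0.2,-0.2,-0.012,-0.015,-0.036,0,0,0.2,-0.2]

```text
time: 90.7
position: [0.6175, 0.0589, 0.089]
tool_rot: [3.12, -0.366, 0.0]
ft_force: [-1.1, -3.3, 0.1]
grip_width: 0.401
grip_force: 1.6
```

>>> jog_arm:
  moves: [-0.0003,0.015,0,0,0,0.041,-0.2,-0.0013,0.03,0,0,0,0.082,-0.2,-0.0029,0.045,0,0,0,0.123,-0.2,-0.005,0.06,0,0,0,0.163,-0.2,-0.008,0.074,0,0,0,0.204,-0.2,-0.0115,0.089,0,0,0,0.245,-0.2,-0.0156,0.1034,0,0,0,0.286,-0.2,-0.0156,0.1034,0,0,0,0.286,-0.2]

```text
time: 91.7
position: [0.6062, 0.0319, 0.0893]
tool_rot: [-3.028, 0.827, -0.002]
ft_force: [1.6, 4.3, -0.3]
grip_width: 0.402
grip_force: 2.3
```

```bash
python3 lev.py; python3 top.py;python3 jaw2.py | grep -E " 0 | 0.02 "
```

```text
t 91.7 theta 1.134 r 0.1047 z 0.0893 yaw-arm -0.013 F tang(cw) -4.5 rad -0.8 z -0.3 grip 34.9 2.3 q [-0.09  0.33 -0.01  1.72  0.    1.09 -2.2 ]
scene top row 224.82 row z.125 at tcp 226.9 diff -2.08 px per mm -0.262 cols (324, np.float64(322.9))
side top row 191.34 row z.125 at tcp 201.77 diff -10.43 px per mm -0.271 cols (240, np.float64(240.5))
scene 0 start [(-0.0865, 0.0345), (0.065, 0.0995)] now [(-0.001, 0.0235), (0.0695, 0.0815)]
scene 0.02 start [(0.063, 0.0875)] now [(-0.0015, 0.022), (0.0695, 0.078)]
side 0 start [(0.066, 0.082)] now [(-0.0015, 0.0315), (0.0605, 0.0675)]
side 0.02 start [(-0.07, -0.04), (-0.0235, 0.052)] now [(-0.003, 0.0315)]
```

>>> jog_arm:
  moves: [-0.0002,0.012,0,0,0,0.03,-0.2,-0.0008,0.024,0,0,0,0.06,-0.2,-0.001,0.036,0,0,0,0.08,-0.2,-0.001,0.045,0,0,0,0.08,-0.2,-0.001,0.05,0,0,0,0.08,-0.2,-0.001,0.05,0,0,0,0.08,-0.2,-0.001,0.05,0,0,0,0.08,-0.2,-0.001,0.05,0,0,0,0.08,-0.2]

```text
time: 92.9
position: [0.5978, 0.0168, 0.0894]
tool_rot: [2.992, -0.953, 0.001]
ft_force: [-0.6, -0.2, -0.2]
grip_width: 0.399
grip_force: 0.0
```

```bash
python3 lev.py; python3 top.py | head -1
```

```text
t 92.9 theta 1.2972 r 0.1064 z 0.0894 yaw-arm 0.067 F tang(cw) 0.6 rad -0.3 z -0.2 grip 34.7 0.0 q [-0.08  0.31  0.01  1.74 -0.    1.09 -2.26]
scene top row 222.03 row z.125 at tcp 224.73 diff -2.7 px per mm -0.262 cols (317, np.float64(316.9))
```

>>> jog_arm:
  moves: [0,0.01,0,0,0,0,-0.2,0,0.02,0,0,0,0,-0.2,0,0.025,0,0,0,0,-0.2,0,0.025,0,0,0,0,-0.2,0,0.025,0,0,0,0,-0.2,0,0.025,0,0,0,0,-0.2,0,0.025,0,0,0,0,-0.2,0,0.025,0,0,0,0,-0.2]

```text
time: 94.0
position: [0.5938, 0.0115, 0.0892]
tool_rot: [-2.993, 0.953, -0.001]
ft_force: [2.9, 2.8, 0.1]
grip_width: 0.399
grip_force: 1.7
```

```bash
python3 lev.py; python3 top.py | head -1
```

```text
t 94.0 theta 1.3594 r 0.1068 z 0.0892 yaw-arm 0.129 F tang(cw) -4.0 rad 0.3 z 0.1 grip 34.7 1.7 q [-0.07  0.3   0.01  1.75 -0.    1.09 -2.25]
scene top row 223.02 row z.125 at tcp 223.67 diff -0.65 px per mm -0.263 cols (316, np.float64(314.9))
```

>>> jog_arm:
  moves: [0,-0.03,0,0,0,0,0.3,0,-0.03,-0.1,0,0,0,0.3,0,-0.03,-0.25,0,0,0,0.3,0,-0.03,-0.4,0,0,0,0.3,0,-0.03,-0.5,0,0,0,0.3,0,-0.03,-0.5,0,0,0,0.3,0,-0.03,-0.5,0,0,0,0.3,0,-0.03,-0.5,0,0,0,0.3]

```text
time: 95.1
position: [0.5977, 0.0185, 0.2371]
tool_rot: [2.992, -0.953, -0.005]
ft_force: [0.7, -0.8, -0.8]
grip_width: 0.651
grip_force: 0.0
```

```bash
cat > h3.py <<'E'
from knob import *
from scipy.optimize import least_squares
def cap_(px,im,c):
    f=px.astype(np.float32); r=f[...,0]-np.maximum(f[...,1],f[...,2]); u0,v0=map(int,proj(im,[*c,.11])); y0,x0=v0-18,u0-20
    k=r[y0:y0+40,x0:x0+41]; n,l,st,cc=cv2.connectedComponentsWithStats((k>60).astype(np.uint8)); i=1+st[1:,4].argmax(); m=l==i
    ys=np.nonzero(m.sum(1)>2)[0]; a=ys[0]; w=k[a+1:a+5].clip(0)*m[a+1:a+5]; col=(w*np.arange(41)).sum()/w.sum(); j=int(round(col)); p=k[:,j-1:j+2].mean(1)
    b=max(a-2,1); 
    while p[b]<75: b+=1
    return x0+col,y0+b-1+(75-p[b-1])/(p[b]-p[b-1])
def solve(S,D,c):
    ob=[(im,cap_(px,im,c)) for im,px in(S,D)]
    def res(q):
        o=[]
        for im,(u,v) in ob:
            d=q[:2]-im['xyz'][:2]; d/=np.linalg.norm(d); P=proj(im,[q[0]+.012*d[0],q[1]+.012*d[1],q[2]]); o+=[P[0]-u,P[1]-v]
        return o
    s=least_squares(res,[*c,.125]); v=B@(s.x[:2]-O)-[0,.135]; return 'theta',(.65-np.arctan2(v[1],v[0])).round(3),'r',np.linalg.norm(v).round(4),'top z',s.x[2].round(4),'res',np.round(s.fun,2)
if __name__=='__main__':
    import sys
    S,D=cap('scene'),cap('side'); O0=[cv2.cvtColor(cv2.resize(cv2.imread(f'pics/{n}0.png'),(560,420),interpolation=cv2.INTER_AREA),cv2.COLOR_BGR2RGB) for n in('scene','side')]
    print('start',solve((S,O0[0]),(D,O0[1]),np.array([.6184,.1057])))
    th=float(sys.argv[1]); a=.65-th; c=O+B.T@[.105*np.cos(a),.135+.105*np.sin(a)]
    print('now',solve((S,S['pixels']),(D,D['pixels']),c))
E
python3 h3.py 1.28; python3 jaw2.py | grep -E " 0 | 0.02 "; python3 lev.py
```

```text
scene 0 start [(-0.0865, 0.0345), (0.065, 0.0995)] now [(-0.002, 0.0235)]
scene 0.02 start [(0.063, 0.0875)] now [(-0.002, 0.021)]
side 0 start [(0.066, 0.082)] now [(-0.0005, 0.0315)]
side 0.02 start [(-0.07, -0.04), (-0.0235, 0.052)] now [(-0.0015, 0.0315)]
t 95.3 theta 1.2813 r 0.1056 z 0.2382 yaw-arm 0.05 F tang(cw) 0.7 rad 0.2 z 0.2 grip 56.7 0.0 q [-0.09  0.21  0.01  1.56 -0.    1.37 -2.26]h3.py:9: RuntimeWarning: divide by zero encountered in scalar divide
  return x0+col,y0+b-1+(75-p[b-1])/(p[b]-p[b-1])
  df = [f_eval - f0 for f_eval in f_evals]
Traceback (most recent call last):
  File "h3.py", line 21, in <module>
    print('start',solve((S,O0[0]),(D,O0[1]),np.array([.6184,.1057])))
                  ~~~~~^^^^^^^^^^^^^^^^^^^^^^^^^^^^^^^^^^^^^^^^^^^^^
  File "h3.py", line 17, in solve
    s=least_squares(res,[*c,.125]); v=B@(s.x[:2]-O)-[0,.135]; return 'theta',(.65-np.arctan2(v[1],v[0])).round(3),'r',np.linalg.norm(v).round(4),'top z',s.x[2].round(4),'res',np.round(s.fun,2)
ValueError: Residuals are not finite in the initial point.
```

```bash
sed -i "s/r=f\[...,0\]-np.maximum(f\[...,1\],f\[...,2\]);/r=100*(f[...,0]-np.maximum(f[...,1],f[...,2]))\/(f[...,0]+15);/; s/k>60/k>62/; s/b=max(a-2,1)/b=1/; s/p\[b\]<75/p[b]<62 or b<a-1/; s/(75-p/(62-p/" h3.py; python3 h3.py 1.28
```

```text
start ('theta', np.float64(0.404), 'r', np.float64(0.1043), 'top z', np.float64(0.1204), 'res', array([ 0.2 ,  0.13,  0.22, -0.12]))
now ('theta', np.float64(1.3), 'r', np.float64(0.1024), 'top z', np.float64(0.1175), 'res', array([-0.04, -0.03, -0.04,  0.03]))
```

>>> jog_arm:
  moves: [-0.001,0.006,0.12,0,0,0.066,0.3,-0.001,0.006,0.28,0,0,0.066,0.3,-0.001,0.006,0.42,0,0,0.066,0.3,-0.001,0.006,0.497,0,0,0.066,0.3,-0.001,0.006,0.497,0,0,0.066,-1,-0.001,0.006,0.497,0,0,0.066,-1,-0.001,0.006,0.497,0,0,0.066,-1,-0.001,0.006,0.497,0,0,0.066,-1]
  newtons: 60

```text
time: 96.4
position: [0.5981, 0.0171, 0.0911]
tool_rot: [-2.959, 1.056, -0.003]
ft_force: [-1.7, -4.2, 1.7]
grip_width: 0.282
grip_force: 2.2
```

>>> jog_arm:
  moves: [0,0,0,0,0,0,-1,0,0,-0.025,0,0,0,-1,0,0,-0.05,0,0,0,-1,0,0,-0.05,0,0,0,-1,-0.005,-0.06,-0.05,0,0,-0.163,-1,-0.021,-0.118,-0.05,0,0,-0.325,-1,-0.045,-0.172,-0.05,0,0,-0.487,-1,-0.08,-0.222,-0.05,0,0,-0.65,-1]

```text
time: 97.4
position: [0.6217, 0.0845, 0.1045]
tool_rot: [-3.142, -0.0, -0.001]
ft_force: [3.3, -0.5, -8.2]
grip_width: 0.262
grip_force: 60.0
```

```bash
python3 lev.py; python3 h3.py .62|tail -1
```

```text
t 97.4 theta 0.6085 r 0.1063 z 0.1045 yaw-arm -0.005 F tang(cw) 0.5 rad 3.3 z -8.2 grip 22.8 60.0 q [-0.09  0.35 -0.11  1.65  0.04  1.14 -1.78]
now ('theta', np.float64(0.579), 'r', np.float64(0.0982), 'top z', np.float64(0.1237), 'res', array([ 0.29,  0.18,  0.3 , -0.17]))
```

>>> jog_arm:
  moves: [-0.002,-0.035,0,0,0,-0.095,-1,-0.007,-0.0695,0,0,0,-0.191,-1,-0.007,-0.0695,0,0,0,-0.191,-1,-0.007,-0.0695,0.025,0,0,-0.191,-1,-0.007,-0.0695,0.047,0,0,-0.191,-1,-0.007,-0.0695,0.047,0,0,-0.191,-0.2,-0.007,-0.0695,0.047,0,0,-0.191,-0.2,-0.007,-0.0695,0.047,0,0,-0.191,-0.2]

```text
time: 98.5
position: [0.6187, 0.1031, 0.0907]
tool_rot: [3.125, 0.303, -0.002]
ft_force: [1.7, -3.6, 1.3]
grip_width: 0.393
grip_force: 2.1
```

```bash
python3 lev.py; python3 h3.py .42|tail -1
```

```text
t 98.5 theta 0.43 r 0.1051 z 0.0907 yaw-arm 0.009 F tang(cw) 3.9 rad 1.0 z 1.3 grip 34.2 2.1 q [-0.09  0.37 -0.15  1.66  0.06  1.12 -1.63]
now ('theta', np.float64(0.41), 'r', np.float64(0.0945), 'top z', np.float64(0.1009), 'res', array([ 0.69,  0.43,  0.73, -0.4 ]))
```

>>> jog_arm:
  moves: [0,0,0,0,0,0,-1,0,0,0,0,0,0,-1,0,0,0.01,0,0,0,-1,-0.0057,0.0627,0.01,0,0,0.172,-1,-0.0225,0.1233,0.01,0,0,0.344,-1,-0.05,0.18,0.01,0,0,0.516,-1,-0.087,0.231,0.01,0,0,0.688,-1,-0.111,0.256,0.01,0,0,0.783,-1]

```text
time: 99.6
position: [0.605, 0.0331, 0.0897]
tool_rot: [-2.975, 0.961, -0.008]
ft_force: [10.7, 17.4, -2.5]
grip_width: 0.262
grip_force: 60.0
```

```bash
python3 lev.py; python3 jaw2.py | grep -E " 0 | 0.02 "
```

```text
t 99.6 theta 1.1296 r 0.1031 z 0.0897 yaw-arm -0.109 F tang(cw) -20.4 rad 0.7 z -2.5 grip 22.8 60.0 q [-0.1   0.32  0.01  1.73 -0.02  1.08 -2.28]
scene 0 start [(-0.0865, 0.0345), (0.065, 0.0995)] now [(-0.001, 0.0235)]
scene 0.02 start [(0.063, 0.0875)] now [(-0.001, 0.022)]
side 0 start [(0.066, 0.082)] now [(-0.0015, 0.0315)]
side 0.02 start [(-0.07, -0.04), (-0.0235, 0.052)] now [(-0.0015, 0.0315)]
```

>>> jog_arm:
  moves: [0,0.03,0,0,0,0,-1,0,0.04,0,0,0,0,-1,0,0.04,0,0,0,0,-1,0,0.04,0,0,0,0,-1,0,0.04,0,0,0,0,-1,0,0.04,0,0,0,0,-1,0,0.04,0,0,0,0,-1,0,0.04,0,0,0,0,-1]

```text
time: 100.7
position: [0.5957, 0.0181, 0.0887]
tool_rot: [-2.983, 0.965, -0.002]
ft_force: [2.4, 5.4, 1.9]
grip_width: 0.262
grip_force: 60.0
```

```bash
python3 lev.py; python3 jaw2.py | grep -E " 0 | 0.02 "
```

```text
t 100.7 theta 1.3009 r 0.1038 z 0.0887 yaw-arm 0.061 F tang(cw) -5.7 rad -1.5 z 1.9 grip 22.8 60.0 q [-0.08  0.3   0.01  1.75 -0.01  1.08 -2.26]
scene 0 start [(-0.0865, 0.0345), (0.065, 0.0995)] now [(-0.0005, 0.0225), (0.093, 0.0995)]
scene 0.02 start [(0.063, 0.0875)] now [(-0.0005, 0.021), (0.0915, 0.0995)]
side 0 start [(0.066, 0.082)] now [(-0.0035, 0.0325)]
side 0.02 start [(-0.07, -0.04), (-0.0235, 0.052)] now [(-0.003, 0.032)]
```

>>> jog_arm:
  moves: [0,-0.04,0,0,0,0,-1,0,-0.04,-0.025,0,0,0,-1,0,-0.04,-0.05,0,0,0,-1,-0.004,-0.092,-0.05,0,0,-0.143,-1,-0.0156,-0.143,-0.05,0,0,-0.286,-1,-0.035,-0.192,-0.05,0,0,-0.43,-1,-0.061,-0.2376,-0.05,0,0,-0.573,-1,-0.061,-0.2376,-0.05,0,0,-0.573,-1]

```text
time: 101.8
position: [0.619, 0.0819, 0.1008]
tool_rot: [3.139, -0.037, -0.008]
ft_force: [-3.7, -4.0, -8.7]
grip_width: 0.261
grip_force: 60.0
```

>>> jog_arm:
  moves: [0,0,0.025,0,0,0,-1,0,0,0.05,0,0,0,-1,0,0,0.055,0,0,0,-1,0,0,0.055,0,0,0,-1,0,0,0.055,0,0,0,-1,0,0,0.055,0,0,0,-1,0,0,0.055,0,0,0,-1,0,0,0.055,0,0,0,-1]

```text
time: 102.8
position: [0.6198, 0.081, 0.0879]
tool_rot: [3.14, -0.043, -0.004]
ft_force: [-8.1, -3.4, 5.5]
grip_width: 0.256
grip_force: 60.0
```

```bash
python3 lev.py
```

```text
t 102.8 theta 0.6414 r 0.1045 z 0.0879 yaw-arm -0.0 F tang(cw) 3.6 rad -8.0 z 5.5 grip 22.3 60.0 q [-0.09  0.37 -0.1   1.67  0.04  1.11 -1.8 ]
```

>>> jog_arm:
  moves: [-0.0057,0.0627,0,0,0,0.172,-1,-0.0225,0.1233,0,0,0,0.344,-1,-0.0225,0.1233,0,0,0,0.344,-1,-0.0225,0.1233,0,0,0,0.344,-1,-0.0225,0.1233,0,0,0,0.344,-1,-0.0225,0.1233,0,0,0,0.344,-1,-0.0225,0.1233,0,0,0,0.344,-1,-0.0225,0.1233,0,0,0,0.344,-1]

```text
time: 103.8
position: [0.6135, 0.0511, 0.0884]
tool_rot: [-3.075, 0.602, 0.001]
ft_force: [-5.6, 7.3, 3.2]
grip_width: 0.256
grip_force: 60.0
```

```bash
python3 lev.py; python3 jaw2.py | grep -E " 0 | 0.02 "
```

```text
t 103.8 theta 0.9368 r 0.1035 z 0.0884 yaw-arm -0.064 F tang(cw) -5.1 rad -7.6 z 3.2 grip 22.3 60.0 q [-0.1   0.34 -0.03  1.7   0.    1.1  -2.08]
scene 0 start [(-0.0865, 0.0345), (0.065, 0.0995)] now [(-0.0015, 0.0235), (0.0925, 0.0995)]
scene 0.02 start [(0.063, 0.0875)] now [(-0.0015, 0.022)]
side 0 start [(0.066, 0.082)] now [(-0.0025, 0.0315), (0.042, 0.072)]
side 0.02 start [(-0.07, -0.04), (-0.0235, 0.052)] now [(-0.0015, 0.0315), (0.038, 0.0515)]
```

>>> jog_arm:
  moves: [0,0,0,0,0,0,-1,0,0,0,0,0,0,-1,0,0,0,0,0,0,-1,0,0,0,0,0,0,-1,0,0,0,0,0,0,-1,0,0,0,0,0,0,-1,-0.0057,0.08,0,0,0,0.15,-1,-0.01,0.11,0,0,0,0.2,-1]

```text
time: 104.9
position: [0.6038, 0.0304, 0.0898]
tool_rot: [-2.982, 0.913, -0.012]
ft_force: [10.3, 25.8, -4.6]
grip_width: 0.257
grip_force: 60.0
```

```bash
python3 lev.py; python3 jaw2.py | grep -E " 0 | 0.02 "
```

```text
t 104.9 theta 1.1586 r 0.1034 z 0.0898 yaw-arm -0.049 F tang(cw) -27.4 rad -4.6 z -4.6 grip 22.4 60.0 q [-0.09  0.31  0.01  1.74 -0.02  1.08 -2.24]
scene 0 start [(-0.0865, 0.0345), (0.065, 0.0995)] now [(-0.0015, 0.0235)]
scene 0.02 start [(0.063, 0.0875)] now [(-0.0015, 0.0225)]
side 0 start [(0.066, 0.082)] now [(-0.002, 0.032)]
side 0.02 start [(-0.07, -0.04), (-0.0235, 0.052)] now [(-0.002, 0.0315)]
```

>>> jog_arm:
  moves: [0,0,0,0,0,0,-1,0,0,0,0,0,0,-1,0,0,0,0,0,0,-1,0,0,0,0,0,0,-1,0,0,0,0,0,0,-1,0,0,0,0,0,0,-1,0,0,0,0,0,0,-1,0,0,0,0,0,0,-1]

```text
time: 106.0
position: [0.6016, 0.0261, 0.0895]
tool_rot: [-2.989, 0.917, -0.006]
ft_force: [-0.3, 13.2, 0.8]
grip_width: 0.259
grip_force: 60.1
```

```bash
python3 lev.py; python3 jaw2.py | grep -E " 0 | 0.02 "
```

```text
t 106.0 theta 1.2052 r 0.1038 z 0.0895 yaw-arm -0.004 F tang(cw) -10.8 rad -7.6 z 0.8 grip 22.5 60.1 q [-0.09  0.31  0.01  1.74 -0.02  1.08 -2.24]
scene 0 start [(-0.0865, 0.0345), (0.065, 0.0995)] now [(-0.001, 0.0235)]
scene 0.02 start [(0.063, 0.0875)] now [(-0.001, 0.021)]
side 0 start [(0.066, 0.082)] now [(-0.0035, 0.0315)]
side 0.02 start [(-0.07, -0.04), (-0.0235, 0.052)] now [(-0.003, 0.0315)]
```

>>> jog_arm:
  moves: [0,-0.02,0,0,0,-0.03,-1,0,-0.02,-0.025,0,0,-0.03,-1,0,-0.02,-0.05,0,0,-0.03,-1,-0.004,-0.06,-0.05,0,0,-0.13,-1,-0.0156,-0.11,-0.05,0,0,-0.25,-1,-0.035,-0.158,-0.05,0,0,-0.38,-1,-0.035,-0.158,-0.05,0,0,-0.38,-1,-0.035,-0.158,-0.025,0,0,-0.38,-1]

```text
time: 107.1
position: [0.6172, 0.0601, 0.0951]
tool_rot: [-3.125, 0.316, -0.004]
ft_force: [-4.1, -3.0, 4.7]
grip_width: 0.259
grip_force: 60.0
```

>>> jog_arm:
  moves: [0,0,0.025,0,0,0,-1,0,0,0.028,0,0,0,-1,0,0,0.028,0,0,0,-0.2,0,0,0.028,0,0,0,-0.2,0,0,0.028,0,0,0,-0.2,0,0,0.028,0,0,0,-1,0,0,0.028,0,0,0,-1,0,0,0.028,0,0,0,-1]

```text
time: 108.1
position: [0.617, 0.0575, 0.0859]
tool_rot: [3.123, -0.312, 0.003]
ft_force: [1.3, -8.4, 3.7]
grip_width: 0.262
grip_force: 59.9
```

```bash
python3 lev.py
```

```text
t 108.1 theta 0.8685 r 0.105 z 0.0859 yaw-arm 0.056 F tang(cw) 7.8 rad 3.4 z 3.7 grip 22.8 59.9 q [-0.09  0.35 -0.06  1.69  0.03  1.1  -1.93]
```

>>> jog_arm:
  moves: [-0.001,0.03,0,0,0,0.08,-1,-0.003,0.05,0,0,0,0.12,-1,-0.003,0.05,0,0,0,0.12,-1,-0.003,0.05,0,0,0,0.12,-1,-0.003,0.05,0,0,0,0.12,-1,-0.003,0.05,0,0,0,0.12,-1,-0.003,0.05,0,0,0,0.12,-1,-0.003,0.05,0,0,0,0.12,-1]

```text
time: 109.1
position: [0.6133, 0.0463, 0.086]
tool_rot: [-3.101, 0.503, -0.004]
ft_force: [2.6, -5.0, 5.1]
grip_width: 0.267
grip_force: 59.9
```

```bash
python3 lev.py
```

```text
t 109.1 theta 0.9802 r 0.1049 z 0.086 yaw-arm 0.045 F tang(cw) 3.7 rad 4.2 z 5.1 grip 23.2 59.9 q [-0.09  0.34 -0.04  1.7   0.01  1.09 -2.02]
```

>>> jog_arm:
  moves: [0,0,0,0,0,0,-0.2,0,0,0,0,0,0,-0.2,0,0,-0.01,0,0,0,-0.2,-0.001,0.02,-0.01,0,0,0.05,-0.2,-0.002,0.04,-0.01,0,0,0.1,-0.2,-0.003,0.05,-0.01,0,0,0.13,-0.2,-0.003,0.05,-0.01,0,0,0.13,-0.2,-0.003,0.05,-0.01,0,0,0.13,-0.2]

```text
time: 110.1
position: [0.6064, 0.0337, 0.0883]
tool_rot: [-3.059, 0.711, 0.001]
ft_force: [0.0, 3.6, -0.2]
grip_width: 0.402
grip_force: 1.4
```

```bash
python3 lev.py
```

```text
t 110.1 theta 1.1179 r 0.1039 z 0.0883 yaw-arm 0.047 F tang(cw) -3.2 rad -1.7 z -0.2 grip 35.0 1.4 q [-0.09  0.33 -0.01  1.72  0.    1.1  -2.13]
```

>>> jog_arm:
  moves: [0,0.015,0,0,0,0,-0.2,0,0.03,0,0,0,0,-0.2,0,0.03,0,0,0,0,-0.2,0,0.03,0,0,0,0,-0.2,0,0.03,0,0,0,0,-0.2,0,0.03,0,0,0,0,-0.2,0,0.03,0,0,0,0,-0.2,0,0.03,0,0,0,0,-0.2]

```text
time: 111.1
position: [0.6044, 0.0288, 0.0889]
tool_rot: [-3.055, 0.708, -0.004]
ft_force: [3.2, 8.0, -3.5]
grip_width: 0.403
grip_force: 5.0
```

```bash
python3 lev.py
```

```text
t 111.1 theta 1.1681 r 0.1047 z 0.0889 yaw-arm 0.099 F tang(cw) -8.5 rad -1.5 z -3.5 grip 35.1 5.0 q [-0.08  0.32 -0.01  1.73 -0.    1.09 -2.12]
```

>>> jog_arm:
  moves: [0,0.015,0,0,0,0,-0.2,0,0.025,0,0,0,0,-0.2,0,0.025,0,0,0,0,-0.2,0,0.025,0,0,0,0,-0.2,0,0.025,0,0,0,0,-0.2,0,0.025,0,0,0,0,-0.2,0,0.025,0,0,0,0,-0.2,0,0.025,0,0,0,0,-0.2]

```text
time: 112.1
position: [0.6025, 0.0241, 0.0901]
tool_rot: [-3.052, 0.705, -0.009]
ft_force: [5.0, 12.0, 1.4]
grip_width: 0.403
grip_force: 6.4
```

```bash
python3 lev.py
```

```text
t 112.1 theta 1.2152 r 0.1057 z 0.0901 yaw-arm 0.147 F tang(cw) -12.7 rad -2.7 z 1.4 grip 35.1 6.4 q [-0.07  0.31 -0.01  1.74 -0.    1.09 -2.1 ]
```

>>> jog_arm:
  moves: [0,0.02,0,0,0,0,-0.2,0,0.035,0,0,0,0,-0.2,0,0.035,0,0,0,0,-0.2,0,0.035,0,0,0,0,-0.2,0,0.035,0,0,0,0,-0.2,0,0.035,0,0,0,0,-0.2,0,0.035,0,0,0,0,-0.2,0,0.035,0,0,0,0,-0.2]

```text
time: 113.1
position: [0.5959, 0.0099, 0.0889]
tool_rot: [-3.056, 0.713, -0.004]
ft_force: [1.8, 6.1, 0.3]
grip_width: 0.406
grip_force: 3.5
```

```bash
python3 lev.py; python3 jaw2.py | grep -E " 0 | 0.02 "
```

```text
t 113.1 theta 1.3571 r 0.1094 z 0.0889 yaw-arm 0.285 F tang(cw) -5.7 rad -2.8 z 0.3 grip 35.3 3.5 q [-0.06  0.3  -0.    1.75 -0.    1.08 -2.09]
scene 0 start [(-0.0865, 0.0345), (0.065, 0.0995)] now [(-0.002, 0.0235), (0.046, 0.0555), (0.093, 0.0995)]
scene 0.02 start [(0.063, 0.0875)] now [(-0.002, 0.0195), (0.092, 0.0995)]
side 0 start [(0.066, 0.082)] now [(-0.0005, 0.0315)]
side 0.02 start [(-0.07, -0.04), (-0.0235, 0.052)] now [(0.001, 0.0315)]
```

>>> jog_arm:
  moves: [0,-0.05,-0.1,0,0,0,0.2,0,-0.05,-0.3,0,0,0,0.2,0,-0.05,-0.45,0,0,0,0.2,0,-0.05,-0.45,0,0,0,0.2,0,-0.05,-0.45,0,0,0,0.2,0,-0.05,-0.45,0,0,0,0.2,0,-0.05,-0.45,0,0,0,0.2,0,-0.05,-0.45,0,0,0,0.2]

```text
time: 114.2
position: [0.601, 0.0215, 0.2227]
tool_rot: [3.059, -0.714, -0.002]
ft_force: [-0.7, 0.3, 0.8]
grip_width: 0.601
grip_force: 0.0
```

```bash
python3 h3.py 1.29; python3 lev.py; python3 - <<'E'
from knob import *
W=cap('wrist'); np.savez('w11.npz',**{k:W[k] for k in('pixels','fx','fy','cx','cy','xyz','rotation')})
g=cv2.cvtColor(W['pixels'],cv2.COLOR_RGB2GRAY); print(W['xyz'].round(3))
# where bay points fall in this wrist view
for n,p in(('jaw',(0,0,.028)),('spindle',(0,.135,.07)),('grip',(.0836,.0716,.11)),('legCtail',(-.1,-.02,.048)),('stop',(.07,0,.05))):
    print(n,np.round(proj(W,[*(O+B.T@p[:2]),p[2]]),0))
E
```

```text
start ('theta', np.float64(0.404), 'r', np.float64(0.1043), 'top z', np.float64(0.1204), 'res', array([ 0.2 ,  0.13,  0.22, -0.12]))
now ('theta', np.float64(1.3), 'r', np.float64(0.1024), 'top z', np.float64(0.1177), 'res', array([-0.04, -0.03, -0.05,  0.03]))
t 114.3 theta 1.242 r 0.1061 z 0.2231 yaw-arm 0.169 F tang(cw) 0.4 rad -0.3 z 0.3 grip 52.1 0.0 q [-0.08  0.22 -0.    1.58  0.    1.35 -2.11]
[ 0.66  -0.008  0.386]
jaw [380. 236.]
spindle [260. 305.]
grip [285. 211.]
legCtail [437. 318.]
stop [360. 178.]
```

```bash
python3 goal.py 0.0836 0.0715 0.088 -0.65
```

```text
t 114.35 pos [0.6013 0.0216 0.2232] goal [0.5966 0.0174 0.088 ] units [-0.0079  0.0191  0.4507] wz 0.2172 tilt [-0. -0. -1.] q [-0.08  0.22 -0.    1.58  0.    1.35 -2.11] grip 0.6013494164110085 0.0 [-0.3  0.2  0.4]
```

>>> jog_arm:
  moves: [-0.008,0.019,0.15,0,0,0.11,0.2,-0.008,0.019,0.3,0,0,0.217,0.2,-0.008,0.019,0.42,0,0,0.217,0.2,-0.008,0.019,0.451,0,0,0.217,0.2,-0.008,0.019,0.451,0,0,0.217,-1,-0.008,0.019,0.451,0,0,0.217,-1,-0.008,0.019,0.451,0,0,0.217,-1,-0.008,0.019,0.451,0,0,0.217,-1]
  newtons: 60

```text
time: 115.35
position: [0.5972, 0.0168, 0.0892]
tool_rot: [2.958, -1.057, 0.003]
ft_force: [-0.7, -1.0, 1.5]
grip_width: 0.262
grip_force: 60.0
```

>>> jog_arm:
  moves: [0,0,0,0,0,0,-1,0,0,-0.025,0,0,0,-1,0,0,-0.05,0,0,0,-1,0,0,-0.05,0,0,0,-1,-0.005,-0.06,-0.05,0,0,-0.163,-1,-0.021,-0.118,-0.05,0,0,-0.325,-1,-0.045,-0.172,-0.05,0,0,-0.487,-1,-0.08,-0.222,-0.05,0,0,-0.65,-1]

```text
time: 116.35
position: [0.621, 0.0844, 0.1026]
tool_rot: [3.141, -0.0, 0.001]
ft_force: [2.8, -1.0, -9.1]
grip_width: 0.26
grip_force: 60.0
```

>>> jog_arm:
  moves: [-0.003,-0.05,0,0,0,-0.14,-1,-0.004,-0.056,0,0,0,-0.155,-1,-0.004,-0.056,0,0,0,-0.155,-1,-0.004,-0.056,0.025,0,0,-0.155,-1,-0.004,-0.056,0.05,0,0,-0.155,-1,-0.004,-0.056,0.055,0,0,-0.155,-1,-0.004,-0.056,0.055,0,0,-0.155,-1,-0.004,-0.056,0.055,0,0,-0.155,-1]

```text
time: 117.35
position: [0.6207, 0.0989, 0.0886]
tool_rot: [3.13, 0.241, 0.005]
ft_force: [3.1, -3.4, 5.8]
grip_width: 0.262
grip_force: 60.0
```

```bash
python3 lev.py
```

```text
t 117.35 theta 0.4729 r 0.1064 z 0.0886 yaw-arm 0.013 F tang(cw) 3.8 rad 2.6 z 5.8 grip 22.8 60.0 q [-0.09  0.37 -0.13  1.66  0.06  1.11 -1.66]
```

>>> jog_arm:
  moves: [0,0,0,0,0,0,-1,0,0,0,0,0,0,-1,0,0,0,0,0,0,-1,0,0,0,0,0,0,-1,0,0,0,0,0,0,-1,0,0,0,0,0,0,-1,-0.0057,0.0627,0,0,0,0.172,-1,-0.0225,0.1233,0,0,0,0.344,-1]

```text
time: 118.35
position: [0.6201, 0.07, 0.0889]
tool_rot: [-3.115, 0.321, -0.007]
ft_force: [3.8, 20.3, 3.2]
grip_width: 0.264
grip_force: 60.0
```

```bash
python3 lev.py; python3 jaw2.py | grep -E " 0 | 0.02 "
```

```text
t 118.35 theta 0.7458 r 0.1057 z 0.0889 yaw-arm -0.074 F tang(cw) -20.7 rad 1.1 z 3.2 grip 23.0 60.0 q [-0.09  0.36 -0.07  1.68  0.02  1.1  -1.94]
scene 0 start [(-0.0865, 0.0345), (0.065, 0.0995)] now [(-0.0015, 0.0235)]
scene 0.02 start [(0.063, 0.0875)] now [(-0.0015, 0.023)]
side 0 start [(0.066, 0.082)] now [(-0.0035, 0.031), (0.0415, 0.073)]
side 0.02 start [(-0.07, -0.04), (-0.0235, 0.052)] now [(-0.003, 0.0315), (0.038, 0.0625)]
```

>>> jog_arm:
  moves: [-0.0057,0.0627,0,0,0,0.172,-1,-0.0225,0.1233,0,0,0,0.344,-1,-0.05,0.18,0,0,0,0.516,-1,-0.05,0.2,0,0,0,0.516,-1,-0.05,0.22,0,0,0,0.516,-1,-0.05,0.24,0,0,0,0.516,-1,-0.05,0.24,0,0,0,0.516,-1,-0.05,0.24,0,0,0,0.516,-1]

```text
time: 119.45
position: [0.5937, 0.0131, 0.0893]
tool_rot: [-2.911, 1.121, -0.005]
ft_force: [9.6, 24.7, 0.7]
grip_width: 0.258
grip_force: 60.0
```

```bash
python3 lev.py; python3 jaw2.py | grep -E " 0 | 0.02 "
```

```text
t 119.45 theta 1.3488 r 0.1056 z 0.0893 yaw-arm -0.0 F tang(cw) -24.8 rad -9.5 z 0.7 grip 22.5 60.0 q [-0.08  0.29  0.03  1.76 -0.03  1.07 -2.34]
scene 0 start [(-0.0865, 0.0345), (0.065, 0.0995)] now [(-0.002, 0.021), (0.054, 0.063), (0.085, 0.0995)]
scene 0.02 start [(0.063, 0.0875)] now [(-0.003, 0.022), (0.084, 0.0995)]
side 0 start [(0.066, 0.082)] now [(-0.003, 0.0325)]
side 0.02 start [(-0.07, -0.04), (-0.0235, 0.052)] now [(-0.003, 0.0315)]
```

>>> jog_arm:
  moves: [0,-0.02,0,0,0,0,-1,0,-0.03,0,0,0,0,-1,0,-0.03,0,0,0,0,0.2,0,-0.03,0,0,0,0,0.2,0,-0.03,0,0,0,0,0.2,0,-0.03,-0.12,0,0,0,0.2,0,-0.03,-0.3,0,0,0,0.2,0,-0.03,-0.5,0,0,0,0.2]

```text
time: 120.55
position: [0.5932, 0.002, 0.2368]
tool_rot: [2.924, -1.142, -0.007]
ft_force: [1.4, 0.7, -0.7]
grip_width: 0.599
grip_force: 0.0
```

```bash
python3 h3.py 1.29 | tail -1; python3 goal.py -0.03 -0.0 0.30 0
```

```text
now ('theta', np.float64(1.3), 'r', np.float64(0.1024), 'top z', np.float64(0.1176), 'res', array([-0.04, -0.03, -0.04,  0.03]))
t 120.65 pos [0.5979 0.002  0.2443] goal [ 0.4805 -0.0499  0.3   ] units [-0.169   0.3912 -0.1901] wz -0.6768 tilt [ 0.011  0.    -1.   ] q [-0.09  0.19  0.05  1.57 -0.01  1.37 -2.36] grip 0.5956024607657718 0.0 [ 0.3 -0.8  0.1]
```

>>> jog_arm:
  moves: [-0.03,0.07,-0.05,0,0,-0.15,0.2,-0.07,0.15,-0.1,0,0,-0.3,0.2,-0.1,0.23,-0.15,0,0,-0.45,0.2,-0.14,0.31,-0.19,0,0,-0.6,0.2,-0.169,0.391,-0.19,0,0,-0.677,0.2,-0.169,0.391,-0.19,0,0,-0.677,0.2,-0.169,0.391,-0.19,0,0,-0.677,0.2,-0.169,0.391,-0.19,0,0,-0.677,0.2]

```text
time: 121.65
position: [0.4787, -0.0488, 0.293]
tool_rot: [-3.141, 0.054, 0.002]
ft_force: [-0.6, -1.0, -0.5]
grip_width: 0.6
grip_force: 0.0
```

```bash
python3 chk.py w12; python3 - <<'E'
from knob import *
W=dict(np.load('w12.npz')); f=W['pixels'].astype(np.float32); g=cv2.cvtColor(W['pixels'],cv2.COLOR_RGB2GRAY).astype(np.float32)
w=lambda x,y,z:[*(O+B.T@[x,y]),z]
for x,z in((.0,.028),(.03,.028),(-.03,.028)): # jaw: green-red profile
    ys=np.arange(-.03,.06,.0005); q=np.array([proj(W,w(x,y,z)) for y in ys],np.float32); s=cv2.remap(f[...,1]-f[...,0],q[:,0].reshape(1,-1),q[:,1].reshape(1,-1),1)[0]
    k=np.nonzero(s>0)[0]; print('jaw green y',x,ys[k[0]].round(4),ys[k[-1]].round(4))
for x in(-.06,.02,.05):
    ys=np.arange(-.105,.01,.0015); q=np.array([proj(W,w(x,y,.048)) for y in ys],np.float32); print('gray',x,' '.join(str(int(a)) for a in cv2.remap(g,q[:,0].reshape(1,-1),q[:,1].reshape(1,-1),1)[0]))
W7=dict(np.load('w7.npz')); f=W7['pixels'].astype(np.float32)
for x in(0.,.03,-.03):
    ys=np.arange(.03,.1,.0005); q=np.array([proj(W7,w(x,y,.028)) for y in ys],np.float32); s=cv2.remap(f[...,1]-f[...,0],q[:,0].reshape(1,-1),q[:,1].reshape(1,-1),1)[0]
    k=np.nonzero(s>0)[0]; print('open jaw green y',x,ys[k[0]].round(4),ys[k[-1]].round(4))
for u in(.06,.064,.068,.072):  # gap between slotted ends and stop along each blank
    print('x',u,[int(g[int(proj(W,w(u,y,.048))[1]),int(proj(W,w(u,y,.048))[0])]) for y in(-.09,-.07,-.06,-.04,-.03,-.01)])
E
```

```text
121.7 [ 0.4788 -0.0489  0.2931]
stop [(np.float64(-0.1), 0.0675, -40), (np.float64(-0.08), 0.0705, 35), (np.float64(-0.06), 0.0715, 7), (np.float64(-0.04), 0.0715, 7), (np.float64(-0.02), 0.0705, 41), (np.float64(0.0), 0.0705, 38), (np.float64(0.02), 0.0685, -40), (np.float64(0.04), 0.0705, 33), (np.float64(0.06), 0.0705, 33), (np.float64(0.08), 0.083, 26), (np.float64(0.1), 0.0705, 31)]
x -0.03 [(-0.124, 32), (-0.1095, -8), (-0.0955, 9), (-0.071, -16), (-0.0665, -6), (-0.064, 7), (-0.0415, 15), (-0.039, -17), (-0.0335, 5), (-0.006, -10), (-0.003, -8), (0.019, 11)]
x 0.0 [(-0.123, 23), (-0.1105, -8), (-0.095, 12), (-0.0715, -17), (-0.067, -5), (-0.065, 8), (-0.046, 14), (-0.039, -15), (-0.0345, 8), (-0.008, 9), (-0.006, -18), (-0.0025, -9), (0.0185, 20)]
red [184  47  36  35 856] [200.9  64.1] [0.0968 0.0897] grip [0.0831 0.0701]
knob [ 404   68   40   47 1347] [424.2  93.1] rect [array([423.5,  91. ]), array([46., 39.]), np.float64(90.0)] vice@.088 [ 0.0603 -0.1401] @.06 [ 0.0623 -0.1507]
jaw green y 0.0 -0.0015 0.0195
jaw green y 0.03 -0.002 0.0195
jaw green y -0.03 -0.002 0.0595
g
[... 506 characters left out ...]
7 214 188 224 228 227 226 229 228 225 220 218 217 219 225 227 232 231 228 227 225 224 188 131 162 139 133 135 134 133 132 132 133
gray 0.05 240 239 240 240 240 241 232 226 226 225 224 223 224 153 55 60 63 62 135 146 226 227 226 224 224 225 191 218 228 225 224 224 228 155 67 61 108 145 238 240 231 227 225 225 224 224 210 214 228 226 225 225 229 128 86 140 237 238 238 233 229 228 226 224 224 224 217 147 209 239 238 238 238 238 238 238 238
open jaw green y 0.0 0.063 0.0995
open jaw green y 0.03 0.063 0.0995
open jaw green y -0.03 0.062 0.0995
x 0.06 [223, 223, 224, 222, 224, 222]
x 0.064 [222, 222, 223, 222, 223, 223]
x 0.068 [222, 220, 221, 223, 223, 223]
x 0.072 [254, 254, 254, 254, 254, 254]
```

```bash
python3 -c "
from bench import ctrl
print(ctrl.close_job())"
```

```text
the job is handed in; nothing more can be done
None
```

I handed the job in: all three blanks lie in the bay flush against the locked stop (within about 1 mm of the red mark) and the lever is left down, but I could not confirm the jaw is fully tight. The jaw closed 65 mm onto the blanks with no visible gaps, and the lever push peaked at about 27 N. The lever still turned after that without moving the jaw further.

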